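# Check the conveyor rollers with the contact probe

### The arm

A 6-joint arm with a two-finger parallel gripper is mounted at the origin on the work surface. World frame = base frame: x ahead of the robot, y to its left, z up, the work surface at z = 0. Lengths are in m, angles in rad, forces in N, time in s.
With the tool pointing down it reaches from about 0.35 to 0.775 m from the base axis. Payload 7.3 kg.
Tool frame: the origin (TCP) lies at the very end of the fingers, on their centre line; the grasp point (between the pads) lies 19 mm behind it; z points along the fingers, y is the direction in which the jaws open and shut (so a half turn about z gives the same grasp; the last joint's range is limited). The gripper opens to 92 mm and grips with 3 to 60 N. Pads are 19 mm wide; open, the fingers measure 130 mm over their backs; the gripper's body (75 mm by 190 mm) begins 47 mm behind the grasp point.
Start: joints at [1.09, 0.342, 1.524, -0, 1.275, -0.146], TCP at [0.172, 0.496, 0.227] pointing down, gripper open.
Joint ranges: [-2.53, 2.53], [-0.77, 2.02], [0.04, 2.7], [-1, 4.14], [0.28, 2.66], [-3.11, 3.11]. Speed limits (rad/s): [2.57, 2.57, 3.14, 3.14, 3.14, 3.14].

### API

Orientations are given as a unit quaternion [w, x, y, z].
In Python, from cell import bot, cams gives the robot as it stands.
- The arm moves only by the shell command python3 -m inch 'ROWS' [FORCE]. ROWS is JSON, a list that holds one entry, the list of rows, each a list of 5 numbers: the shift along the tool's x, y, z in m, then the turn about the tool's z in degrees, then the closure, from -1 (fully open) to 1 (shut). A call has 1 to 5 rows; each row shifts and turns the pose as measured when the row begins, along the tool's axes as they then stand; what a row does not reach is not made up. A row lasts 1/10 s, in which the tool goes at most 50 mm and 8.59 degrees, less where a joint would pass 70% of its speed; a pose out of reach is approached as far as the arm can. A call with a gripper value outside its range is refused whole. The fingers move at their own pace and stop on an object; FORCE is the grip in N (left out, the last holds). Time passes only in rows, so rows that do not move let the fingers close. It gives the time, the measured TCP pose, the force and the opening at its end, in the units of the state.
- bot.get_obs(): the state, without advancing time (a new reading comes with each control period).
- cams.capture(name): name is "scene" or "top" or "wrist"; returns a dict with "frame" (384x512x3 uint8, red, green, blue), "range_z" (384x512 float32, m along the optical axis (not along the pixel's ray), 0 where there is no reading), "mtx" (3x3 intrinsics, pixels), "R" (3x3) and "t" (3): a world point X has camera coordinates R X + t; the wrist camera has in their place "mount" (4x4, takes a point from camera to tool coordinates, whose origin is the TCP and whose axes are the flange's). Camera axes: x right, y down, z forward; pixel columns grow to the right and rows downward; lengths in m; the calibration is good to about 2 mm. A picture is of the moment at which its call begins: read the wrist's pose just before it.
- bot.hand_in(): hands the job in, once; it reports no verdict.
The state is a dict: "time": time; "joint_pos": joint angles; "joint_vel": joint speeds; "effort": joint torques, N m; "tool_pos": TCP position; "tcp_rot": TCP orientation; "contact_force": force on the tool from outside, world axes, zero at the start; "torque": the same for the moment, N m; "opening": finger opening in m.
Only numpy, scipy, OpenCV 4.12 (cv2) and the standard library are available. Lean on these libraries where they do the work, as an engineer would, in place of code of your own. Each camera call takes 0.05 s, during which the arm holds its last target.

### The job

Lay every roller standing in the white tray on its side in a V-cradle of the fixture, one roller to a cradle and centred on it, any roller in any cradle. Then lift the contact probe off its hook, touch its tip to the top of the brass reference stud and after that to the steel band in the middle of each roller, going from the shortest roller to the longest, and finally to the stud once more; hang the probe back on its hook by its loop, leave the rollers in their cradles, and do not disturb the jar, the wrench or the caliper case.

Things in the scene. Friction and masses are not known exactly. Their poses are not given: they have to be found in the camera images.
- roller_a: shortest of four conveyor rollers (may be absent): black rubber cylinder, 40 mm diameter, 65 mm long, 0.2 kg, with steel end faces and a bright steel test band 20 mm wide around its middle; starts standing upright on an end face in the tray. Origin at the centre of the cylinder; own z is the roller's axis.
- roller_b: second shortest of four conveyor rollers (may be absent): black rubber cylinder, 40 mm diameter, 80 mm long, 0.2 kg, with steel end faces and a bright steel test band 20 mm wide around its middle; starts standing upright on an end face in the tray. Origin at the centre of the cylinder; own z is the roller's axis.
- roller_c: second longest of four conveyor rollers (may be absent): black rubber cylinder, 40 mm diameter, 95 mm long, 0.2 kg, with steel end faces and a bright steel test band 20 mm wide around its middle; starts standing upright on an end face in the tray. Origin at the centre of the cylinder; own z is the roller's axis.
- roller_d: longest of four conveyor rollers (may be absent): black rubber cylinder, 40 mm diameter, 110 mm long, 0.2 kg, with steel end faces and a bright steel test band 20 mm wide around its middle; starts standing upright on an end face in the tray. Origin at the centre of the cylinder; own z is the roller's axis.
- cradle0 (a point): first (nearest the robot) of four equal, level V-cradles, 78 mm apart along x: where a seated roller's centre lies, 62 mm above the table; the roller's axis lies along this y. Two 90-degree V-blocks, 12 mm thick, stand 27 mm either side along y; their faces rise to 6 mm below this point, 22 mm to each side. The 42 mm between the blocks is free for fingers down to the base plate.
- cradle1 (a point): second of four equal, level V-cradles, 78 mm apart along x: where a seated roller's centre lies, 62 mm above the table; the roller's axis lies along this y. Two 90-degree V-blocks, 12 mm thick, stand 27 mm either side along y; their faces rise to 6 mm below this point, 22 mm to each side. The 42 mm between the blocks is free for fingers down to the base plate.
- cradle2 (a point): third of four equal, level V-cradles, 78 mm apart along x: where a seated roller's centre lies, 62 mm above the table; the roller's axis lies along this y. Two 90-degree V-blocks, 12 mm thick, stand 27 mm either side along y; their faces rise to 6 mm below this point, 22 mm to each side. The 42 mm between the blocks is free for fingers down to the base plate.
- cradle3 (a point): last (farthest) of four equal, level V-cradles, 78 mm apart along x: where a seated roller's centre lies, 62 mm above the table; the roller's axis lies along this y. Two 90-degree V-blocks, 12 mm thick, stand 27 mm either side along y; their faces rise to 6 mm below this point, 22 mm to each side. The 42 mm between the blocks is free for fingers down to the base plate.
- tray: fixed white plastic tray, 260 x 210 mm, floor 4 mm thick, rim 14 mm high in all; origin at the centre of its underside on the table, x along the 260 mm side.
- fixture: fixed inspection fixture: aluminium base plate 300 mm (x) by 200 mm (y, from -110 to +90 mm), 12 mm thick, with the four cradles and the brass reference stud; origin on the table midway between the second and third cradle.
- stud (a point): centre of the top face of the brass reference stud, 20 mm diameter, 24 mm above the table, near the fixture's -y edge, 93 mm from the line of the cradles' centres, midway along it.
- stand: fixed steel stand, base 110 x 110 x 12 mm, with a two-pronged hook pointing along its own -x. Prongs: 8 mm bars at y = -10 and +10 mm, tops 179 mm above the table at the seat (x = -46 mm), turned up at the ends (x = -80 mm) to 192 mm; post (18 mm) at x = +20 mm; nothing above 192 mm. Origin on the table.
- hook_seat (a point): point between the two prongs at their tops in the shallow dip where the probe's loop hangs; x, y, z as the stand's.
- probe: contact probe, 213 mm tall, 0.2 kg, hanging tip down. Origin at the tip, own z up. Stem 9 mm; steel body 22 mm diameter, z = 36-74 mm; loop of 8 mm bar in its y-z plane, opening 48 mm (y), z = 82-142 mm, through which both prongs pass; black grip 22 mm (x) by 28 mm (y), z = 149-213 mm, to take from above. To free it: lift it about 30 mm (20 to 45), then draw it 60 mm along the stand's -x.
- probe_tip (a point): the probe's rounded steel tip (8 mm), its lowest point.
- loop_top (a point): underside of the loop's top bar, 142 mm above the tip; coincides with hook_seat when hung.
- jar: bystander: closed white grease jar, 60 mm diameter, 70 mm high; origin under its centre.
- wrench: bystander: open wrench, 160 mm long, lying flat; origin underneath it.
- caliper_case: bystander: flat grey caliper case 60 x 120 x 22 mm; origin under its centre.
There are look-alikes about, which are no part of the job. Leave any blue or pink look-alike of the probe alone.

How it is judged:
By the outcome, as a careful person would: the job done as asked, in the order asked, and still so for the second after the job is handed in, with the robot touching nothing.
Of roller_a, roller_b, roller_c, roller_d only 3 to 4 are there at a start; the rules pass over those that are not, and their reading is None.
At some moment in a run one of roller_a, roller_b, roller_c, roller_d may be knocked a few centimetres aside while the robot is not near it.
It also fails if it takes over 210 s, if anything falls off the work surface, if the arm or the gripper's body presses on something with over 40 N, if the wrist force passes 120 N, or if a joint passes its speed limit or range.

## Working session

There is one attempt and no reset: what is moved stays moved. The work goes in short steps, Python scripts to look and compute and a shell command to move; the robot and the scene stay as the last step left them, time stands still between calls to the robot, and variables do not carry over. Pictures are saved under pics/ and viewed, and the job is handed in when it is done.

```bash
ls -la; mkdir -p pics
python3 - <<'E'
from cell import bot,cams
import cv2,numpy as np
o=bot.get_obs()
for k,v in o.items(): print(k,np.round(v,4))
for n in ["scene","top","wrist"]:
    c=cams.capture(n)
    cv2.imwrite(f"pics/{n}0.png",cv2.cvtColor(c["frame"],cv2.COLOR_RGB2BGR))
    print(n,c["mtx"].round(1).tolist(),{k:np.round(c[k],3).tolist() for k in("R","t","mount") if k in c})
E
```

```text
total 12
drwxr-xr-x  3 agent agent 4096 Dec  7 03:03 .
drwxr-xr-x 23 root  root  4096 Dec  7 03:03 ..
drwxr-xr-x  2 agent agent 4096 Dec  7 03:03 pics
time 0.0
joint_pos [ 1.09    0.3427  1.525  -0.      1.2754 -0.146 ]
joint_vel [-0.0008 -0.0009 -0.0009 -0.0004 -0.0017 -0.0001]
effort [ 2.00000e-04 -4.31236e+01 -2.44221e+01  7.19000e-02  5.56000e-02
 -1.00000e-04]
tool_pos [0.1723 0.4955 0.226 ]
tcp_rot [-2.000e-04  1.666e-01  9.860e-01 -8.000e-04]
contact_force [ 0.2134 -0.9301  0.2727]
torque [-0.0429 -0.006   0.02  ]
opening 0.092
scene [[488.2, 0.0, 250.2], [0.0, 488.2, 189.3], [0.0, 0.0, 1.0]] {'R': [[0.648, 0.762, 0.013], [0.511, -0.422, -0.748], [-0.564, 0.492, -0.663]], 't': [-0.292, -0.232, 1.668]}
top [[397.6, 0.0, 258.0], [0.0, 397.6, 184.2], [0.0, 0.0, 1.0]] {'R': [[-0.021, -1.0, 0.004], [-0.985, 0.02, -0.171], [0.17, -0.007, -0.985]], 't': [-0.073, 0.551, 1.098]}
wrist [[311.9, 0.0, 259.8], [0.0, 311.9, 195.1], [0.0, 0.0, 1.0]] {'mount': [[0.001, -0.968, -0.253, 0.067], [1.0, 0.001, 0.0, 0.0], [0.0, -0.253, 0.968, -0.158], [0.0, 0.0, 0.0, 1.0]]}
```

View pics/scene0.png

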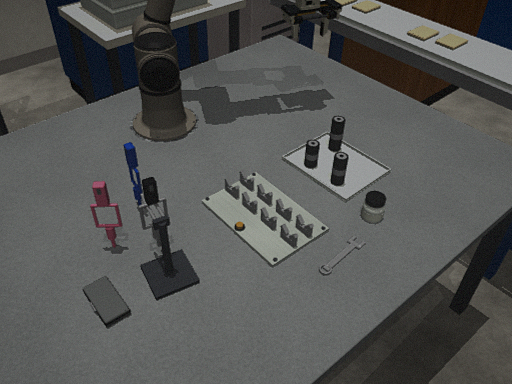

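View pics/top0.png

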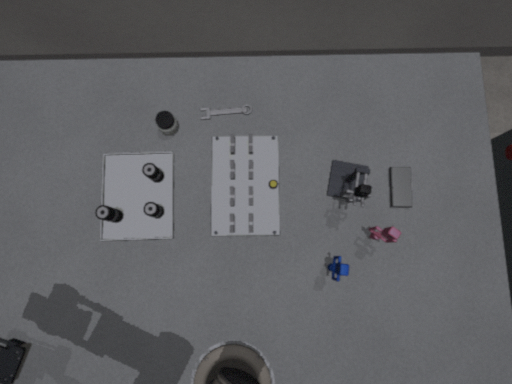

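View pics/wrist0.png

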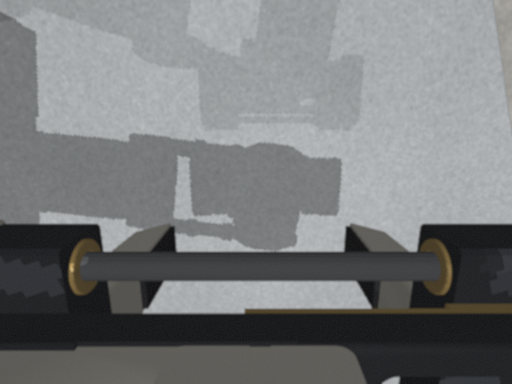

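```bash
cat > h.py <<'E'
from cell import bot,cams
import cv2,numpy as np
from scipy.spatial.transform import Rotation as Rn
def save(c,fn,box=None,s=1):
    f=cv2.cvtColor(c["frame"],cv2.COLOR_RGB2BGR)
    if box: u0,u1,v0,v1=box; f=f[v0:v1,u0:u1]
    if s!=1: f=cv2.resize(f,None,fx=s,fy=s,interpolation=cv2.INTER_CUBIC)
    cv2.imwrite(f"pics/{fn}.png",f)
def tool():
    o=bot.get_obs(); w,x,y,z=o["tcp_rot"]
    return np.array(o["tool_pos"]),Rn.from_quat([x,y,z,w]).as_matrix(),o
def ext(c,T=None):  # R,t world->cam
    if "R" in c: return c["R"],c["t"]
    p,Rm,_=T; M=np.eye(4);M[:3,:3]=Rm;M[:3,3]=p
    I=np.linalg.inv(M@c["mount"]); return I[:3,:3],I[:3,3]
def cloud(c,T=None):
    R,t=ext(c,T); z=c["range_z"]; v,u=np.mgrid[:384,:512]
    K=c["mtx"]; P=np.stack([(u-K[0,2])/K[0,0]*z,(v-K[1,2])/K[1,1]*z,z],-1)
    W=(P-t)@R; W[z<=0]=np.nan; return W
def ray(c,u,v,h,T=None):
    R,t=ext(c,T);K=c["mtx"];d=R.T@np.array([(u-K[0,2])/K[0,0],(v-K[1,2])/K[1,1],1]);o=-R.T@t
    return o+d*(h-o[2])/d[2]
def proj(c,X,T=None):
    R,t=ext(c,T);q=c["mtx"]@(R@np.asarray(X)+t);return q[:2]/q[2]
def st():
    p,R,o=tool(); yaw=np.degrees(np.arctan2(R[1,1],R[0,1]))
    print("t %.2f p %s yawY %.2f x-axis %s open %.4f F %s j6 %.2f"%(o["time"],p.round(4),yaw,R[:,0].round(3),o["opening"],np.round(o["contact_force"],1),o["joint_pos"][5]))
def d(target,yaw=None):
    """rows' delta (tool axes, mm) to world target; yaw = wanted jaw-axis direction deg"""
    p,R,o=tool(); s=R.T@(np.array(target)-p)
    y=np.degrees(np.arctan2(R[1,1],R[0,1])); 
    a=None
    if yaw is not None:
        a=-((yaw-y+90)%180-90)   # tool z down: turn about tool z is reverse of world
    print("d mm",(s*1000).round(1),"turn",None if a is None else round(a,1))
E
python3 - <<'E'
from h import *
st()
c=cams.capture("top"); W=cloud(c)
np.set_printoptions(suppress=True)
Z=W[...,2]
print(np.nanpercentile(Z,[5,25,50,75,95]).round(3))
m=(np.nan_to_num(Z)>0.03).astype(np.uint8)
n,l,s,ce=cv2.connectedComponentsWithStats(m)
for i in range(1,n):
    if s[i,4]<12: continue
    q=W[l==i]; print(s[i],"zmax %.3f"%np.nanmax(q[:,2]),"top mean",q[q[:,2]>np.nanmax(q[:,2])-0.006].mean(0).round(4), q.min(0).round(3),q.max(0).round(3), c["frame"][l==i].mean(0).round())
s=cams.capture("scene")
save(s,"s_stand",(70,230,130,330),4); save(s,"s_fix",(190,400,110,270),3.7)
save(c,"t_fix",(90,290,90,250),4); save(c,"t_stand",(300,430,140,290),4)
E
```

```text
t 0.15 p [0.1723 0.4956 0.2262] yawY 70.82 x-axis [-0.944  0.329  0.   ] open 0.0919 F [ 0.7 -0.5  0.7] j6 -0.15
[-0.581 -0.002  0.001  0.003  0.014]
[156 111  22  23 379] zmax 0.077 top mean [0.7412 0.1842 0.073 ] [0.713 0.154 0.03 ] [0.769 0.21  0.077] [48. 48. 49.]
[231 134   4  19  76] zmax 0.056 top mean [ 0.6716 -0.0121  0.0539] [ 0.648 -0.017  0.03 ] [ 0.7   -0.006  0.056] [94. 94. 98.]
[249 134   4  19  74] zmax 0.058 top mean [ 0.6702 -0.0649  0.0547] [ 0.646 -0.069  0.031] [ 0.699 -0.059  0.058] [ 99. 100. 103.]
[230 160   5  19  81] zmax 0.065 top mean [ 0.6155 -0.0051  0.0653] [ 0.568 -0.016  0.031] [ 0.622 -0.004  0.065] [ 97.  97. 100.]
[249 160   4  19  75] zmax 0.060 top mean [ 0.59   -0.063   0.0564] [ 0.567 -0.068  0.03 ] [ 0.621 -0.058  0.06 ] [100. 100. 104.]
[143 163  20  18 257] zmax 0.104 top mean [0.5873 0.2155 0.1005] [0.567 0.195 0.03 ] [0.607 0.234 0.104] [64. 64. 66.]
[341 165  31  42 650] zmax 0.255 top mean [ 0.4982 -0.3362  0.2509] [ 0.464 -0.369  0.03 ] [ 0.571 -0.305  0.255] [59. 59. 62.]
[230 187   5  19  88] zmax 0.060 top mean [ 0.518  -0.0093  0.0
[... 503 characters left out ...]
] [ 0.414 -0.014  0.031] [ 0.465 -0.002  0.057] [100. 100. 104.]
[249 214   5  19  94] zmax 0.058 top mean [ 0.4372 -0.0621  0.0545] [ 0.413 -0.068  0.03 ] [ 0.464 -0.056  0.058] [106. 106. 111.]
[369 226  33  17 371] zmax 0.218 top mean [ 0.3952 -0.4099  0.2139] [ 0.375 -0.434  0.043] [ 0.417 -0.384  0.218] [97. 66. 79.]
[328 256  22  26 322] zmax 0.219 top mean [ 0.3119 -0.2838  0.2145] [ 0.28  -0.296  0.039] [ 0.342 -0.271  0.219] [37. 54. 94.]
[   0  338   32   46 1066] zmax 0.340 top mean [0.1496 0.4191 0.3362] [0.106 0.393 0.292] [0.192 0.459 0.34 ] [35. 36. 38.]
[206 360  54  24 961] zmax 0.275 top mean [ 0.0853 -0.0165  0.2713] [ 0.017 -0.076  0.03 ] [0.1   0.067 0.275] [31. 30. 30.]
```

View pics/s_stand.png

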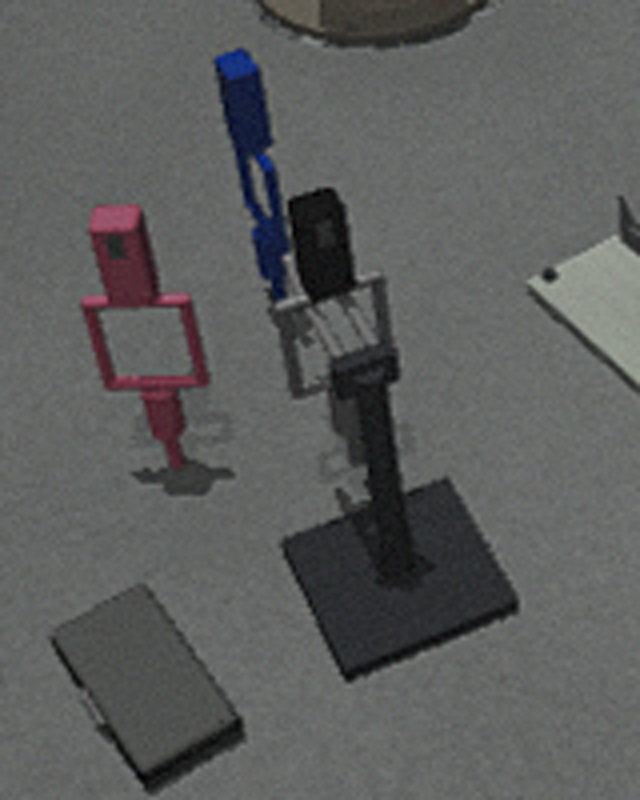

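View pics/t_stand.png

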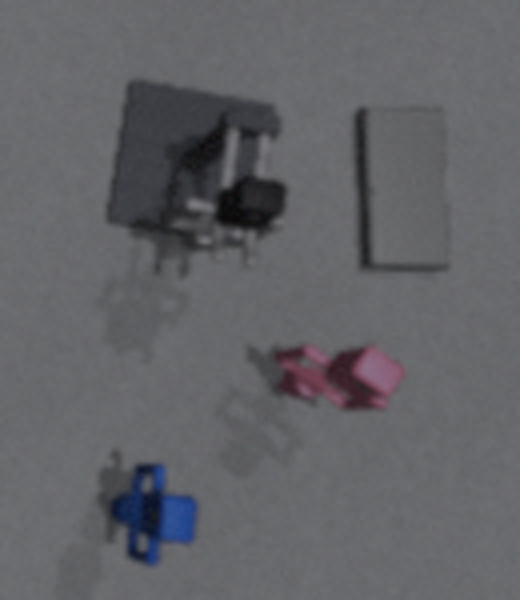

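View pics/t_fix.png

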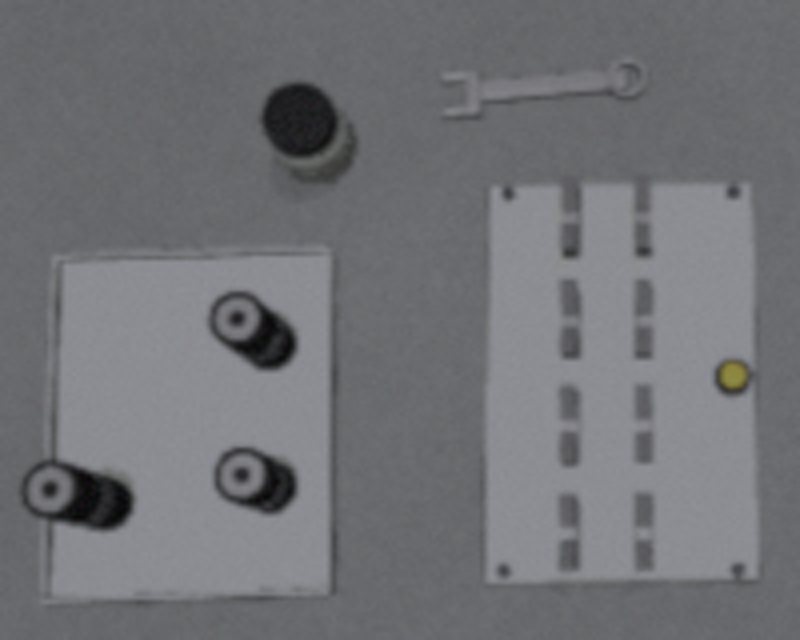

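```bash
cat > meas.py <<'E'
from h import *
def main():
    c=cams.capture("top"); s=cams.capture("scene")
    for n,k in (("top",c),("scene",s)):
        f=k["frame"].astype(int)
        y=((f[...,0]-f[...,2]>40)&(f[...,1]-f[...,2]>20)).astype(np.uint8)
        nn,l,sx,ce=cv2.connectedComponentsWithStats(y)
        for i in range(1,nn):
            if sx[i,4]>8: print(n,"yellow",sx[i],ray(k,*ce[i],0.024).round(4))
        W=cloud(k); Z=np.nan_to_num(W[...,2])
        g=f.sum(2)
        for nm,x0,x1,y0,y1,h in (("fix",.36,.75,-.16,.08,.012),("tray",.34,.66,.13,.4,.009)):
            v,u=np.mgrid[:384,:512]
            R,t=ext(k);K=k["mtx"]
            d_=np.stack([(u-K[0,2])/K[0,0],(v-K[1,2])/K[1,1],np.ones_like(u)],-1)@R; o=-R.T@t
            P=o+d_*((h-o[2])/d_[...,2])[...,None]
            roi=(P[...,0]>x0)&(P[...,0]<x1)&(P[...,1]>y0)&(P[...,1]<y1)
            th=cv2.threshold(np.clip(g[roi]/3,0,255).astype(np.uint8),0,255,cv2.THRESH_OTSU)[0]
            m=(roi&(g/3>th)).astype(np.uint8)
            nn,l,sx,ce=cv2.connectedComponentsWithStats(m); i=1+np.argmax(sx[1:,4])
            cn=max(cv2.findContours((l==i).astype(np.uint8),cv2.RETR_EXTERNAL,cv2.CHAIN_APPROX_NONE)[0],key=len)[:,0]
            Q=P[cn[:,1],cn[:,0],:2]*1000
            r=cv2.minAreaRect(Q.astype(np.float32)); print(n,nm,"thr",th,"ctr",np.round(r[0],1),"size",np.round(r[1],1),"ang",round(r[2],2))
main()
E
python3 meas.py
```

```text
top yellow [270 181   7   6  36] [ 0.5549 -0.1278  0.024 ]
top fix thr 122.0 ctr [556.1 -45. ] size [200.6 298.3] ang 89.13
top tray thr 118.0 ctr [530.2 275.8] size [257.4 208.3] ang 0.44
scene yellow [336   0  12   4  23] [-0.3178  1.2576  0.024 ]
scene yellow [353   1  25  10 104] [-0.207   1.3097  0.024 ]
scene yellow [408  26  30  13 139] [0.1556 1.2712 0.024 ]
scene yellow [437  34  25  14 120] [0.2814 1.2852 0.024 ]
scene yellow [462  38   6   5  14] [0.318  1.3361 0.024 ]
scene yellow [236 222   7   5  33] [ 0.5585 -0.1294  0.024 ]
scene fix thr 117.0 ctr [559.  -46.7] size [199.3 299.3] ang 89.3
scene tray thr 115.0 ctr [529.3 276.9] size [261.7 211.2] ang 0.78
```

```bash
python3 - <<'E'
from h import *
st(); d([.471,.332,.2],0)
E
python3 -m inch '[[[0,0.03,0,8.5,-1],[0,0.03,0,8.5,-1],[0,0.03,0,8.5,-1],[0,0.03,0,8.5,-1]]]' 20
python3 - <<'E'
from h import *
st(); d([.471,.332,.2],0)
E
```

```text
t 0.35 p [0.1725 0.4958 0.2266] yawY 70.82 x-axis [-0.944  0.329  0.   ] open 0.0921 F [-0.4 -0.6 -0.9] j6 -0.15
d mm [-335.8  -56.6   26.6] turn 70.8
time: 0.75
tool_pos: [0.2344, 0.5969, 0.2273]
tcp_rot: [-0.0, 0.452, 0.892, -0.001]
contact_force: [0.7, 0.7, 0.2]
opening: 0.0921
t 0.75 p [0.2344 0.5969 0.2273] yawY 36.24 x-axis [-0.591  0.807 -0.   ] open 0.0921 F [0.7 0.7 0.2] j6 0.44
d mm [-353.5   34.3   27.4] turn 36.2
```

```bash
python3 -m inch '[[[-0.04,0,0,8.5,-1],[-0.045,0,0,8.5,-1],[-0.045,0,0,8.5,-1],[-0.045,0,0,8.5,-1],[-0.045,0,0,2.2,-1]]]' 20
python3 - <<'E'
from h import *
st(); d([.471,.332,.2],0)
E
```

```text
time: 1.25
tool_pos: [0.3073, 0.3934, 0.2205]
tcp_rot: [0.0, 0.712, 0.703, -0.003]
contact_force: [1.0, -0.3, -0.2]
opening: 0.092
t 1.25 p [0.3073 0.3934 0.2205] yawY -0.72 x-axis [ 0.013  1.    -0.004] open 0.0920 F [ 1.  -0.3 -0.2] j6 0.77
d mm [-59.3 164.5  20.2] turn -0.7
```

```bash
python3 -m inch '[[[-0.015,0.041,0,0,-1],[-0.015,0.041,0.005,0,-1],[-0.015,0.041,0.005,0,-1],[-0.014,0.041,0.01,0,-1],[0,0,0,0,-1]]]' 20
python3 - <<'E'
from h import *
st(); d([.471,.332,.065],0)
T=tool();c=cams.capture("wrist"); save(c,"w1"); print(proj(c,[.471,.332,.114],T))
E
```

```text
time: 1.75
tool_pos: [0.4726, 0.3217, 0.1985]
tcp_rot: [0.0, 0.713, 0.701, -0.005]
contact_force: [-0.2, 1.0, 0.2]
opening: 0.092
t 1.75 p [0.4726 0.3217 0.1985] yawY -0.96 x-axis [ 0.017  1.    -0.008] open 0.0920 F [-0.2  1.   0.2] j6 0.48
d mm [ 11.3  -0.9 133.4] turn -1.0
[257.04963555 186.93185055]
```

View pics/w1.png

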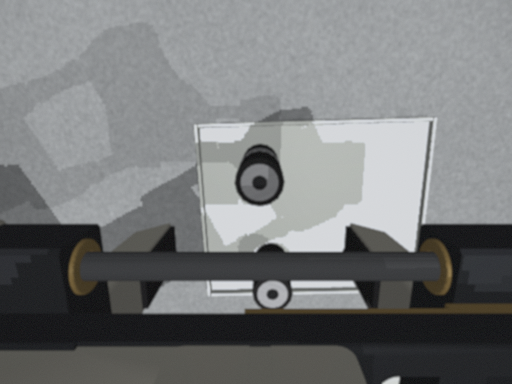

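```bash
python3 -m inch '[[[0.013,0.001,0.03,0,-1],[0,0,0.04,0,-1],[0,0,0.04,0,-1],[0,0,0.022,0,-1],[0,0,0,0,-1]]]' 20
python3 -m inch '[[[0,0,0,0,1],[0,0,0,0,1],[0,0,0,0,1],[0,0,0,0,1],[0,0,0,0,1]]]' 20
python3 - <<'E'
from h import *
st(); d([.33,.24,.12],0)
E
```

```text
time: 2.3
tool_pos: [0.4681, 0.3387, 0.0661]
tcp_rot: [-0.0, 0.712, 0.702, -0.003]
contact_force: [-0.6, -0.5, 0.2]
opening: 0.0914
time: 2.8
tool_pos: [0.4691, 0.3416, 0.0723]
tcp_rot: [0.001, 0.711, 0.703, 0.001]
contact_force: [0.0, 0.3, 0.0]
opening: 0.0562
t 2.80 p [0.4691 0.3416 0.0723] yawY -0.66 x-axis [0.011 1.    0.001] open 0.0562 F [0.  0.3 0. ] j6 0.51
d mm [-103.2 -137.8  -48.2] turn -0.7
```

```bash
python3 -m inch '[[[-0.005,0,0.006,0,1],[0,0,0,0,1],[0,0,0,0,1],[0,0,0,0,1]]]' 20
python3 - <<'E'
from h import *
st(); d([.33,.24,.14],0)
E
```

```text
time: 3.2
tool_pos: [0.4698, 0.3362, 0.0667]
tcp_rot: [0.001, 0.711, 0.703, 0.002]
contact_force: [0.7, 0.3, 0.9]
opening: 0.0398
t 3.20 p [0.4698 0.3362 0.0667] yawY -0.70 x-axis [0.012 1.    0.002] open 0.0398 F [0.7 0.3 0.9] j6 0.50
d mm [ -97.8 -138.3  -74.1] turn -0.7
```

```bash
python3 -m inch '[[[0,0,-0.035,0,1],[-0.01,-0.015,-0.015,0,1],[-0.025,-0.035,0,0,1],[-0.025,-0.035,0,0,1],[-0.02,-0.03,0,0,1]]]' 20
python3 - <<'E'
from h import *
st(); d([.33,.24,.0645],0)
c=cams.capture("scene"); save(c,"s2",(190,430,60,260),3)
E
```

```text
time: 3.7
tool_pos: [0.3524, 0.2563, 0.1153]
tcp_rot: [0.001, 0.711, 0.703, 0.002]
contact_force: [0.3, -0.5, -2.5]
opening: 0.0398
t 3.70 p [0.3524 0.2563 0.1153] yawY -0.71 x-axis [0.012 1.    0.001] open 0.0398 F [ 0.3 -0.5 -2.5] j6 0.47
d mm [-16.6 -22.4  50.7] turn -0.7
```

View pics/s2.png

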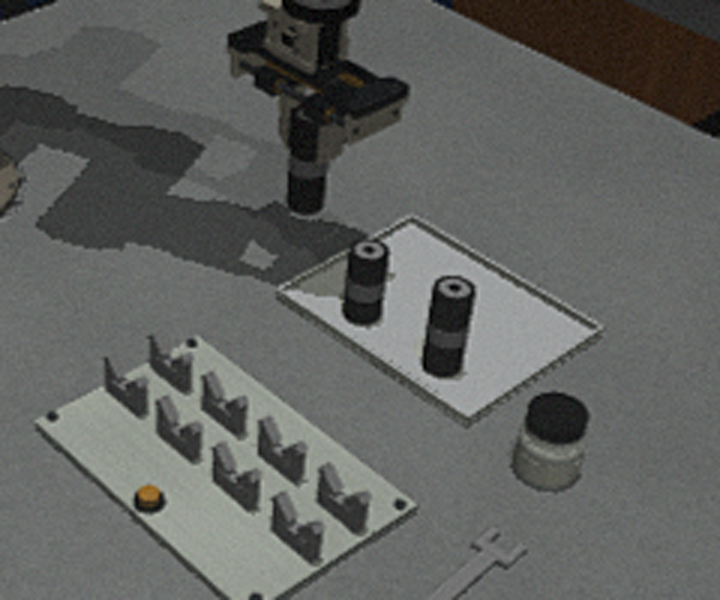

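```bash
python3 -m inch '[[[-0.012,-0.018,0.02,0,1],[-0.004,-0.004,0.02,0,1],[0,0,0.008,0,1],[0,0,0.003,0,1],[0,0,0,0,1]]]' 20
python3 - <<'E'
from h import *
st(); d([.33,.24,.063],0)
E
```

```text
time: 4.25
tool_pos: [0.3217, 0.2361, 0.0628]
tcp_rot: [-0.001, 0.711, 0.703, -0.003]
contact_force: [1.1, -0.1, -2.2]
opening: 0.0399
t 4.25 p [0.3217 0.2361 0.0628] yawY -0.68 x-axis [ 0.012  1.    -0.003] open 0.0399 F [ 1.1 -0.1 -2.2] j6 0.45
d mm [ 4.   8.3 -0.3] turn -0.7
```

```bash
python3 -m inch '[[[0,0,0.002,0,1],[0,0,0,0,1]]]' 20;python3 -m inch '[[[0,0,0.002,0,1],[0,0,0,0,1]]]' 20
```

```text
time: 4.45
tool_pos: [0.3232, 0.237, 0.0629]
tcp_rot: [-0.0, 0.711, 0.703, -0.002]
contact_force: [0.3, 0.1, -2.8]
opening: 0.0397
time: 4.65
tool_pos: [0.3249, 0.2379, 0.0625]
tcp_rot: [0.0, 0.711, 0.703, -0.0]
contact_force: [1.0, 0.1, -2.8]
opening: 0.0398
```

```bash
python3 -m inch '[[[0,0,0.004,0,1],[0,0,0.0,0,1]]]' 20;python3 -m inch '[[[0,0,0.003,0,1],[0,0,0,0,1]]]' 8
```

```text
time: 4.85
tool_pos: [0.3259, 0.2386, 0.0602]
tcp_rot: [0.001, 0.711, 0.703, 0.001]
contact_force: [-0.4, 0.1, -2.5]
opening: 0.0397
time: 5.05
tool_pos: [0.3267, 0.2391, 0.0577]
tcp_rot: [0.001, 0.711, 0.703, 0.002]
contact_force: [0.0, 0.2, -2.3]
opening: 0.04
```

Run:
```python
from h import *
st()
c=cams.capture("scene"); save(c,"s3",(220,360,60,170),5)
```

```text
t 5.05 p [0.3267 0.2391 0.0577] yawY -0.63 x-axis [0.011 1.    0.001] open 0.0400 F [ 0.   0.2 -2.3] j6 0.45
```

View pics/s3.png

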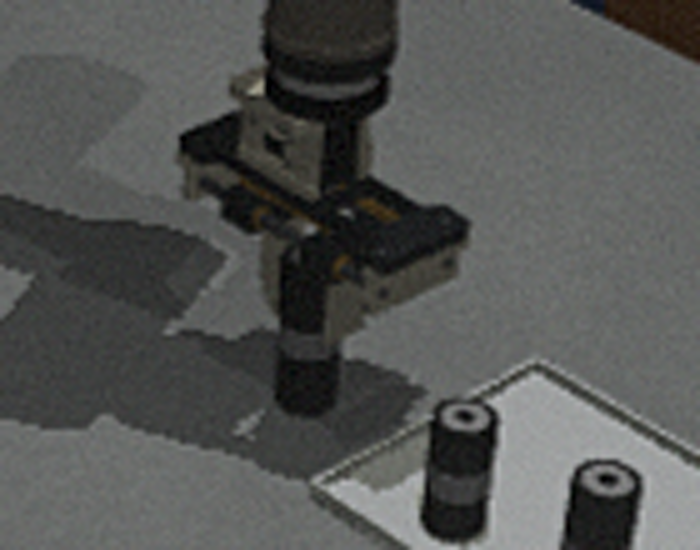

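```bash
python3 -m inch '[[[0,0,0.004,0,1],[0,0,0.0,0,1]]]' 8;python3 -m inch '[[[0,0,0.004,0,1],[0,0,0,0,1]]]' 8
python3 - <<'E'
from h import *
c=cams.capture("scene"); print(proj(c,[.3267,.24,0]),proj(c,[.3267-.01,.24-.0173,0])); save(c,"s4",(220,360,60,170),5)
E
```

```text
time: 5.3
tool_pos: [0.3272, 0.2396, 0.0539]
tcp_rot: [0.001, 0.711, 0.703, 0.002]
contact_force: [-0.5, -0.0, -2.5]
opening: 0.0399
time: 5.5
tool_pos: [0.3276, 0.24, 0.05]
tcp_rot: [0.001, 0.711, 0.703, 0.003]
contact_force: [-0.1, -0.6, -2.2]
opening: 0.0399
[281.32633173 138.65305926] [275.37931096 139.23199445]
```

View pics/s4.png

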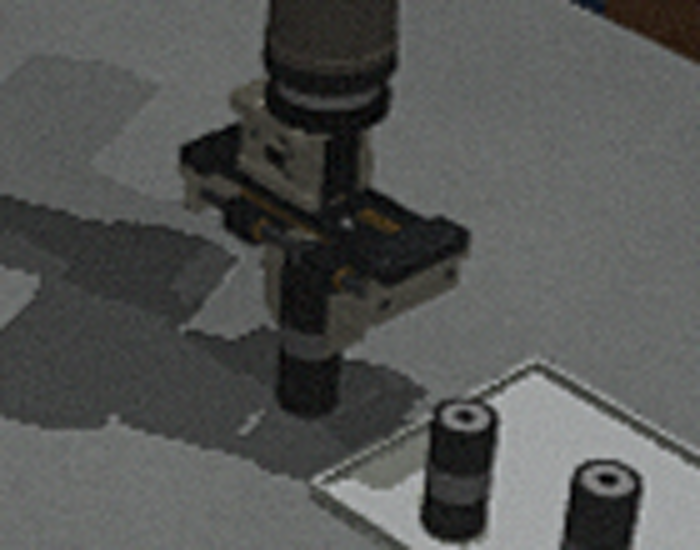

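Run:
```python
from h import *
T=tool(); c=cams.capture("wrist"); save(c,"w5"); W=cloud(c,T)
for v in range(200,384,15): print(v,[W[v,u].round(3).tolist() for u in (245,260,275)])
```

```text
200 [[0.32, 0.256, 0.022], [0.329, 0.258, 0.029], [0.339, 0.255, 0.018]]
215 [[0.321, 0.257, 0.055], [0.329, 0.258, 0.059], [0.337, 0.256, 0.053]]
230 [[0.322, 0.256, 0.075], [0.329, 0.258, 0.08], [0.336, 0.257, 0.076]]
245 [[0.323, 0.257, 0.093], [0.329, 0.258, 0.095], [0.335, 0.257, 0.093]]
260 [[0.325, 0.269, 0.131], [0.329, 0.27, 0.133], [0.333, 0.269, 0.131]]
275 [[0.325, 0.266, 0.134], [0.329, 0.266, 0.134], [0.333, 0.266, 0.134]]
290 [[0.323, 0.248, 0.111], [0.329, 0.248, 0.11], [0.334, 0.248, 0.111]]
305 [[0.323, 0.241, 0.11], [0.329, 0.242, 0.111], [0.334, 0.242, 0.111]]
320 [[0.325, 0.265, 0.15], [0.329, 0.264, 0.149], [0.332, 0.265, 0.151]]
335 [[0.326, 0.265, 0.156], [0.328, 0.265, 0.156], [0.331, 0.265, 0.156]]
350 [[0.326, 0.265, 0.16], [0.328, 0.265, 0.159], [0.331, 0.266, 0.161]]
365 [[0.326, 0.266, 0.164], [0.328, 0.265, 0.163], [0.331, 0.264, 0.162]]
380 [[0.326, 0.266, 0.167], [0.328, 0.265, 0.166], [nan, nan, nan]]
```

View pics/w5.png

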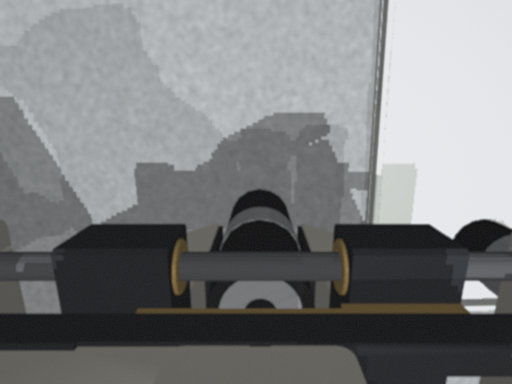

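```bash
python3 -m inch '[[[0,0,0.004,0,1]]]' 8;python3 -m inch '[[[0,0,0.004,0,1]]]' 8
python3 - <<'E'
from h import *
for i in range(2):
  T=tool(); print(T[2]["contact_force"]);c=cams.capture("wrist"); W=cloud(c,T);print(T[0], np.nanmean(W[300:307,235:245].reshape(-1,3),0))
E
```

```text
time: 5.7
tool_pos: [0.3281, 0.2402, 0.0465]
tcp_rot: [0.001, 0.711, 0.703, 0.003]
contact_force: [-3.7, 0.0, 13.1]
opening: 0.0396
time: 5.8
tool_pos: [0.3281, 0.2404, 0.0428]
tcp_rot: [0.001, 0.711, 0.703, 0.003]
contact_force: [-3.0, -0.8, 12.1]
opening: 0.0401
[-3.04136492 -0.7736104  12.05181742]
[0.3280859  0.24036754 0.0428062 ] [0.32203461 0.24742877 0.11025227]
[-1.76769893  0.23282253  6.86572117]
[0.32806038 0.24035028 0.04244115] [0.3220464  0.24766877 0.1102723 ]
```

```bash
python3 -m inch '[[[0,0,0,0,-0.1],[0,0,0,0,-0.1],[0,0,-0.01,0,-0.1],[0,0,-0.013,0,-0.1],[0,0,0,0,-0.1]]]' 8; python3 -m inch '[[[0,0,0,0,1],[0,0,0,0,1],[0,0,0,0,1],[0,0,0,0,1]]]' 6
```

```text
time: 6.4
tool_pos: [0.3288, 0.2405, 0.0666]
tcp_rot: [0.001, 0.711, 0.703, 0.003]
contact_force: [-0.2, -0.1, -0.6]
opening: 0.0502
time: 6.8
tool_pos: [0.3287, 0.2406, 0.0667]
tcp_rot: [0.001, 0.711, 0.703, 0.004]
contact_force: [-0.5, -0.5, 5.0]
opening: 0.0398
```

```bash
python3 -m inch '[[[0.012,0,0,0,1],[0.012,0,0,0,1],[0.012,0,0.002,0,1],[0.012,0,0.003,0,1]]]' 6;python3 - <<'E'
from h import *
c=cams.capture("scene"); save(c,"s6",(220,360,60,170),5)
T=tool(); c=cams.capture("wrist"); save(c,"w6")
E
```

```text
time: 7.2
tool_pos: [0.329, 0.2898, 0.0613]
tcp_rot: [0.001, 0.712, 0.702, 0.003]
contact_force: [-0.4, -0.6, -0.8]
opening: 0.0398
```

View pics/s6.png

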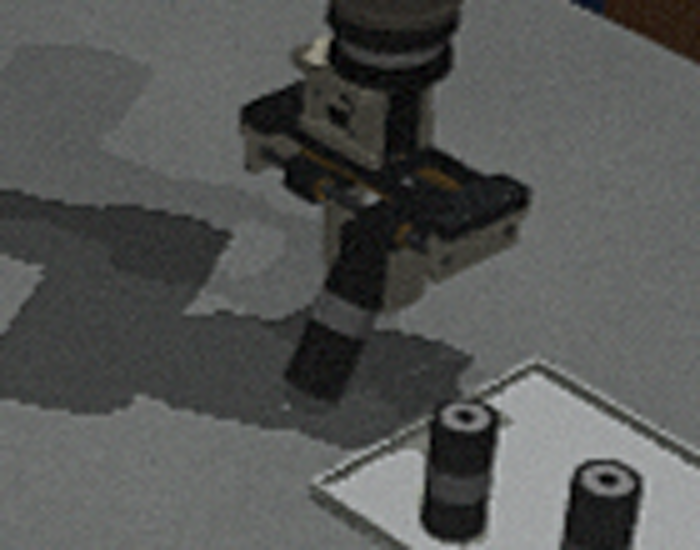

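View pics/w6.png

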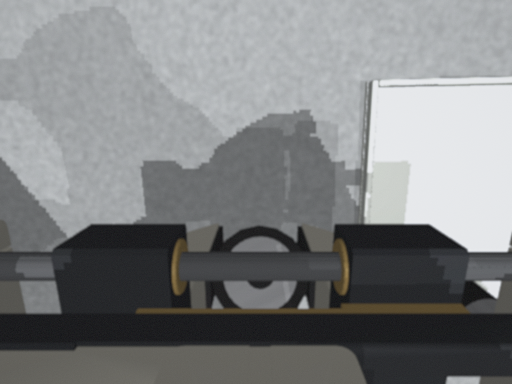

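```bash
python3 -m inch '[[[0.009,0,0.003,0,1],[0.009,0,0.003,0,1],[0.009,0,0.007,0,1],[0.009,0,0.007,0,1]]]' 6; python3 -m inch '[[[0.006,0,0.008,0,1],[0.006,0,0.008,0,1],[0,0,0,0,1]]]' 6;python3 - <<'E'
from h import *
st()
c=cams.capture("scene"); save(c,"s7",(220,360,60,170),5)
E
```

```text
time: 7.7
tool_pos: [0.3295, 0.3288, 0.0397]
tcp_rot: [0.001, 0.711, 0.703, 0.003]
contact_force: [0.4, -1.1, -0.7]
opening: 0.0398
time: 8.0
tool_pos: [0.3297, 0.3435, 0.021]
tcp_rot: [0.001, 0.711, 0.703, 0.003]
contact_force: [1.2, 0.9, 0.2]
opening: 0.0397
t 8.00 p [0.3297 0.3435 0.021 ] yawY -0.63 x-axis [0.011 1.    0.003] open 0.0397 F [1.2 0.9 0.2] j6 0.66
```

View pics/s7.png

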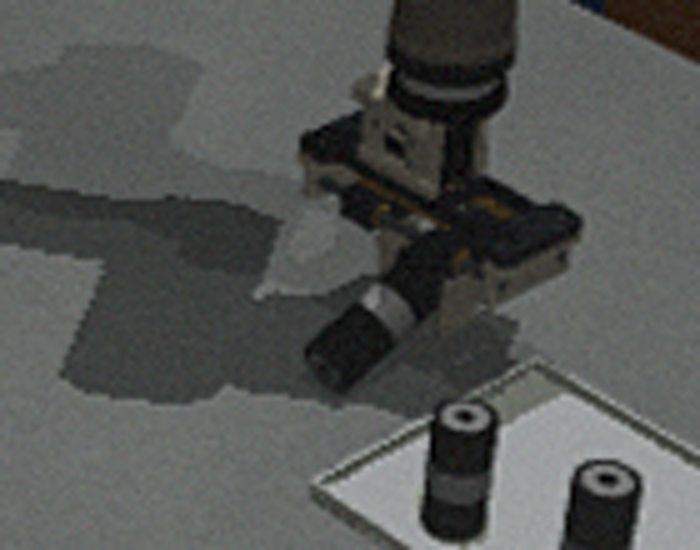

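```bash
python3 -m inch '[[[0.003,0,0.009,0,1],[0.002,0,0.007,0,1],[0,0,0.0,0,1]]]' 6;python3 - <<'E'
from h import *
st()
c=cams.capture("scene"); save(c,"s8",(220,360,60,170),5)
E
```

```text
time: 8.35
tool_pos: [0.3301, 0.3483, 0.0043]
tcp_rot: [0.001, 0.711, 0.703, 0.003]
contact_force: [0.4, -0.3, -0.4]
opening: 0.0397
t 8.35 p [0.3301 0.3483 0.0043] yawY -0.66 x-axis [0.012 1.    0.003] open 0.0397 F [ 0.4 -0.3 -0.4] j6 0.67
```

View pics/s8.png

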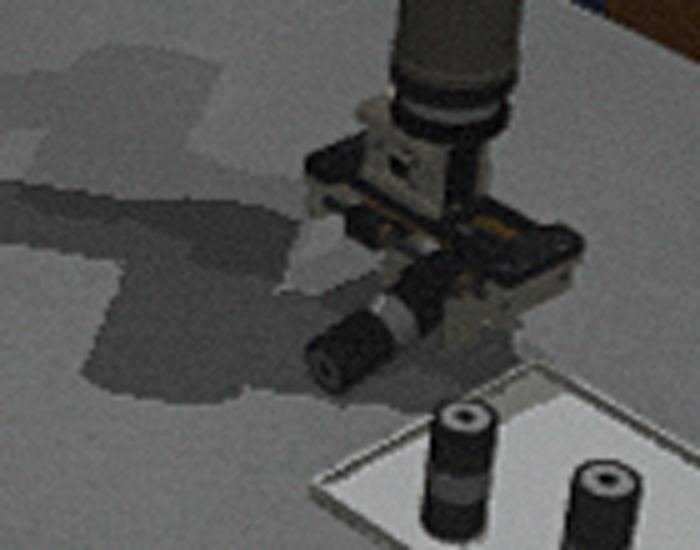

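```bash
python3 -m inch '[[[0,0,0,0,-0.12],[0,0,0,0,-0.12],[-0.003,0,0,0,-0.12],[-0.013,0,0,0,-0.12],[-0.013,0,0,0,-0.12]]]' 30
python3 - <<'E'
from h import *
st()
c=cams.capture("scene"); save(c,"s9",(220,360,60,170),5)
T=tool();c=cams.capture("wrist"); save(c,"w9")
E
```

```text
time: 8.9
tool_pos: [0.3297, 0.3175, 0.0049]
tcp_rot: [0.001, 0.711, 0.704, 0.003]
contact_force: [-0.2, 0.2, 0.1]
opening: 0.0516
t 8.90 p [0.3297 0.3175 0.0049] yawY -0.58 x-axis [0.01  1.    0.003] open 0.0516 F [-0.2  0.2  0.1] j6 0.61
```

View pics/s9.png

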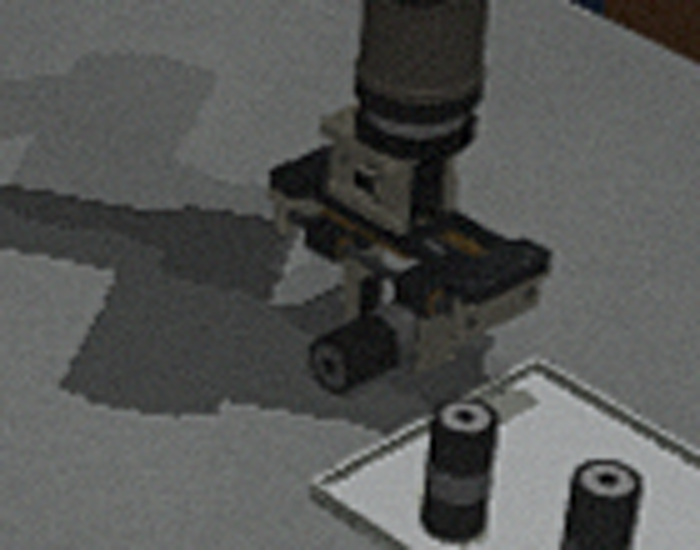

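View pics/w9.png

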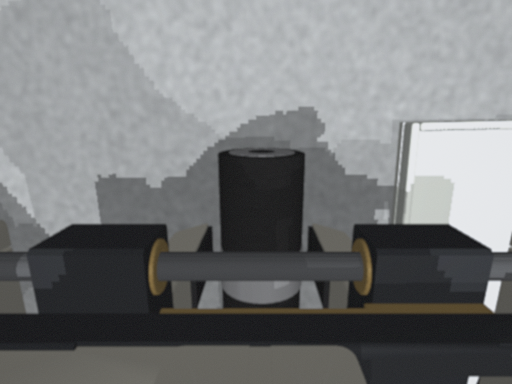

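```bash
cat > far.py <<'E'
# roller lying in/under jaws: far (+tool x) end from wrist depth, in tool coords
from h import *
import sys
T=tool(); c=cams.capture("wrist"); W=cloud(c,T)
L=(W-T[0])@T[1]   # tool coords
col=L[100:250,261-8:261+9]
z=-col[...,2]     # height above TCP
zt=float(sys.argv[1])/1000  # expected height of roller's top above TCP
for r in range(0,150,4):
    q=np.nanmean(col[r],0); print(r+100,(q*1000).round(1))
E
python3 far.py 40 | sed -n 8,40p
python3 - <<'E'
from h import *
T=tool();c=cams.capture("wrist"); f=c["frame"]
print([(v,int(f[v,255:267].mean())) for v in range(140,170,2)],[(v,int(f[v,255:267].mean())) for v in range(278,316,2)])
W=cloud(c,T)
for v in range(282,306,3): print(v,(W[v,261]).round(4), int(f[v,261].mean()))
E
```

```text
128 [60.4  1.5  5.4]
132 [58.4  1.5  5.1]
136 [56.4  1.5  4.8]
140 [54.4  1.5  5. ]
144 [52.3  1.6  5. ]
148 [50.2  1.6  5.2]
152 [ 50.    1.5 -10.1]
156 [ 49.9   1.4 -23.9]
160 [ 49.6   1.4 -33.8]
164 [ 48.2   1.4 -34.8]
168 [ 46.6   1.4 -35. ]
172 [ 44.9   1.4 -34.7]
176 [ 43.3   1.4 -34.7]
180 [ 41.6   1.4 -34.5]
184 [ 40.    1.4 -34.7]
188 [ 38.4   1.4 -34.8]
192 [ 36.7   1.4 -34.8]
196 [ 35.1   1.4 -35. ]
200 [ 33.2   1.4 -34.5]
204 [ 31.6   1.4 -34.7]
208 [ 29.8   1.4 -34.4]
212 [ 28.2   1.4 -34.9]
216 [ 26.3   1.4 -34.4]
220 [ 24.6   1.4 -34.6]
224 [ 22.9   1.4 -34.8]
228 [ 21.2   1.4 -34.9]
232 [ 19.3   1.4 -34.6]
236 [ 17.5   1.5 -34.7]
240 [ 15.7   1.5 -34.7]
244 [ 13.9   1.5 -34.8]
248 [ 12.    1.5 -34.8]
[(140, 121), (142, 109), (144, 111), (146, 111), (148, 110), (150, 106), (152, 78), (154, 42), (156, 44), (158, 83), (160, 89), (162, 36), (164, 35), (166, 36), (168, 37)] [(278, 67), (280, 82), (282, 118), (284, 120), (286, 120), (288, 120), (290, 120), (292, 120), (294, 120), (296, 121), (298, 120), (300, 120), (302, 120), (304, 124), (306, 109), (308, 57), (310, 70), (312, 64), (314, 36)]
282 [0.3311 0.3137 0.0406] 117
285 [0.3311 0.312  0.0402] 121
288 [0.3311 0.3097 0.0388] 120
291 [0.331  0.3097 0.0413] 122
294 [0.331  0.3082 0.0412] 121
297 [0.331  0.3061 0.0402] 121
300 [0.331  0.3046 0.0403] 120
303 [0.331  0.3031 0.0403] 121
```

```bash
python3 -m inch '[[[-0.0055,0.001,0,0,1],[0,0,0,0,1],[0,0,0,0,1],[0,0,0,0,1]]]' 30; python3 -m inch '[[[0,0,0,0,1],[0,0,0,0,1],[0,0,0,0,1]]]' 30
python3 - <<'E'
from h import *
st(); d([.4406,-.0341,.16],-.85)
E
```

```text
time: 9.5
tool_pos: [0.3315, 0.3126, 0.0052]
tcp_rot: [0.001, 0.711, 0.703, 0.004]
contact_force: [-0.0, -0.8, 0.6]
opening: 0.0391
time: 9.8
tool_pos: [0.3314, 0.3126, 0.0052]
tcp_rot: [0.002, 0.711, 0.703, 0.004]
contact_force: [-0.2, -0.8, 0.6]
opening: 0.0392
t 9.80 p [0.3314 0.3126 0.0052] yawY -0.66 x-axis [0.011 1.    0.003] open 0.0392 F [-0.2 -0.8  0.6] j6 0.60
d mm [-345.   114.2 -155. ] turn 0.2
```

```bash
python3 -m inch '[[[0,0,-0.04,0,1],[0,0,-0.045,0,1],[-0.03,0.015,-0.045,0,1],[-0.04,0.015,-0.005,0,1],[-0.045,0.015,0,0,1]]]' 30;  python3 -m inch '[[[-0.045,0.015,0,0,1],[-0.045,0.015,0,0,1],[-0.045,0.015,0,0,1],[-0.04,0.012,0,0,1],[-0.03,0.01,0,0,1]]]' 30
python3 - <<'E'
from h import *
st(); d([.4406,-.0341,.09],-.85)
E
```

```text
time: 10.3
tool_pos: [0.3722, 0.2008, 0.1383]
tcp_rot: [0.001, 0.708, 0.706, 0.002]
contact_force: [0.5, -0.5, -2.9]
opening: 0.0389
time: 10.8
tool_pos: [0.4405, -0.0128, 0.1391]
tcp_rot: [0.002, 0.707, 0.707, 0.003]
contact_force: [0.5, 0.8, -2.7]
opening: 0.0395
t 10.80 p [ 0.4405 -0.0128  0.1391] yawY -0.05 x-axis [0.001 1.    0.002] open 0.0395 F [ 0.5  0.8 -2.7] j6 -0.21
d mm [-21.4  -0.3  49. ] turn 0.8
```

```bash
python3 -m inch '[[[-0.018,0,0.01,0.8,1],[-0.004,0,0,0,1],[0,0,0,0,1]]]' 30
python3 - <<'E'
from h import *
st(); d([.4406,-.0341,.09],-.85)
T=tool();c=cams.capture("wrist")
o=np.array([.5576,-.0358]);a=np.radians(-.85);R=np.array([[np.cos(a),-np.sin(a)],[np.sin(a),np.cos(a)]])
for k in range(4):
  for yy in (-27,27):
    for xx in (-22,22):
      q=o+R@np.array([-.117+.078*k+xx/1000,yy/1000]); u=proj(c,[*q,.056],T)
      if 0<u[0]<512 and 0<u[1]<384: cv2.drawMarker(c["frame"],tuple(int(round(i)) for i in u),(255,0,0),0,9)
save(c,"w10")
c=cams.capture("top"); save(c,"t10",(170,300,110,260),4)
E
```

```text
time: 11.1
tool_pos: [0.4415, -0.0393, 0.1283]
tcp_rot: [0.002, 0.715, 0.7, 0.004]
contact_force: [0.4, 0.4, -2.4]
opening: 0.0394
t 11.10 p [ 0.4415 -0.0393  0.1283] yawY -1.22 x-axis [0.021 1.    0.002] open 0.0394 F [ 0.4  0.4 -2.4] j6 -0.25
d mm [ 5.1 -1.3 38.3] turn -0.4
```

View pics/w10.png

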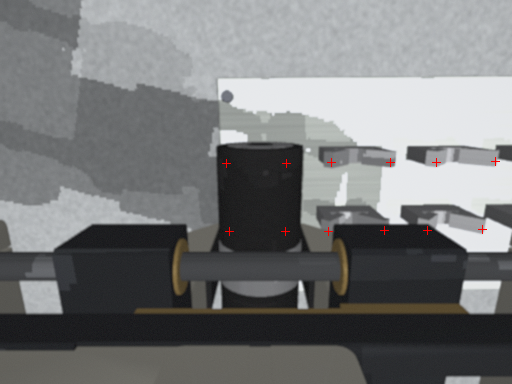

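View pics/t10.png

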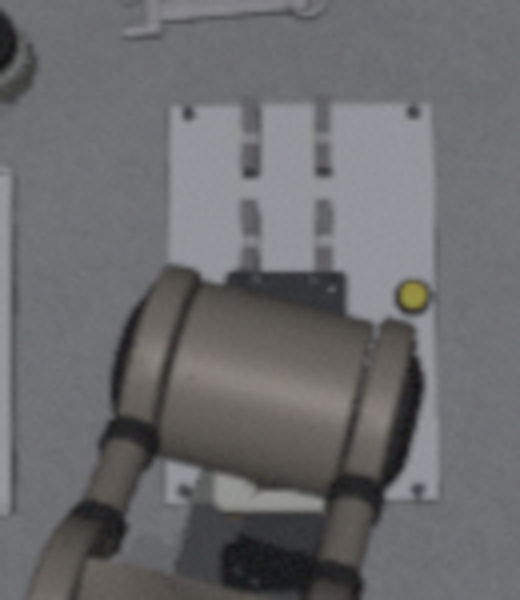

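Run:
```python
from h import *
T=tool();c=cams.capture("wrist");W=cloud(c,T); save(c,"w11",(300,512,120,250),3.6)
Z=np.nan_to_num(W[...,2]); m=((Z>.03)&(Z<.066)).astype(np.uint8); m[:,:310]=0
n,l,s,ce=cv2.connectedComponentsWithStats(m)
for i in range(1,n):
    if s[i,4]>30:
        q=W[l==i]; print(s[i],np.nanpercentile(q,1,axis=0).round(4),np.nanpercentile(q,99,axis=0).round(4))
        t=q[q[:,2]>.05]; print("   hi", len(t), np.percentile(t,2,axis=0).round(4),np.percentile(t,98,axis=0).round(4)) if len(t) else 0
```

```text
[ 415  149   84   20 1377] [ 0.5706 -0.0136  0.0304] [ 0.6223 -0.0014  0.0559]
   hi 464 [ 0.5704 -0.0134  0.0501] [ 0.6227 -0.0016  0.0561]
[ 322  150   75   20 1275] [ 0.4926 -0.0126  0.0306] [ 5.461e-01 -3.000e-04  5.580e-02]
   hi 463 [ 0.4925 -0.0124  0.0502] [ 5.461e-01 -5.000e-04  5.590e-02]
[498 211  14  20 218] [ 0.6492 -0.0683  0.0302] [ 0.6581 -0.0562  0.045 ]
[319 212  71  21 798] [ 0.4923 -0.0637  0.0304] [ 0.5443 -0.0541  0.0554]
   hi 186 [ 0.4917 -0.0621  0.0501] [ 0.545  -0.0541  0.0557]
[ 409  212   78   24 1188] [ 0.5712 -0.0677  0.0303] [ 0.6223 -0.0551  0.0554]
   hi 273 [ 0.5704 -0.0677  0.0501] [ 0.6227 -0.0553  0.0556]
```

View pics/w11.png

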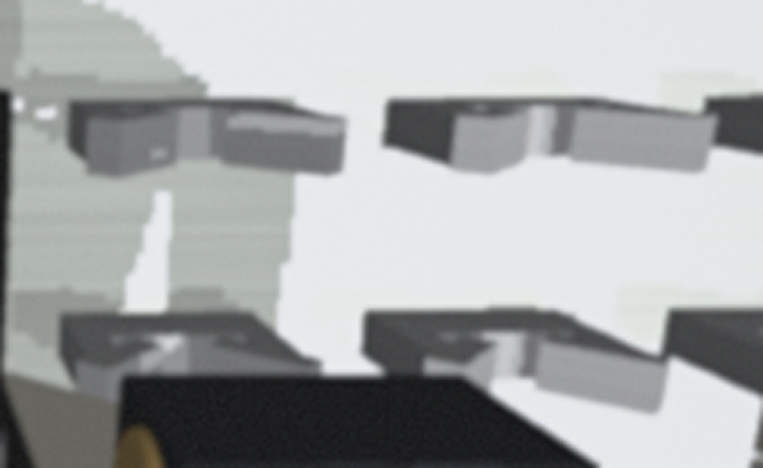

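```bash
python3 far.py 40 | sed -n 8,20p
python3 - <<'E'
from h import *
st(); d([.4412,-.0330,.055],-.85)
E
```

```text
128 [ 55.5   2.  116.8]
132 [ 52.1   2.  116.6]
136 [ 48.7   2.  117. ]
140 [ 45.3   2.  117. ]
144 [ 54.1   1.5 -14.4]
148 [ 53.9   1.4 -29.2]
152 [ 52.9   1.4 -34.1]
156 [ 51.3   1.4 -34.2]
160 [ 49.7   1.4 -34.2]
164 [ 48.1   1.4 -34. ]
168 [ 46.5   1.4 -34.2]
172 [ 44.9   1.4 -34.5]
176 [ 43.2   1.4 -34.2]
t 11.30 p [ 0.4415 -0.038   0.1286] yawY -1.07 x-axis [0.019 1.    0.002] open 0.0391 F [-0.4 -0.1 -2.9] j6 -0.25
d mm [ 4.9 -1.1 73.6] turn -0.2
```

```bash
python3 -m inch '[[[0.006,-0.001,0.02,0,1],[0,0,0.03,0,1],[0,0,0.018,0,1],[0,0,0.005,0,1],[0,0,0,0,1]]]' 30
python3 - <<'E'
from h import *
st(); d([.4412,-.0320,.0475],-.85)
E
```

```text
time: 11.8
tool_pos: [0.4433, -0.0276, 0.056]
tcp_rot: [0.005, 0.711, 0.703, 0.006]
contact_force: [0.3, 0.5, -1.7]
opening: 0.0393
t 11.80 p [ 0.4433 -0.0276  0.056 ] yawY -0.62 x-axis [0.011 1.    0.001] open 0.0393 F [ 0.3  0.5 -1.7] j6 -0.23
d mm [-4.5 -2.1  8.5] turn 0.2
```

```bash
sed -i 's/print("t %.2f p %s/print("zaxis",(R[:,2]*1000).round(1)); print("t %.2f p %s/' h.py; python3 -m inch '[[[-0.005,-0.002,0.003,0,1],[0,0,0.003,0,1],[0,0,0,0,1]]]' 30
python3 - <<'E'
from h import *
st(); d([.4412,-.0320,.0475],-.85)
E
```

```text
time: 12.1
tool_pos: [0.4426, -0.0326, 0.0516]
tcp_rot: [0.007, 0.71, 0.704, 0.007]
contact_force: [-0.2, -0.3, -2.6]
opening: 0.0393
zaxis [ 1.850e+01 -1.000e-01 -9.998e+02]
t 12.10 p [ 0.4426 -0.0326  0.0516] yawY -0.54 x-axis [0.009 1.    0.   ] open 0.0393 F [-0.2 -0.3 -2.6] j6 -0.25
d mm [ 0.6 -1.4  4.1] turn 0.3
```

```bash
python3 -m inch '[[[0,-0.0015,0.004,0,1],[0,0,0.001,0,1],[0,0,0.001,0,1]]]' 30
python3 - <<'E'
from h import *
st(); d([.4412,-.0320,.0475],-.85)
E
```

```text
time: 12.4
tool_pos: [0.4415, -0.0329, 0.0475]
tcp_rot: [0.008, 0.711, 0.704, 0.007]
contact_force: [-5.4, 1.3, 17.4]
opening: 0.0395
zaxis [ 2.090e+01 -7.000e-01 -9.998e+02]
t 12.40 p [ 0.4415 -0.0329  0.0475] yawY -0.56 x-axis [ 0.01  1.   -0.  ] open 0.0395 F [-5.4  1.3 17.4] j6 -0.25
d mm [ 0.9 -0.3  0. ] turn 0.3
```

```bash
python3 -m inch '[[[0,0,0,0,0.0],[0,0,0,0,-0.2],[0,0,0,0,-0.25],[0,0,0,0,-0.25]]]' 20; python3 -m inch '[[[0,0,-0.03,0,-0.25],[0,0,-0.05,0,-0.3],[0,0,-0.05,0,-1],[0.03,0.01,-0.03,0,-1],[0.045,0.015,0,0,-1]]]' 20
python3 - <<'E'
from h import *
st(); d([.587,.2145,.2],0)
E
```

```text
time: 12.8
tool_pos: [0.4423, -0.0333, 0.0485]
tcp_rot: [0.009, 0.711, 0.703, 0.008]
contact_force: [-0.4, 1.0, -0.2]
opening: 0.0573
time: 13.3
tool_pos: [0.4639, 0.0398, 0.2143]
tcp_rot: [0.007, 0.713, 0.701, 0.007]
contact_force: [1.2, -0.4, -0.4]
opening: 0.0791
zaxis [ 2.050e+01 -5.000e-01 -9.998e+02]
t 13.30 p [0.4639 0.0398 0.2143] yawY -1.02 x-axis [ 0.018  1.    -0.   ] open 0.0791 F [ 1.2 -0.4 -0.4] j6 -0.06
d mm [176.8 119.6  16.7] turn -1.0
```

```bash
python3 -m inch '[[[0.045,0.03,0,0,-1],[0.045,0.03,0,0,-1],[0.045,0.03,0,0,-1],[0.02,0.02,0.01,0,-1],[0,0,0,0,-1]]]' 20
cat > see.py <<'E'
from h import *
c=cams.capture("top"); W=cloud(c); Z=np.nan_to_num(W[...,2])
f=c["frame"].mean(2)
m=((Z>.03)&(Z<.2)&(W[...,0]>.25)&(W[...,0]<.8)&(W[...,1]>-.2)&(W[...,1]<.45)).astype(np.uint8)
n,l,s,ce=cv2.connectedComponentsWithStats(m)
for i in range(1,n):
    if s[i,4]<120: continue
    q=W[l==i]; print(s[i],"zmax %.3f"%np.nanmax(q[:,2]),np.nanmin(q,0).round(3),np.nanmax(q,0).round(3))
save(c,"tsee",(80,300,90,260),3.5)
E
python3 see.py;  python3 - <<'E'
from h import *
st(); d([.587,.2145,.055],0)
T=tool();c=cams.capture("wrist"); save(c,"w12"); print(proj(c,[.587,.2145,.099],T))
E
```

```text
time: 13.8
tool_pos: [0.5722, 0.1902, 0.2074]
tcp_rot: [0.009, 0.712, 0.702, 0.01]
contact_force: [0.7, -0.3, 0.6]
opening: 0.0916
[156 111  22  23 379] zmax 0.077 [0.712 0.154 0.03 ] [0.769 0.209 0.077]
[148 202  15  16 185] zmax 0.089 [0.461 0.193 0.031] [0.499 0.221 0.089]
[222 214  40  19 607] zmax 0.089 [ 0.413 -0.09   0.033] [0.465 0.019 0.089]
zaxis [ 2.720e+01  8.000e-01 -9.996e+02]
t 13.85 p [0.5714 0.1892 0.2083] yawY -0.88 x-axis [0.015 1.    0.001] open 0.0919 F [0.6 0.1 0.7] j6 0.21
d mm [ 25.3  11.  153.7] turn -0.9
[272.79887054 164.04133628]
```

View pics/w12.png

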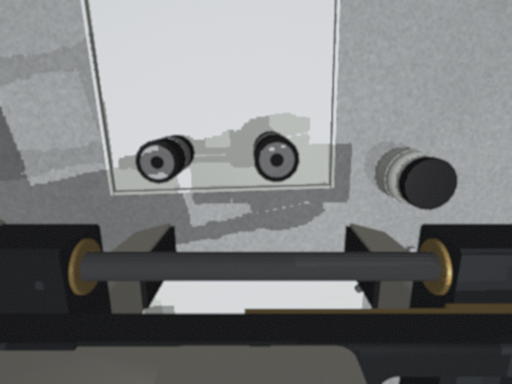

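View pics/tsee.png

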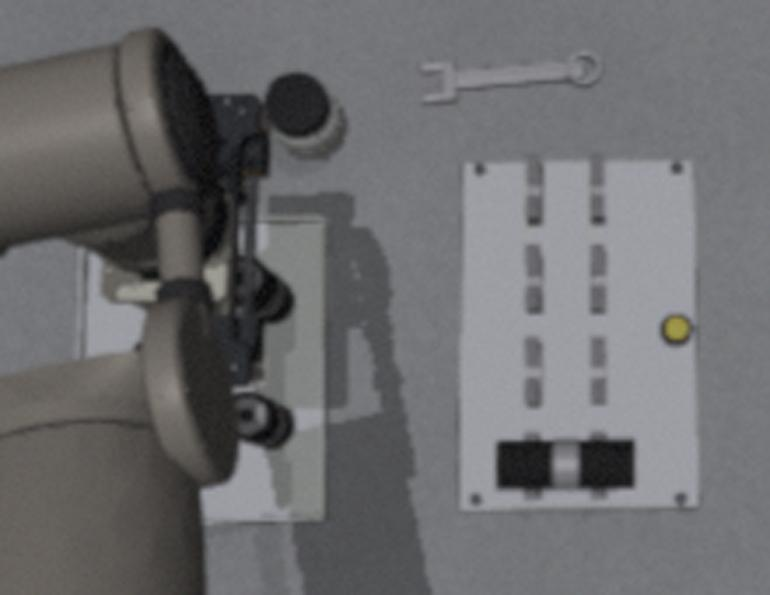

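```bash
python3 -m inch '[[[0.02,0.008,0,0,-1],[0.005,0.003,0,0,-1],[0,0,0,0,-1]]]' 20;python3 -m inch '[[[0,0,0,0,-1],[0,0,0,0,-1],[0,0,0,0,-1]]]' 20
python3 - <<'E'
from h import *
st(); d([.5895,.2195,.055],0)
E
```

```text
time: 14.2
tool_pos: [0.5813, 0.2099, 0.2102]
tcp_rot: [0.01, 0.714, 0.7, 0.009]
contact_force: [-0.6, -0.1, -0.6]
opening: 0.0914
time: 14.5
tool_pos: [0.5805, 0.207, 0.2111]
tcp_rot: [0.01, 0.715, 0.699, 0.009]
contact_force: [0.3, 0.3, 0.2]
opening: 0.0915
zaxis [  26.8   -2.  -999.6]
t 14.50 p [0.5805 0.207  0.2111] yawY -1.23 x-axis [ 0.022  1.    -0.001] open 0.0915 F [0.3 0.3 0.2] j6 0.25
d mm [ 12.9   4.5 156.3] turn -1.2
```

```bash
python3 -m inch '[[[0.012,0.004,0.03,0,-1],[0,0,0.04,0,-1],[0,0,0.045,0,-1],[0,0,0.035,0,-1],[0,0,0.008,0,-1]]]' 20
python3 - <<'E'
from h import *
st(); d([.590,.2185,.055],0)
E
```

```text
time: 15.0
tool_pos: [0.5923, 0.2174, 0.0534]
tcp_rot: [0.013, 0.715, 0.699, 0.013]
contact_force: [-0.3, 0.5, -0.3]
opening: 0.092
zaxis [ 3.680e+01 -1.000e-01 -9.993e+02]
t 15.00 p [0.5923 0.2174 0.0534] yawY -1.36 x-axis [0.024 1.    0.001] open 0.0920 F [-0.3  0.5 -0.3] j6 0.26
d mm [ 1.  -2.3 -1.7] turn -1.4
```

```bash
python3 -m inch '[[[0,-0.002,0,0,1],[0,0,0,0,1],[0,0,0,0,1],[0,0,0,0,1],[0,0,0,0,1]]]' 8;python3 -m inch '[[[0,0,0,0,1],[0,0,0,0,1],[0,0,0,0,1],[0,0,0,0,1],[0,0,0,0,1]]]' 8
python3 - <<'E'
from h import *
st(); d([.590,.2185,.055],0)
E
```

```text
time: 15.5
tool_pos: [0.593, 0.2176, 0.0593]
tcp_rot: [0.015, 0.715, 0.698, 0.016]
contact_force: [-0.5, -0.6, -0.3]
opening: 0.0564
time: 16.0
tool_pos: [0.5932, 0.2179, 0.0609]
tcp_rot: [0.015, 0.715, 0.698, 0.017]
contact_force: [-0.5, 0.1, 0.7]
opening: 0.0409
zaxis [  45.9    2.  -998.9]
t 16.00 p [0.5932 0.2179 0.0609] yawY -1.39 x-axis [0.024 1.    0.003] open 0.0409 F [-0.5  0.1  0.7] j6 0.27
d mm [ 0.5 -3.5  5.7] turn -1.4
```

```bash
python3 -m inch '[[[0.0105,0,0,0,1],[0.0105,0,0,0,1],[0.0105,0,0.001,0,1],[0.0105,0,0.003,0,1]]]' 6;python3 - <<'E'
from h import *
st()
c=cams.capture("scene"); save(c,"s13",(280,420,90,200),5)
E
```

```text
time: 16.4
tool_pos: [0.5933, 0.2603, 0.0585]
tcp_rot: [0.015, 0.716, 0.698, 0.015]
contact_force: [-3.0, -0.1, 3.9]
opening: 0.0411
zaxis [ 4.290e+01  3.000e-01 -9.991e+02]
t 16.40 p [0.5933 0.2603 0.0585] yawY -1.51 x-axis [0.026 1.    0.001] open 0.0411 F [-3.  -0.1  3.9] j6 0.34
```

View pics/s13.png

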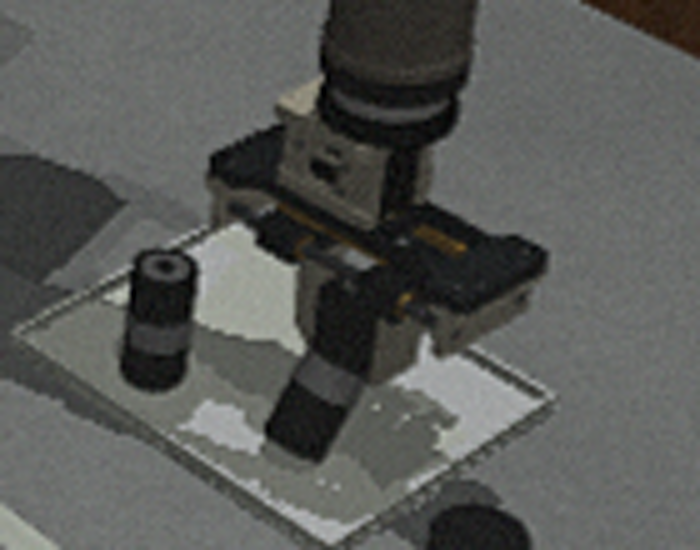

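```bash
python3 -m inch '[[[0.009,0,0.002,0,1],[0.008,0,0.003,0,1],[0.008,0,0.006,0,1],[0.008,0,0.006,0,1]]]' 6; python3 -m inch '[[[0.006,0,0.008,0,1],[0.006,0,0.008,0,1],[0.003,0,0.008,0,1],[0.002,0,0.006,0,1],[0,0,0,0,1]]]' 6;python3 - <<'E'
from h import *
st()
c=cams.capture("scene"); save(c,"s14",(280,420,90,200),5)
E
```

```text
time: 16.85
tool_pos: [0.595, 0.298, 0.0384]
tcp_rot: [0.015, 0.716, 0.698, 0.016]
contact_force: [-0.6, -0.8, -1.2]
opening: 0.0397
time: 17.35
tool_pos: [0.5969, 0.3176, 0.0051]
tcp_rot: [0.015, 0.715, 0.699, 0.016]
contact_force: [-5.3, -2.1, 11.5]
opening: 0.0397
zaxis [ 4.310e+01  9.000e-01 -9.991e+02]
t 17.35 p [0.5969 0.3176 0.0051] yawY -1.36 x-axis [0.024 1.    0.002] open 0.0397 F [-5.3 -2.1 11.5] j6 0.42
```

View pics/s14.png

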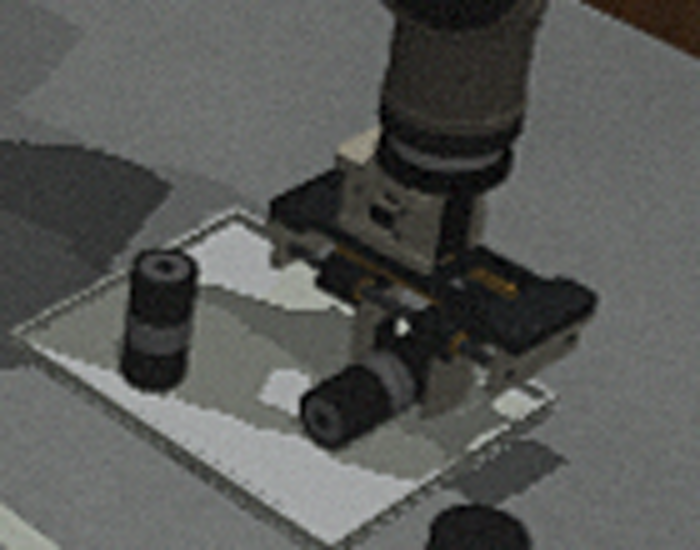

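```bash
python3 -m inch '[[[0,0,-0.002,0,-0.12],[0,0,-0.002,0,-0.12],[-0.003,0,0,0,-0.12],[-0.013,0,0,0,-0.12],[-0.014,0,0,0,-0.12]]]' 30; python3 far.py 40 | sed -n 8,26p
python3 - <<'E'
from h import *
st();
E
```

```text
time: 17.9
tool_pos: [0.5969, 0.2862, 0.0091]
tcp_rot: [0.016, 0.715, 0.699, 0.017]
contact_force: [0.2, 0.3, 0.4]
opening: 0.0511
128 [60.4  1.5  5.4]
132 [58.4  1.5  5.4]
136 [56.4  1.5  5.3]
140 [54.4  1.5  5.3]
144 [52.3  1.5  5.5]
148 [50.9  1.5 -0.5]
152 [ 51.    1.4 -18.7]
156 [ 50.7   1.3 -29.6]
160 [ 49.7   1.4 -34.2]
164 [ 48.1   1.4 -34.4]
168 [ 46.5   1.4 -34.4]
172 [ 44.9   1.4 -34.4]
176 [ 43.3   1.4 -34.4]
180 [ 41.6   1.4 -34.2]
184 [ 39.9   1.3 -34.1]
188 [ 38.3   1.4 -34.4]
192 [ 36.6   1.4 -34.5]
196 [ 34.9   1.4 -34.5]
200 [ 33.2   1.4 -34.2]
zaxis [ 4.44e+01 -3.00e-01 -9.99e+02]
t 17.95 p [0.5969 0.2837 0.0089] yawY -1.37 x-axis [0.024 1.    0.001] open 0.0516 F [ 1.1 -1.8  0.2] j6 0.37
```

```bash
python3 -m inch '[[[0.005,0.001,0,0,-0.12],[0,0,0,0,-0.12]]]' 30; python3 far.py 40 | sed -n 12,16p
python3 - <<'E'
from h import *
st();
E
```

```text
time: 18.15
tool_pos: [0.5984, 0.287, 0.0091]
tcp_rot: [0.016, 0.716, 0.697, 0.016]
contact_force: [-0.3, 0.8, 0.0]
opening: 0.0513
144 [52.3  1.5  5.2]
148 [50.3  1.6  5.2]
152 [ 50.2   1.5 -12.1]
156 [ 50.2   1.4 -26.2]
160 [ 49.7   1.4 -34.4]
zaxis [ 4.40e+01 -7.00e-01 -9.99e+02]
t 18.20 p [0.5983 0.2868 0.009 ] yawY -1.53 x-axis [0.027 1.    0.   ] open 0.0510 F [ 0.1 -0.2 -0.2] j6 0.38
```

Roller centre is 2.7 mm further along tool +x; correct and grip.

```bash
python3 -m inch '[[[0.003,0,0,0,1],[0,0,0,0,1],[0,0,0,0,1],[0,0,0,0,1],[0,0,0,0,1]]]' 30; python3 -m inch '[[[0,0,0,0,1],[0,0,0,0,1]]]' 30
python3 - <<'E'
from h import *
st(); d([.519,-.0337,.15],-.85)
E
```

```text
time: 18.7
tool_pos: [0.5983, 0.2907, 0.0089]
tcp_rot: [0.016, 0.716, 0.698, 0.015]
contact_force: [-0.2, -0.8, 0.4]
opening: 0.0394
time: 18.9
tool_pos: [0.5983, 0.2907, 0.0089]
tcp_rot: [0.016, 0.716, 0.698, 0.015]
contact_force: [-0.2, -1.1, 0.9]
opening: 0.0395
zaxis [  44.1   -1.3 -999. ]
t 18.90 p [0.5983 0.2907 0.0089] yawY -1.44 x-axis [ 0.025  1.    -0.   ] open 0.0395 F [-0.2 -1.1  0.9] j6 0.38
d mm [-326.3  -64.8 -144. ] turn -0.6
```

```bash
python3 -m inch '[[[0,0,-0.05,0,1],[0,0,-0.05,0,1],[0,0,-0.05,0,1],[-0.04,-0.008,0,0,1],[-0.045,-0.008,0,0,1]]]' 30; python3 -m inch '[[[-0.045,-0.008,0,0,1],[-0.045,-0.008,0,0,1],[-0.045,-0.008,0,0,1],[-0.04,-0.008,0,0,1],[-0.03,-0.006,0,0,1]]]' 30
python3 - <<'E'
from h import *
st(); d([.519,-.0337,.15],-.85)
E
```

```text
time: 19.4
tool_pos: [0.5715, 0.2097, 0.1584]
tcp_rot: [0.013, 0.713, 0.701, 0.013]
contact_force: [0.9, -0.9, -3.2]
opening: 0.0392
time: 19.9
tool_pos: [0.5262, -0.0011, 0.1568]
tcp_rot: [0.013, 0.712, 0.701, 0.013]
contact_force: [0.6, 0.4, -2.4]
opening: 0.0393
zaxis [ 3.680e+01  3.000e-01 -9.993e+02]
t 19.90 p [ 0.5262 -0.0011  0.1568] yawY -0.89 x-axis [0.016 1.    0.001] open 0.0393 F [ 0.6  0.4 -2.4] j6 -0.14
d mm [-32.7  -6.9   6.5] turn -0.0
```

```bash
python3 -m inch '[[[-0.025,-0.005,0.02,0,1],[-0.006,-0.003,0.02,0,1],[0,0,0.02,0,1],[0,0,0.01,0,1],[0,0,0,0,1]]]' 30; python3 far.py 40 | sed -n 10,16p
python3 - <<'E'
from h import *
st(); d([.519,-.0337,.0555],-.85)
E
```

```text
time: 20.4
tool_pos: [0.5185, -0.0375, 0.0843]
tcp_rot: [0.013, 0.715, 0.699, 0.013]
contact_force: [0.1, -0.8, -1.6]
opening: 0.0395
136 [51.8  1.8 72.4]
140 [48.9  1.7 72.6]
144 [46.   1.8 72.7]
148 [43.1  1.8 72.4]
152 [40.2  1.8 72.5]
156 [37.2  1.8 72.4]
160 [ 46.6   1.5 -13.1]
zaxis [ 3.780e+01  3.000e-01 -9.993e+02]
t 20.45 p [ 0.5188 -0.0374  0.0849] yawY -1.28 x-axis [0.022 1.    0.001] open 0.0395 F [ 0.3 -0.3 -1.7] j6 -0.21
d mm [ 3.6 -1.  29.4] turn -0.4
```

```bash
python3 -m inch '[[[0.005,-0.001,0.015,0,1],[0,0,0.01,0,1],[0,0,0.004,0,1],[0,0,0,0,1]]]' 30
python3 - <<'E'
from h import *
st(); d([.519,-.0327,.047],-.85)
E
```

```text
time: 20.85
tool_pos: [0.5217, -0.0315, 0.0579]
tcp_rot: [0.015, 0.714, 0.7, 0.015]
contact_force: [-0.3, -0.3, -1.7]
opening: 0.0395
zaxis [ 4.350e+01 -6.000e-01 -9.991e+02]
t 20.85 p [ 0.5217 -0.0315  0.0579] yawY -1.14 x-axis [0.02 1.   0.  ] open 0.0395 F [-0.3 -0.3 -1.7] j6 -0.20
d mm [-1.3 -3.2 10.8] turn -0.3
```

```bash
python3 -m inch '[[[-0.001,-0.003,0.004,0,1],[0,0,0.004,0,1],[0,0,0.003,0,1],[0,0,0.001,0,1]]]' 30
python3 - <<'E'
from h import *
st(); d([.519,-.0327,.047],-.85)
E
```

```text
time: 21.25
tool_pos: [0.5202, -0.0328, 0.0475]
tcp_rot: [0.017, 0.714, 0.7, 0.016]
contact_force: [-7.1, 1.1, 15.5]
opening: 0.0394
zaxis [  46.8   -1.4 -998.9]
t 21.25 p [ 0.5202 -0.0328  0.0475] yawY -1.12 x-axis [ 0.02  1.   -0.  ] open 0.0394 F [-7.1  1.1 15.5] j6 -0.20
d mm [ 0.1 -1.2  0.5] turn -0.3
```

```bash
python3 -m inch '[[[0,0,0,0,0.0],[0,0,0,0,-0.2],[0,0,0,0,-0.2],[0,0,0,0,-0.2]]]' 20; python3 -m inch '[[[0,0,-0.05,0,-0.2],[0,0,-0.05,0,-0.3],[0,0,-0.05,0,-1],[0.04,-0.005,-0.04,0,-1],[0.045,-0.007,0,0,-1]]]' 20;  python3 -m inch '[[[0.045,-0.01,0,0,-1],[0.045,-0.005,0,0,-1],[0.04,-0.005,0,0,-1],[0.02,0,0,0,-1]]]' 20; python3 see.py
python3 - <<'E'
from h import *
st(); d([.483,.216,.2],0)
T=tool();c=cams.capture("wrist"); save(c,"w15"); print(proj(c,[.483,.216,.084],T))
E
```

```text
time: 21.65
tool_pos: [0.5213, -0.0333, 0.0487]
tcp_rot: [0.018, 0.714, 0.7, 0.017]
contact_force: [0.6, 1.0, 0.1]
opening: 0.0548
time: 22.15
tool_pos: [0.5033, 0.0447, 0.2368]
tcp_rot: [0.016, 0.717, 0.697, 0.016]
contact_force: [0.5, 0.5, -0.5]
opening: 0.0793
time: 22.55
tool_pos: [0.4867, 0.2024, 0.239]
tcp_rot: [0.018, 0.717, 0.697, 0.019]
contact_force: [0.5, -0.6, -0.3]
opening: 0.0916
[156 111  22  23 380] zmax 0.076 [0.711 0.154 0.03 ] [0.768 0.211 0.076]
[225 186  34  20 539] zmax 0.087 [ 0.489 -0.084  0.04 ] [0.545 0.011 0.087]
[144 202  19  16 231] zmax 0.091 [0.461 0.193 0.032] [0.499 0.232 0.091]
[222 214  40  19 607] zmax 0.088 [ 0.413 -0.09   0.032] [0.465 0.018 0.088]
zaxis [  52.8    2.2 -998.6]
t 22.60 p [0.4869 0.2042 0.239 ] yawY -1.58 x-axis [0.027 1.    0.004] open 0.0917 F [-1.8  2.  -0. ] j6 0.29
d mm [11.5 -6.3 38.7] turn -1.6
[246.62733985 171.06383052]
```

View pics/w15.png

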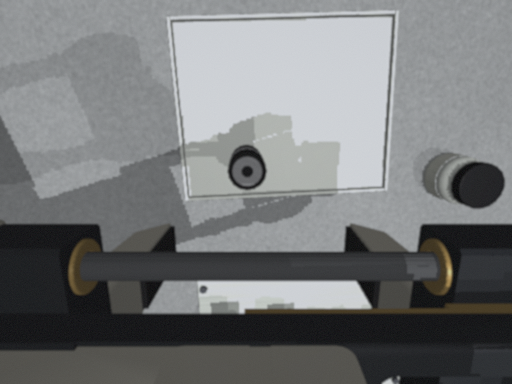

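View pics/tsee.png

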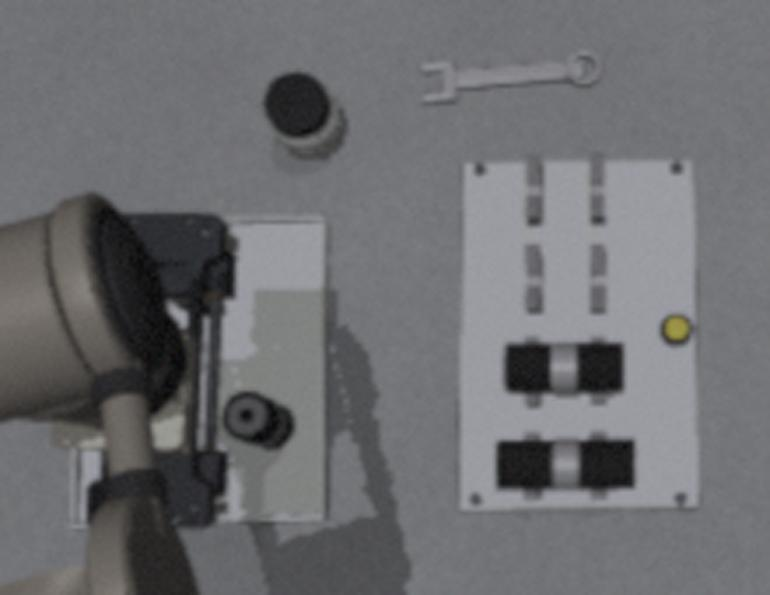

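```bash
T(){ python3 -c "
from h import *
st()"; }
python3 -m inch '[[[0.01,-0.006,0,0,-1],[0,0,0,0,-1],[0,0,0,0,-1]]]' 20 >/dev/null; T
python3 -m inch '[[[0,0,-0.05,0,-1],[0,0,-0.05,0,-1],[0,0,0,0,-1],[0,0,0,0,-1]]]' 20 >/dev/null; T
python3 -m inch '[[[0,0,0.015,0,-1],[0,0,0.015,0,-1],[0,0,0.015,0,-1],[0,0,0.015,0,-1],[0,0,0.015,0,-1]]]' 20 >/dev/null; T
python3 -m inch '[[[0,0,0.01,0,-1],[0,0,0.01,0,-1],[0,0,0.005,0,-1],[0,0,0.0,0,-1],[0,0,0,0,-1]]]' 20 >/dev/null; T
```

```text
zaxis [ 5.170e+01 -5.000e-01 -9.987e+02]
t 22.95 p [0.4809 0.2114 0.2381] yawY -1.59 x-axis [0.028 1.    0.001] open 0.0920 F [0.1 0.5 0.3] j6 0.31
zaxis [  47.5   -2.7 -998.9]
t 23.35 p [0.4754 0.2075 0.3397] yawY -1.90 x-axis [ 0.033  0.999 -0.001] open 0.0914 F [-0.3  0.4 -1.3] j6 0.31
zaxis [  46.1   -3.9 -998.9]
t 23.85 p [0.4791 0.2038 0.2594] yawY -2.18 x-axis [ 0.038  0.999 -0.002] open 0.0922 F [ 0.4 -0.5  0.5] j6 0.31
zaxis [  38.3   -6.3 -999.2]
t 24.35 p [0.4786 0.2017 0.2285] yawY -2.31 x-axis [ 0.04   0.999 -0.005] open 0.0920 F [ 0.3  0.1 -0.1] j6 0.31
```

```bash
T(){ python3 -c "
from h import *
st(); d([.483,.216,.045],0)"; }
T; python3 -m inch '[[[0.005,0.001,0.02,-0.5,-1],[0.005,0,0.02,-0.5,-1],[0.004,0,0.02,-0.5,-1],[0.003,0,0.02,0,-1],[0,0,0.02,0,-1]]]' 20 >/dev/null; T
python3 -m inch '[[[0,0,0.02,0,-1],[0,0,0.02,0,-1],[0,0,0.02,0,-1],[0,0,0.01,0,-1],[0,0,0.0,0,-1]]]' 20 >/dev/null; T
```

```text
zaxis [  38.3   -6.3 -999.2]
t 24.35 p [0.4786 0.2017 0.2285] yawY -2.31 x-axis [ 0.04   0.999 -0.005] open 0.0920 F [ 0.3  0.1 -0.1] j6 0.31
d mm [ 15.3  -3.2 183.4] turn -2.3
zaxis [  53.9   -1.8 -998.5]
t 24.85 p [0.4893 0.2203 0.1325] yawY -0.74 x-axis [ 0.013  1.    -0.001] open 0.0918 F [-0.5 -0.4 -0.3] j6 0.31
d mm [ -4.3 -10.9  87. ] turn -0.7
zaxis [ 5.730e+01 -7.000e-01 -9.984e+02]
t 25.35 p [0.4949 0.2212 0.061 ] yawY -0.70 x-axis [ 0.012  1.    -0.   ] open 0.0919 F [-0.1 -0.4  1.4] j6 0.32
d mm [ -5.3 -12.8  15.3] turn -0.7
```

```bash
T(){ python3 -c "
from h import *
st(); d([.483,.216,.045],0)"; }
python3 -m inch '[[[-0.003,-0.006,0.004,0,-1],[-0.002,-0.006,0.004,0,-1],[0,0,0.004,0,-1],[0,0,0.002,0,-1],[0,0,0,0,-1]]]' 20 >/dev/null; T; python3 -m inch '[[[0,0,0,0,1],[0,0,0,0,1],[0,0,0,0,1],[0,0,0,0,1],[0,0,0,0,1]]]' 8 ;python3 -m inch '[[[0,0,0,0,1],[0,0,0,0,1],[0,0,0,0,1],[0,0,0,0,1],[0,0,0,0,1]]]' 8 ; T
```

```text
zaxis [ 6.28e+01  9.00e-01 -9.98e+02]
t 25.85 p [0.4844 0.2165 0.0485] yawY -0.69 x-axis [0.012 1.    0.002] open 0.0921 F [0.5 0.3 0.1] j6 0.32
d mm [-0.5 -1.6  3.4] turn -0.7
time: 26.35
tool_pos: [0.4852, 0.2168, 0.0492]
tcp_rot: [0.022, 0.711, 0.702, 0.023]
contact_force: [0.1, 0.1, 0.3]
opening: 0.0565
time: 26.85
tool_pos: [0.4847, 0.2168, 0.0493]
tcp_rot: [0.022, 0.711, 0.702, 0.023]
contact_force: [-0.5, -0.4, 0.5]
opening: 0.0414
zaxis [  63.2    1.2 -998. ]
t 26.85 p [0.4847 0.2168 0.0493] yawY -0.69 x-axis [0.012 1.    0.002] open 0.0414 F [-0.5 -0.4  0.5] j6 0.32
d mm [-0.8 -1.9  4.1] turn -0.7
```

```bash
python3 -m inch '[[[0.009,0,0,0,1],[0.009,0,0,0,1],[0.009,0,0,0,1],[0.009,0,0.002,0,1]]]' 6; python3 -m inch '[[[0.008,0,0.002,0,1],[0.008,0,0.003,0,1],[0.007,0,0.005,0,1],[0.006,0,0.005,0,1]]]' 6;python3 - <<'E'
from h import *
st()
c=cams.capture("scene"); save(c,"s16",(260,400,90,200),5)
E
```

```text
time: 27.25
tool_pos: [0.4832, 0.2523, 0.0481]
tcp_rot: [0.021, 0.712, 0.702, 0.02]
contact_force: [-3.2, -0.2, 3.7]
opening: 0.0409
time: 27.65
tool_pos: [0.4843, 0.285, 0.0315]
tcp_rot: [0.021, 0.711, 0.702, 0.021]
contact_force: [-2.1, -0.7, -0.8]
opening: 0.04
zaxis [  58.6   -1.  -998.3]
t 27.65 p [0.4843 0.285  0.0315] yawY -0.75 x-axis [ 0.013  1.    -0.   ] open 0.0400 F [-2.1 -0.7 -0.8] j6 0.45
```

View pics/s16.png

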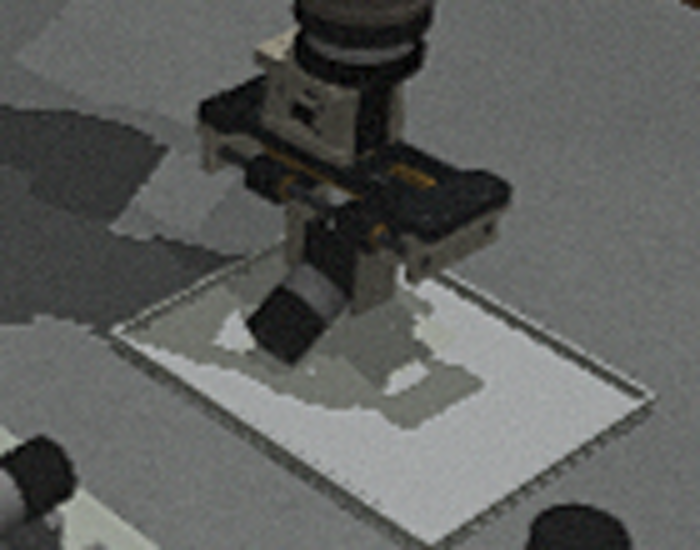

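```bash
python3 -m inch '[[[0.006,0,0.006,0,1],[0.005,0,0.006,0,1],[0.003,0,0.005,0,1],[0.002,0,0.003,0,1],[0,0,0,0,1]]]' 6;python3 - <<'E'
from h import *
st()
c=cams.capture("scene"); save(c,"s17",(260,400,90,200),5)
E
```

```text
time: 28.2
tool_pos: [0.486, 0.3025, 0.0076]
tcp_rot: [0.021, 0.711, 0.702, 0.02]
contact_force: [-0.3, 1.5, -1.0]
opening: 0.0395
zaxis [  57.7   -1.9 -998.3]
t 28.20 p [0.486  0.3025 0.0076] yawY -0.70 x-axis [ 0.012  1.    -0.001] open 0.0395 F [-0.3  1.5 -1. ] j6 0.48
```

View pics/s17.png

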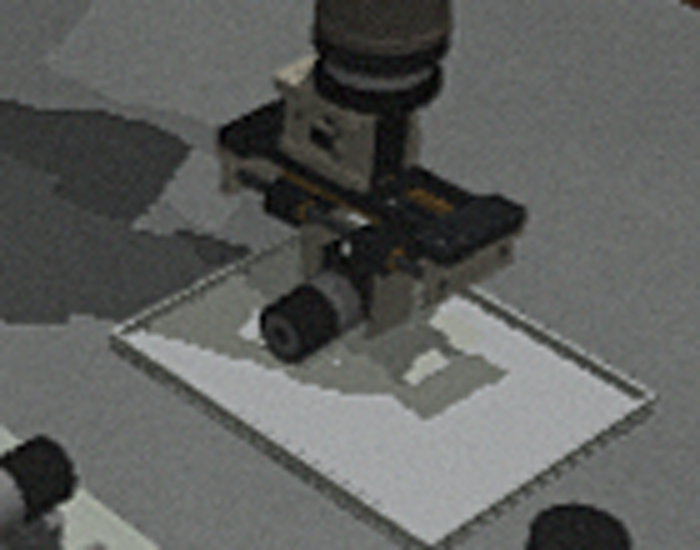

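Nearly flat. Open, slide ~24 mm back to the middle.

```bash
python3 -m inch '[[[0,0,-0.001,0,-0.12],[0,0,-0.001,0,-0.12],[-0.003,0,0,0,-0.12],[-0.01,0,0,0,-0.12],[-0.009,0,0,0,-0.12]]]' 30;python3 -m inch '[[[0,0,0,0,-0.12],[0,0,0,0,-0.12]]]' 30; python3 far.py 40 | sed -n 10,30p
python3 - <<'E'
from h import *
st();
E
```

```text
time: 28.75
tool_pos: [0.4869, 0.2796, 0.0115]
tcp_rot: [0.022, 0.711, 0.703, 0.022]
contact_force: [-0.0, 0.1, -0.6]
opening: 0.0515
time: 28.95
tool_pos: [0.4869, 0.2776, 0.0117]
tcp_rot: [0.022, 0.712, 0.702, 0.021]
contact_force: [-0.5, 0.2, 0.1]
opening: 0.0514
136 [56.2  1.5  7.8]
140 [54.1  1.5  7.8]
144 [52.1  1.6  7.7]
148 [50.   1.6  8. ]
152 [47.9  1.6  7.8]
156 [45.8  1.6  7.7]
160 [43.6  1.6  7.9]
164 [41.4  1.6  7.9]
168 [41.2  1.5 -3.1]
172 [ 41.3   1.5 -14.7]
176 [ 41.2   1.4 -23.8]
180 [ 40.9   1.5 -30.9]
184 [ 39.4   1.4 -31.8]
188 [ 37.7   1.4 -32. ]
192 [ 36.    1.4 -31.9]
196 [ 34.2   1.4 -31.8]
200 [ 32.5   1.4 -31.8]
204 [ 30.8   1.4 -31.8]
208 [ 29.    1.4 -31.7]
212 [ 27.3   1.4 -31.9]
216 [ 25.5   1.4 -32. ]
zaxis [  61.    -1.1 -998.1]
t 29.00 p [0.4869 0.2777 0.0117] yawY -0.78 x-axis [ 0.014  1.    -0.   ] open 0.0513 F [ 0.2  0.1 -0.7] j6 0.44
```

```bash
python3 -m inch '[[[0.001,0,0.001,0,1],[0,0,0,0,1],[0,0,0,0,1],[0,0,0,0,1],[0,0,0,0,1]]]' 30; python3 -m inch '[[[0,0,0,0,1],[0,0,0,0,1]]]' 30; python3 -m inch '[[[0,0,-0.05,0,1],[0,0,-0.05,0,1],[0,0,-0.045,0,1],[-0.025,0.01,0,0,1],[-0.04,0.018,0,0,1]]]' 30
python3 - <<'E'
from h import *
st(); d([.5968,-.0348,.15],-.85)
E
```

```text
time: 29.5
tool_pos: [0.487, 0.2789, 0.0106]
tcp_rot: [0.022, 0.711, 0.702, 0.021]
contact_force: [-0.1, -0.8, 0.9]
opening: 0.0396
time: 29.7
tool_pos: [0.487, 0.2788, 0.0105]
tcp_rot: [0.022, 0.711, 0.702, 0.021]
contact_force: [0.7, -0.7, 0.6]
opening: 0.0394
time: 30.2
tool_pos: [0.5017, 0.2165, 0.1575]
tcp_rot: [0.019, 0.709, 0.705, 0.017]
contact_force: [0.9, 0.1, -3.2]
opening: 0.0396
zaxis [  50.3   -3.  -998.7]
t 30.20 p [0.5017 0.2165 0.1575] yawY -0.33 x-axis [ 0.006  1.    -0.003] open 0.0396 F [ 0.9  0.1 -3.2] j6 0.29
d mm [-250.7   96.1   13. ] turn 0.5
```

```bash
python3 -m inch '[[[-0.04,0.017,0,0,1],[-0.04,0.017,0,0,1],[-0.04,0.017,0,0,1],[-0.04,0.017,0,0,1],[-0.035,0.012,0,0,1]]]' 30; python3 -m inch '[[[-0.015,0.004,0.01,0,1],[-0.008,0,0.015,0,1],[0,0,0.01,0,1],[0,0,0,0,1]]]' 30; python3 far.py 40 | sed -n 14,22p;python3 - <<'E'
from h import *
st(); d([.5968,-.0348,.06],-.85)
T=tool();c=cams.capture("wrist");W=cloud(c,T)
Z=np.nan_to_num(W[...,2]); m=((Z>.03)&(Z<.066)).astype(np.uint8)
n,l,s,ce=cv2.connectedComponentsWithStats(m)
for i in range(1,n):
    if s[i,4]>200:
        q=W[l==i]; print(s[i],np.nanpercentile(q,1,axis=0).round(4),np.nanpercentile(q,99,axis=0).round(4))
E
```

```text
time: 30.7
tool_pos: [0.5822, 0.0155, 0.1617]
tcp_rot: [0.018, 0.707, 0.706, 0.018]
contact_force: [0.4, 0.2, -2.1]
opening: 0.0394
time: 31.1
tool_pos: [0.5879, -0.0121, 0.1229]
tcp_rot: [0.017, 0.71, 0.704, 0.017]
contact_force: [-0.3, -0.4, -1.7]
opening: 0.0392
152 [ 35.6   2.  111.1]
156 [ 32.2   2.  110.6]
160 [ 28.6   2.  111.2]
164 [ 25.1   2.  111.3]
168 [ 21.7   2.  110.9]
172 [40.   1.5 -8. ]
176 [ 40.    1.5 -18.1]
180 [ 39.9   1.4 -26.3]
184 [ 39.6   1.4 -32.7]
zaxis [  48.2   -0.  -998.8]
t 31.15 p [ 0.5881 -0.012   0.1236] yawY -0.44 x-axis [0.008 1.    0.   ] open 0.0392 F [ 0.1 -0.2 -2.4] j6 -0.15
d mm [-22.8   5.8  63.9] turn 0.4
[  13  164   91   68 1224] [ 0.4279 -0.0251  0.0307] [0.4688 0.0211 0.0658]
[128 172  73  60 657] [ 0.5023 -0.0255  0.0316] [0.5469 0.014  0.0659]
[ 328  185   73   23 1321] [ 0.6486 -0.0149  0.0306] [ 0.7016 -0.0024  0.0559]
```

```bash
python3 -m inch '[[[-0.012,0.003,0.02,0.4,1],[-0.009,0.003,0.02,0,1],[-0.002,0,0.015,0,1],[0,0,0.005,0,1],[0,0,0,0,1]]]' 30
python3 - <<'E'
from h import *
st(); d([.5968,-.0348,.0485],-.85)
E
```

```text
time: 31.7
tool_pos: [0.6003, -0.0301, 0.0676]
tcp_rot: [0.02, 0.709, 0.704, 0.02]
contact_force: [0.4, 0.2, -1.8]
opening: 0.0395
zaxis [ 5.760e+01 -1.000e-01 -9.983e+02]
t 31.70 p [ 0.6003 -0.0301  0.0676] yawY -0.40 x-axis [0.007 1.    0.   ] open 0.0395 F [ 0.4  0.2 -1.8] j6 -0.18
d mm [-4.7 -4.6 18.9] turn 0.4
```

```bash
python3 -m inch '[[[-0.004,-0.004,0.005,0.4,1],[-0.001,-0.001,0.005,0,1],[0,0,0.004,0,1],[0,0,0,0,1]]]' 30
python3 - <<'E'
from h import *
st(); d([.5968,-.0348,.0485],-.85)
E
```

```text
time: 32.1
tool_pos: [0.5969, -0.0342, 0.0551]
tcp_rot: [0.022, 0.711, 0.702, 0.022]
contact_force: [-0.8, -0.4, -1.8]
opening: 0.0391
zaxis [ 6.180e+01 -6.000e-01 -9.981e+02]
t 32.10 p [ 0.5969 -0.0342  0.0551] yawY -0.73 x-axis [0.013 1.    0.   ] open 0.0391 F [-0.8 -0.4 -1.8] j6 -0.19
d mm [-0.6 -0.5  6.6] turn 0.1
```

```bash
python3 -m inch '[[[0,-0.001,0.003,0,1],[0,0,0.003,0,1],[0,0,0.002,0,1],[0,0,0.001,0,1]]]' 30
python3 - <<'E'
from h import *
st(); d([.5968,-.0348,.0485],-.85)
E
```

```text
time: 32.5
tool_pos: [0.5975, -0.0343, 0.0484]
tcp_rot: [0.023, 0.711, 0.702, 0.023]
contact_force: [-6.8, 0.7, 10.6]
opening: 0.0394
zaxis [  64.9   -1.1 -997.9]
t 32.50 p [ 0.5975 -0.0343  0.0484] yawY -0.74 x-axis [ 0.013  1.    -0.   ] open 0.0394 F [-6.8  0.7 10.6] j6 -0.19
d mm [-0.5 -0.6 -0.1] turn 0.1
```

```bash
T(){ python3 -c "
from h import *
st()"; }; python3 -m inch '[[[0,0,0.001,0,0.0],[0,0,0,0,-0.2],[0,0,0,0,-0.2],[0,0,0,0,-0.2]]]' 20;T; python3 -m inch '[[[0,0,-0.05,0,-0.2],[0,0,-0.05,0,-0.3],[0,0,-0.05,0,-1],[0,0,-0.05,0,-1],[0,0,-0.05,0,-1]]]' 20; T; python3 -m inch '[[[0,0,0,0,-1],[0,0,0,0,-1],[0,0,0,0,-1]]]' 20 ; T
```

```text
time: 32.9
tool_pos: [0.5987, -0.0345, 0.0486]
tcp_rot: [0.024, 0.711, 0.702, 0.024]
contact_force: [0.3, -0.0, -0.7]
opening: 0.055
zaxis [  68.    -1.7 -997.7]
t 32.90 p [ 0.5987 -0.0345  0.0486] yawY -0.74 x-axis [ 0.013  1.    -0.001] open 0.0550 F [ 0.3 -0.  -0.7] j6 -0.19
time: 33.4
tool_pos: [0.5787, -0.0338, 0.2939]
tcp_rot: [0.016, 0.712, 0.702, 0.018]
contact_force: [1.2, 0.3, -0.1]
opening: 0.0793
zaxis [  48.3    2.1 -998.8]
t 33.40 p [ 0.5787 -0.0338  0.2939] yawY -0.77 x-axis [0.013 1.    0.003] open 0.0793 F [ 1.2  0.3 -0.1] j6 -0.18
time: 33.7
tool_pos: [0.5812, -0.0342, 0.3021]
tcp_rot: [0.023, 0.711, 0.702, 0.022]
contact_force: [-0.2, 0.7, 0.1]
opening: 0.0916
zaxis [ 6.35e+01 -8.00e-01 -9.98e+02]
t 33.70 p [ 0.5812 -0.0342  0.3021] yawY -0.75 x-axis [ 0.013  1.    -0.   ] open 0.0916 F [-0.2  0.7  0.1] j6 -0.18
```

```bash
T(){ python3 -c "
from h import *
st()"; }; 
echo radial; python3 -m inch '[[[0,-0.01,0,0,-1],[0,-0.01,0,0,-1],[0,-0.01,0,0,-1],[0,-0.01,0,0,-1],[0,-0.01,0,0,-1]]]' 20 >/dev/null; python3 -m inch '[[[0,0,0,0,-1],[0,0,0,0,-1],[0,0,0,0,-1]]]' 20 >/dev/null; T
echo fast radial;python3 -m inch '[[[0,-0.04,0,0,-1],[0,-0.04,0,0,-1],[0,0,0,0,-1],[0,0,0,0,-1],[0,0,0,0,-1]]]' 20 >/dev/null; T
echo slow y;python3 -m inch '[[[-0.01,0,0,0,-1],[-0.01,0,0,0,-1],[-0.01,0,0,0,-1],[0,0,0,0,-1],[0,0,0,0,-1]]]' 20 >/dev/null; T
```

```text
radial
zaxis [  41.3    4.  -999.1]
t 34.50 p [ 0.5267 -0.0328  0.2858] yawY -0.77 x-axis [0.013 1.    0.005] open 0.0917 F [-0.5  0.   0.3] j6 -0.20
fast radial
zaxis [  38.4    4.8 -999.3]
t 35.00 p [ 0.4468 -0.032   0.2798] yawY -0.77 x-axis [0.013 1.    0.005] open 0.0919 F [-0.3 -0.3  0.3] j6 -0.24
slow y
zaxis [  38.9    4.4 -999.2]
t 35.50 p [ 0.4494 -0.0659  0.2792] yawY -0.79 x-axis [0.014 1.    0.005] open 0.0917 F [-0.4 -0.1 -0.2] j6 -0.32
```

```bash
T(){ python3 -c "
from h import *
st();d([.496,-.345,.35],-8.5)"; }; T
python3 -m inch '[[[-0.045,0.008,-0.012,1.5,-1],[-0.045,0.008,-0.012,1.5,-1],[-0.045,0.008,-0.012,1.5,-1],[-0.045,0.008,-0.012,1.5,-1],[-0.045,0.008,-0.012,1.5,-1]]]' 20 >/dev/null; T; python3 -m inch '[[[-0.035,0.005,-0.005,0,-1],[-0.01,0,0,0,-1],[0,0,0,0,-1],[0,0,0,0,-1]]]' 20 >/dev/null; T
python3 - <<'E'
from h import *
T=tool();c=cams.capture("wrist"); save(c,"w20",None,1.5)
c=cams.capture("top"); save(c,"t20",(300,430,140,290),4)
E
```

```text
zaxis [  38.9    4.4 -999.2]
t 35.50 p [ 0.4494 -0.0659  0.2792] yawY -0.79 x-axis [0.014 1.    0.005] open 0.0917 F [-0.4 -0.1 -0.2] j6 -0.32
d mm [-278.1   53.2  -70.2] turn 7.7
zaxis [  37.3    8.8 -999.3]
t 36.00 p [ 0.4729 -0.2945  0.3396] yawY -7.99 x-axis [0.139 0.99  0.014] open 0.0922 F [ 0.1 -0.2 -0.2] j6 -0.57
d mm [-46.6  30.3 -10. ] turn 0.5
zaxis [  37.5    8.6 -999.3]
t 36.40 p [ 0.4708 -0.3462  0.3436] yawY -8.37 x-axis [0.145 0.989 0.014] open 0.0917 F [ 0.3  0.1 -0.1] j6 -0.64
d mm [ 4.9 25.  -5.5] turn 0.1
```

View pics/w20.png

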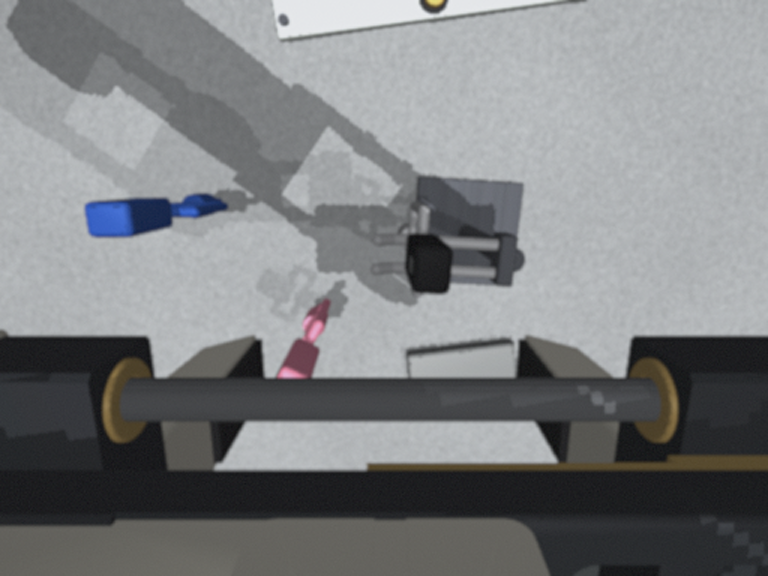

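Run:
```python
from h import *
T=tool();c=cams.capture("wrist");W=cloud(c,T);f=c["frame"].astype(int)
X,Y,Z=[np.nan_to_num(W[...,i]) for i in range(3)]
roi=(X>.40)&(X<.62)&(Y<-.26)&(Y>-.43)
def rep(nm,m):
    q=W[m]; r=cv2.minAreaRect((q[:,:2]*1000).astype(np.float32)); print(nm,len(q),"ctr",np.round(r[0],1),np.round(r[1],1),"ang",round(r[2],2),"zmed",np.median(q[:,2]).round(4), "pix",np.argwhere(m).mean(0).round(1))
m=roi&(Z>.242)&(Z<.262); rep("griptop",m)
k=np.zeros(Z.shape,np.uint8); k[roi&(Z>.165)&(Z<.196)]=1
n,l,s,ce=cv2.connectedComponentsWithStats(k)
for i in range(1,n):
    if s[i,4]>25: print(s[i]); rep("hook",l==i)
m=roi&(Z>.008)&(Z<.018); rep("base",cv2.morphologyEx(m.astype(np.uint8),cv2.MORPH_OPEN,np.ones((3,3)))>0)
```

```text
griptop 849 ctr [ 500.4 -335. ] [27.9 22.4] ang 77.72 zmed 0.2494 pix [179.8 287. ]
[248 137  42  34 339]
hook 339 ctr [ 491.6 -320.8] [43.3 20.8] ang 22.52 zmed 0.186 pix [154.2 269.9]
[ 291  156   59   36 1074]
hook 1074 ctr [ 541.5 -347. ] [35.6 64.5] ang 81.46 zmed 0.1818 pix [172.3 326.3]
[247 176  23   8 164]
hook 164 ctr [ 476.5 -342.7] [ 7.7 23.5] ang 78.01 zmed 0.1852 pix [179.3 258. ]
[194 230  18  20 187]
hook 187 ctr [ 407.7 -399.1] [ 3.2 18.9] ang 42.98 zmed 0.1812 pix [238.2 202.9]
base 2582 ctr [ 565.3 -351.3] [111.9 107.5] ang 80.93 zmed 0.012 pix [143. 312.]
```

```bash
T(){ python3 -c "
from h import *
st();d([.5004,-.335,.30],-9.3)"; }; 
python3 -m inch '[[[0.0,-0.008,0,0,-1],[0.0,-0.008,0,0,-1],[0.0,-0.008,0,0,-1],[0.0,-0.008,0,0,-1],[0,0,0,0,-1]]]' 20 >/dev/null; T;python3 -m inch '[[[0.0,-0.008,0,0,-1],[0.0,-0.008,0,0,-1],[0.0,-0.008,0,0,-1],[0.0,-0.008,0,0,-1],[0,0,0,0,-1]]]' 20 >/dev/null; T
```

```text
zaxis [  38.5    7.6 -999.2]
t 37.05 p [ 0.4369 -0.3371  0.3438] yawY -8.04 x-axis [0.139 0.99  0.013] open 0.0919 F [-0.7 -0.3  0.4] j6 -0.68
d mm [10.4 60.9 46.3] turn 1.3
zaxis [  38.7    7.3 -999.2]
t 37.55 p [ 0.402  -0.3324  0.3427] yawY -8.08 x-axis [0.14  0.99  0.013] open 0.0918 F [ 0.3 -0.5  0.2] j6 -0.72
d mm [10.6 96.1 46.5] turn 1.2
```

```bash
T(){ python3 -c "
from h import *
st();d([.5011,-.3349,.20],-9.3)"; }; 
python3 -m inch '[[[0.004,0.03,0.01,0.6,-1],[0.004,0.03,0.01,0.6,-1],[0.004,0.03,0.015,0,-1],[0,0.008,0.015,0,-1],[0,0,0,0,-1]]]' 20 >/dev/null; T
python3 - <<'E'
from h import *
T=tool();c=cams.capture("wrist");W=cloud(c,T)
m=(np.nan_to_num(W[...,2])>.240)&(np.nan_to_num(W[...,2])<.262); m[225:]=False
q=W[m]; r=cv2.minAreaRect((q[:,:2]*1000).astype(np.float32)); print(len(q),np.round(r[0],1),np.round(r[1],1),round(r[2],2),np.median(q[:,2]))
save(c,"w21")
E
```

```text
zaxis [  40.5    4.8 -999.2]
t 38.05 p [ 0.5051 -0.3363  0.2959] yawY -9.49 x-axis [0.164 0.986 0.011] open 0.0918 F [-0.2 -0.3 -0.1] j6 -0.57
d mm [-0.4 -8.  95.6] turn -0.2
983 [ 501.2 -331.5] [21.5 22.4] 80.33 0.249493171991009
```

View pics/w21.png

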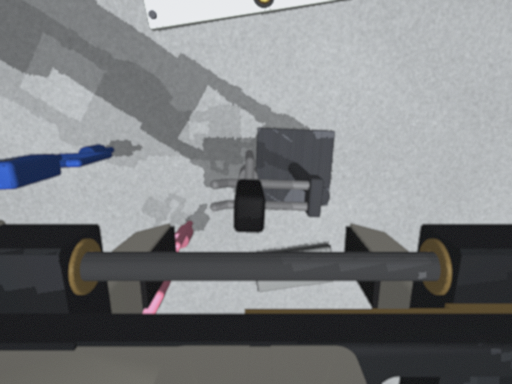

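```bash
T(){ python3 -c "
from h import *
st();d([.5015,-.3349,.20],-9.3)"; }; 
python3 -m inch '[[[0,-0.008,0.025,0,-1],[0,0,0.025,0,-1],[0,0,0.02,0,-1],[0,0,0.01,0,-1],[0,0,0.002,0,-1]]]' 20 >/dev/null; T
```

```text
zaxis [  46.7   -2.6 -998.9]
t 38.60 p [ 0.4971 -0.3372  0.2185] yawY -9.65 x-axis [0.167 0.986 0.005] open 0.0919 F [ 0.9  0.  -0.5] j6 -0.58
d mm [ 2.9  3.1 18.7] turn -0.4
```

```bash
T(){ python3 -c "
from h import *
st();d([.5015,-.3349,.20],-9.3)"; }; 
python3 -m inch '[[[0.002,0.004,0.008,0,-1],[0,0,0.006,0,-1],[0,0,0.004,0,-1],[0,0,0,0,-1]]]' 20 >/dev/null; T
```

```text
zaxis [  50.6   -6.2 -998.7]
t 39.00 p [ 0.503  -0.3371  0.2028] yawY -9.68 x-axis [0.168 0.986 0.002] open 0.0921 F [-0.4 -0.1 -0.9] j6 -0.57
d mm [ 1.9 -2.   2.7] turn -0.4
```

```bash
T(){ python3 -c "
from h import *
st();d([.5015,-.3349,.20],-9.3)"; }; 
python3 -m inch '[[[0.002,-0.002,0.001,0,0.3],[0,0,0,0,0.3],[0,0,0,0,0.3],[0,0,0,0,0.3],[0,0,0,0,0.3]]]' 15 >/dev/null; T;  python3 -m inch '[[[0,0,0,0,1],[0,0,0,0,1],[0,0,0,0,1],[0,0,0,0,1],[0,0,0,0,1]]]' 15 >/dev/null; T
```

```text
zaxis [  51.9   -7.4 -998.6]
t 39.50 p [ 0.5017 -0.3347  0.2027] yawY -9.66 x-axis [0.168 0.986 0.001] open 0.0564 F [-0.5  0.3 -0.3] j6 -0.57
d mm [-0.2 -0.3  2.7] turn -0.4
zaxis [  51.6   -7.6 -998.6]
t 40.00 p [ 0.5016 -0.3349  0.2028] yawY -9.66 x-axis [0.168 0.986 0.001] open 0.0218 F [-1.9  0.8  0.2] j6 -0.57
d mm [-0.  -0.2  2.8] turn -0.4
```

```bash
T(){ python3 -c "
from h import *
st();"; }; 
python3 -m inch '[[[0,0,0,0,1],[0,0,0,0,1],[0,0,0,0,1],[0,0,-0.008,0,1],[0,0,-0.008,0,1]]]' 40 >/dev/null; T;  python3 -m inch '[[[0,0,-0.008,0,1],[0,0,-0.006,0,1],[0,0,0,0,1]]]' 40 >/dev/null; T
python3 - <<'E'
from h import *
c=cams.capture("scene"); save(c,"s22",(70,230,130,330),4)
T=tool();c=cams.capture("wrist"); save(c,"w22")
E
```

```text
zaxis [  49.    -5.1 -998.8]
t 40.50 p [ 0.5001 -0.3342  0.218 ] yawY -9.67 x-axis [0.168 0.986 0.003] open 0.0220 F [ 0.  -0.4 -2. ] j6 -0.57
zaxis [  51.2   -6.9 -998.7]
t 40.80 p [ 0.4999 -0.3345  0.2352] yawY -9.66 x-axis [0.168 0.986 0.002] open 0.0218 F [ 0.3  0.3 -1.9] j6 -0.57
```

View pics/s22.png

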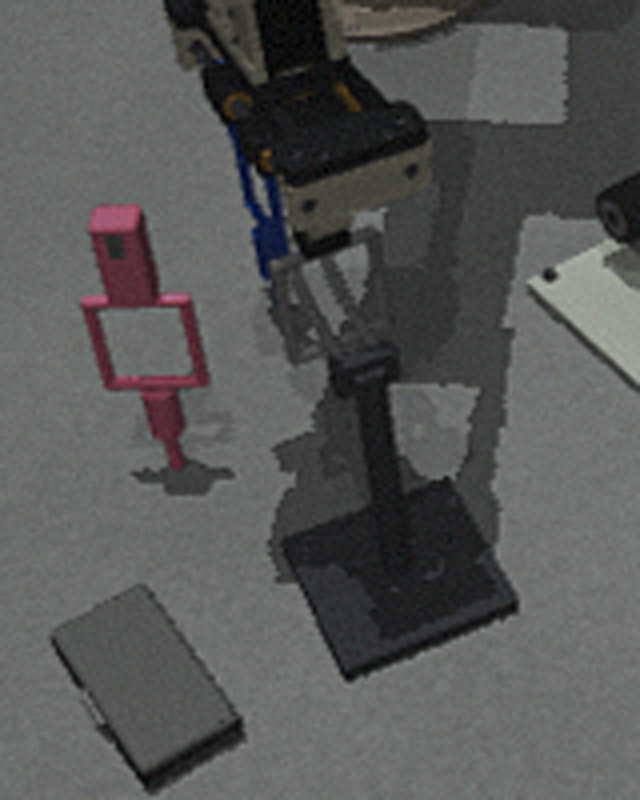

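View pics/w22.png

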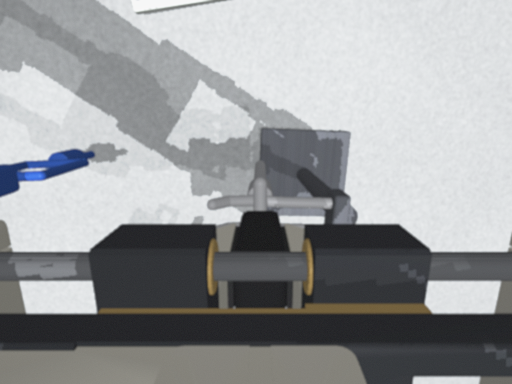

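```bash
python3 - <<'E'
from h import *
p=tool()[0]; d(p+.075*np.array([-.987,.162,0]))
E
python3 -m inch '[[[0,-0.015,0,0,1],[0,-0.02,-0.001,0,1],[0,-0.02,-0.001,0,1],[0,-0.02,-0.001,0,1],[0,0,0,0,1]]]' 40
python3 - <<'E'
from h import *
st()
c=cams.capture("scene"); save(c,"s23",(70,230,130,330),4)
E
```

```text
d mm [ -0.4 -74.9  -3.8] turn None
time: 41.4
tool_pos: [0.4227, -0.3201, 0.2307]
tcp_rot: [0.016, 0.764, 0.645, 0.017]
contact_force: [-0.2, 0.4, -1.8]
opening: 0.0221
zaxis [  47.1   -2.9 -998.9]
t 41.40 p [ 0.4227 -0.3201  0.2307] yawY -9.61 x-axis [0.167 0.986 0.005] open 0.0221 F [-0.2  0.4 -1.8] j6 -0.65
```

View pics/s23.png

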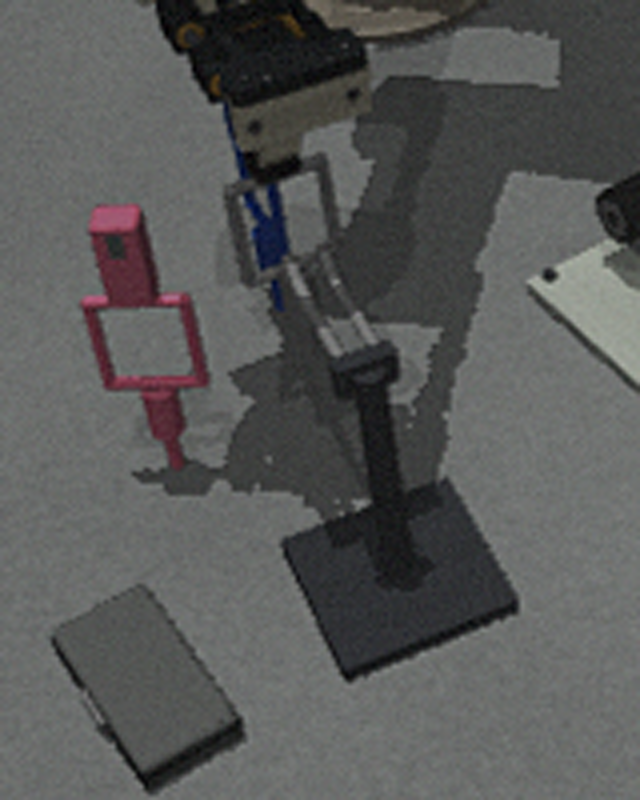

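```bash
python3 -m inch '[[[0,-0.003,-0.03,0,1],[0,0,-0.04,0,1],[0.03,0.02,-0.01,0,1],[0.04,0.02,0,0,1],[0.04,0.02,0,0,1]]]' 40 >/dev/null
python3 - <<'E'
from h import *
st(); R=tool()[1]; tip=np.array([.5563,-.1287,.05]); d(tip-.1664*R[:,2])
E
```

```text
zaxis [  49.7   -4.2 -998.8]
t 41.95 p [ 0.4977 -0.224   0.3164] yawY -10.16 x-axis [0.176 0.984 0.005] open 0.0217 F [ 0.2  0.4 -2. ] j6 -0.40
d mm [102.9  27.6 102.2] turn None
```

```bash
python3 -m inch '[[[0.035,0.01,0.015,0,1],[0.035,0.01,0.02,0,1],[0.028,0.008,0.02,0,1],[0.004,0,0.015,0,1],[0,0,0,0,1]]]' 40 >/dev/null
python3 - <<'E'
from h import *
st(); R=tool()[1]; tip=np.array([.5563,-.1287,.05]); d(tip-.1664*R[:,2]); print(tool()[0]+.1664*R[:,2])
c=cams.capture("scene"); save(c,"s24",(190,330,120,260),4); print(proj(c,tool()[0]+.1664*R[:,2]))
c=cams.capture("top"); save(c,"t24",(200,340,110,260),4); print(proj(c,tool()[0]+.1664*R[:,2]))
T=tool(); c=cams.capture("wrist"); save(c,"w24"); print(proj(c,tool()[0]+.1664*R[:,2],T))
E
```

```text
zaxis [  55.6   -3.4 -998.4]
t 42.45 p [ 0.5561 -0.1186  0.2462] yawY -9.70 x-axis [0.168 0.986 0.006] open 0.0220 F [-0.7 -0.5 -3.1] j6 -0.19
d mm [-11.1  -9.   29.5] turn None
[ 0.56538031 -0.11917894  0.08001518]
[243.94720139 207.96172427]
[271.03528829 176.09606434]
[258.43657893 180.1662328 ]
```

View pics/s24.png

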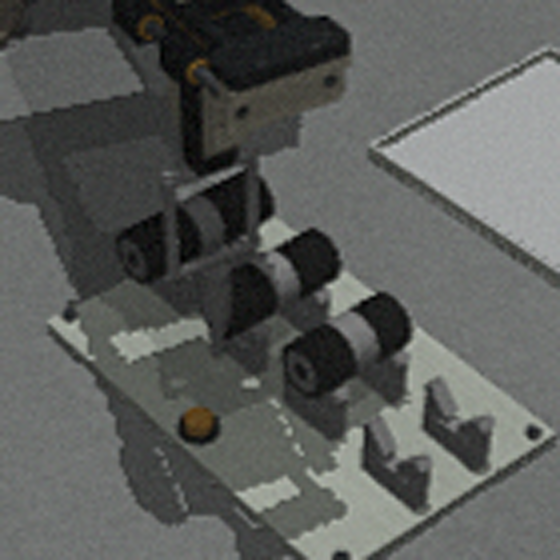

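View pics/t24.png

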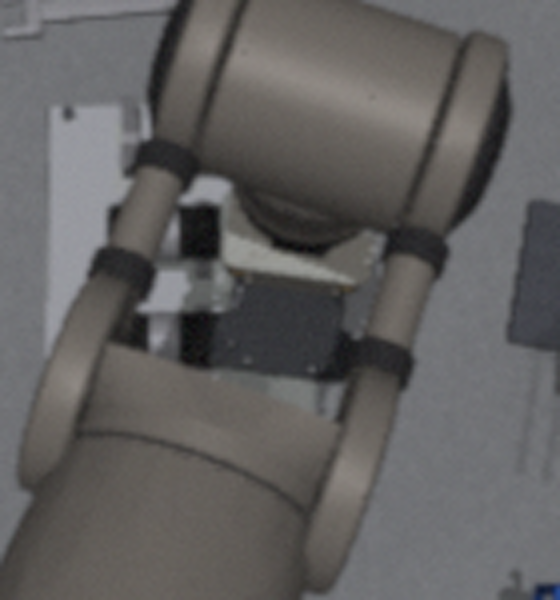

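View pics/w24.png

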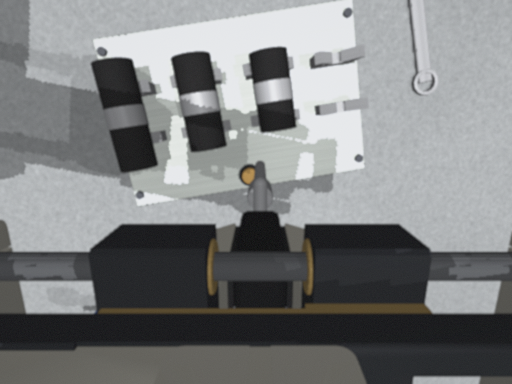

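Run:
```python
from h import *
c=cams.capture("scene"); R=tool()[1]; p=tool()[0]
u=proj(c,p+.1664*R[:,2]); q=proj(c,[.5563,-.1287,.024]); print(u,q)
f=c["frame"]; 
b=cv2.resize(f[185:235,220:270],None,fx=12,fy=12,interpolation=cv2.INTER_CUBIC)
for a,col in((u,(255,0,0)),(q,(0,255,0))): cv2.drawMarker(b,tuple(int((a[i]-(220,185)[i]+.5)*12) for i in(0,1)),col,0,14)
cv2.imwrite("pics/s25.png",cv2.cvtColor(b,cv2.COLOR_RGB2BGR))
```

```text
[243.42063919 207.96252733] [238.8662723  223.40352152]
```

View pics/s25.png

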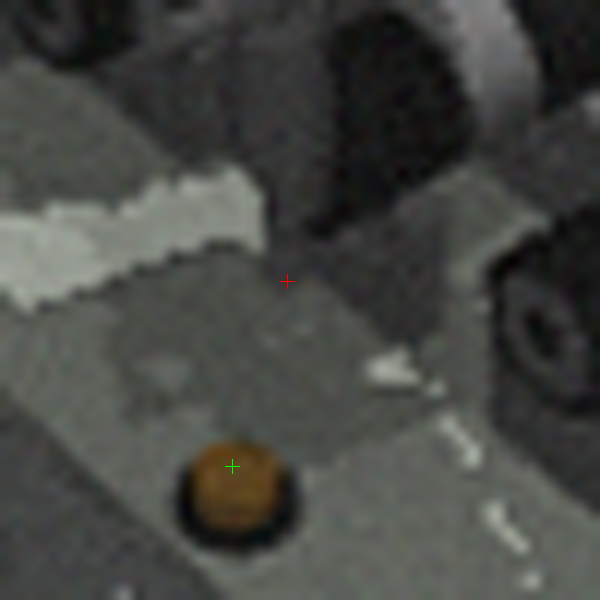

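Run:
```python
from h import *
T=tool();c=cams.capture("wrist"); f=c["frame"].astype(int)
y=((f[...,0]-f[...,2]>40)&(f[...,1]-f[...,2]>15)).astype(np.uint8); y[225:]=0
n,l,s,ce=cv2.connectedComponentsWithStats(y)
for i in range(1,n):
    if s[i,4]>15: print(s[i],ce[i],ray(c,*ce[i],.024,T).round(4), np.nanmean(cloud(c,T)[l==i],0).round(4))
save(c,"w26",(200,320,120,225),6)
# rollers: bands bright
W=cloud(c,T); m=(np.nan_to_num(W[...,2])>.066)&(np.nan_to_num(W[...,2])<.09)
n,l,s,ce=cv2.connectedComponentsWithStats(m.astype(np.uint8))
for i in range(1,n):
    if s[i,4]>150: 
        q=W[l==i]; r=cv2.minAreaRect((q[:,:2]*1000).astype(np.float32)); print(s[i],np.round(r[0],1),np.round(r[1],1),round(r[2],2),np.nanmax(q[:,2]).round(4))
```

```text
[241 167  14  16 181] [247.79558011 174.24309392] [ 0.5557 -0.1257  0.024 ] [ 0.5556 -0.1243  0.0314]
[ 248   46   47   86 3074] [596.9 -34.9] [79.9 39.7] 88.46 0.0839
[ 170   50   55  102 3708] [519.2 -34.1] [95.1 39.4] 89.14 0.0841
[  90   56   66  116 4397] [442.  -34.5] [110.   38.8] 89.07 0.0849
```

View pics/w26.png

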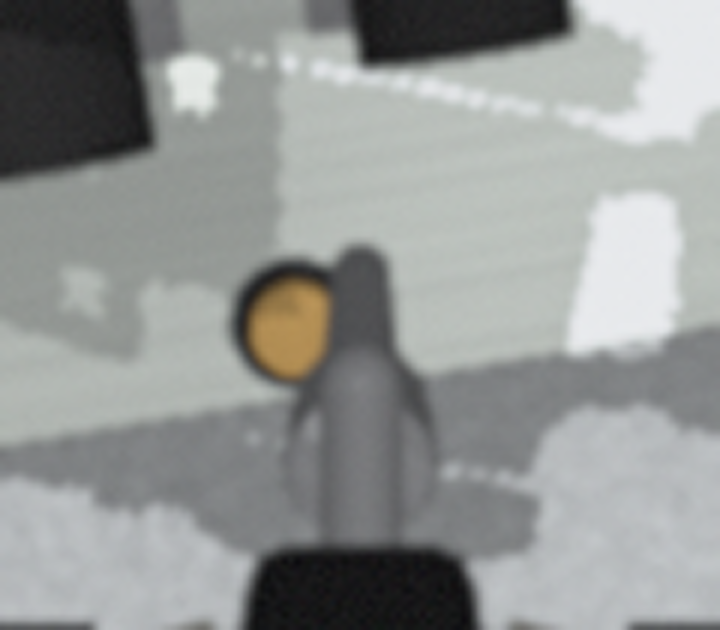

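```bash
cat > tip.py <<'E'
from h import *
import sys
t=np.array([float(a) for a in sys.argv[1:4]]); p,R,o=tool(); st(); print("tip",(p+.1664*R[:,2]).round(4)); d(t-.1664*R[:,2])
E
python3 -m inch '[[[-0.008,-0.009,0.01,0,1],[-0.002,0,0.015,0,1],[0,0,0.01,0,1],[0,0,0,0,1]]]' 40 >/dev/null; python3 tip.py .5568 -.127 .034
```

```text
zaxis [  68.9   -9.7 -997.6]
t 43.10 p [ 0.5489 -0.1339  0.2174] yawY -10.18 x-axis [0.176 0.984 0.003] open 0.0219 F [-0.6 -0.6 -1.5] j6 -0.21
tip [ 0.5604 -0.1355  0.0514]
d mm [ 7.7 -6.2 17. ] turn None
```

```bash
python3 -m inch '[[[0.004,-0.004,0.003,0,1],[0.003,-0.002,0.003,0,1],[0,0,0.002,0,1],[0,0,0,0,1]]]' 40 >/dev/null; python3 tip.py .5568 -.127 .034
```

```text
zaxis [  71.8  -10.6 -997.4]
t 43.50 p [ 0.5452 -0.1258  0.2104] yawY -10.21 x-axis [0.177 0.984 0.002] open 0.0219 F [ 0.6 -0.1 -1.9] j6 -0.20
tip [ 0.5572 -0.1276  0.0445]
d mm [ 0.5 -1.2 10.4] turn None
```

```bash
cat > zoom.py <<'E'
from h import *
import sys
T=tool();R=T[1];p=T[0];tip=p+.1664*R[:,2]
c=cams.capture("scene"); u=proj(c,tip); u0=int(u[0])-30; v0=int(u[1])-30
b=cv2.resize(c["frame"][v0:v0+60,u0:u0+60],None,fx=10,fy=10,interpolation=cv2.INTER_CUBIC)
cv2.drawMarker(b,(int((u[0]-u0+.5)*10),int((u[1]-v0+.5)*10)),(255,0,0),0,14)
cv2.imwrite(f"pics/{sys.argv[1]}.png",cv2.cvtColor(b,cv2.COLOR_RGB2BGR))
E
python3 zoom.py z1
```

```text
(no output)
```

View pics/z1.png

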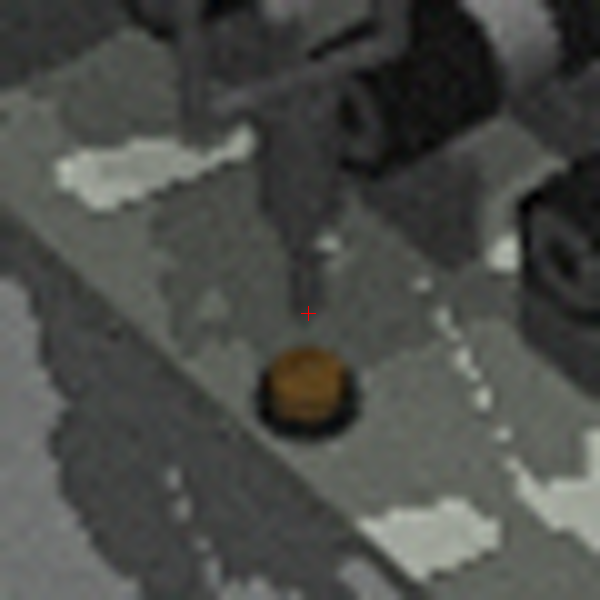

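```bash
python3 -m inch '[[[-0.001,0.001,0.005,0,1],[0,0,0.004,0,1],[0,0,0.003,0,1],[0,0,0,0,1]]]' 40 >/dev/null; python3 tip.py .5583 -.1285 .027
```

```text
zaxis [  72.7  -11.  -997.3]
t 43.95 p [ 0.5475 -0.1273  0.1979] yawY -10.20 x-axis [0.177 0.984 0.002] open 0.0222 F [-0.7  0.7 -1.3] j6 -0.20
tip [ 0.5596 -0.1291  0.0319]
d mm [ 0.4 -1.7  4.8] turn None
```

```bash
python3 -m inch '[[[0,-0.0015,0.003,0,1],[0,0,0.002,0,1]]]' 40 ; python3 tip.py .5583 -.1285 .024;python3 zoom.py z2
```

```text
time: 44.15
tool_pos: [0.5464, -0.1272, 0.1925]
tcp_rot: [0.028, 0.767, 0.641, 0.024]
contact_force: [0.2, -0.2, -1.9]
opening: 0.0219
zaxis [  72.8  -11.1 -997.3]
t 44.15 p [ 0.5464 -0.1272  0.1925] yawY -10.20 x-axis [0.177 0.984 0.002] open 0.0219 F [ 0.2 -0.2 -1.9] j6 -0.20
tip [ 0.5585 -0.129   0.0266]
d mm [ 0.4 -0.5  2.5] turn None
```

View pics/z2.png

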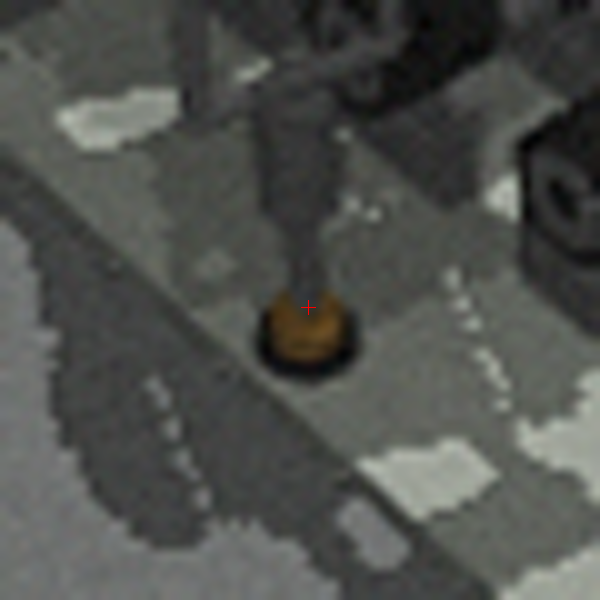

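```bash
python3 -m inch '[[[0,0,0.002,0,1],[0,0,0.001,0,1]]]' 40 ; python3 tip.py .5583 -.1285 .024
```

```text
time: 44.4
tool_pos: [0.5467, -0.1272, 0.1891]
tcp_rot: [0.028, 0.767, 0.641, 0.024]
contact_force: [0.6, -0.1, -3.3]
opening: 0.0219
zaxis [  72.9  -11.  -997.3]
t 44.40 p [ 0.5467 -0.1272  0.1891] yawY -10.20 x-axis [0.177 0.984 0.002] open 0.0219 F [ 0.6 -0.1 -3.3] j6 -0.20
tip [ 0.5588 -0.1291  0.0232]
d mm [ 0.5 -0.6 -0.8] turn None
```

```bash
for i in 1 2 3; do python3 -m inch '[[[0,0,0.0015,0,1]]]' 40 | grep -E "tool_pos|force"; done
```

```text
tool_pos: [0.547, -0.1273, 0.1883]
contact_force: [-2.8, 0.9, 11.8]
tool_pos: [0.5471, -0.1274, 0.1881]
contact_force: [-5.8, 1.4, 13.3]
tool_pos: [0.547, -0.1273, 0.1882]
contact_force: [-4.5, 2.3, 10.2]
```

```bash
sed -i 's/\.1664/.1650/g' tip.py zoom.py; python3 -m inch '[[[0,0,-0.03,0,1],[0,0,-0.04,0,1],[0.01,0.005,-0.015,0,1],[0.03,0.01,0,0,1],[0.03,0.01,0,0,1]]]' 40 | grep -E "tool_pos|force"; python3 tip.py .5967 -.0348 .10
```

```text
tool_pos: [0.577, -0.0635, 0.279]
contact_force: [0.1, -1.1, -3.3]
zaxis [  75.1  -13.5 -997.1]
t 45.20 p [ 0.577  -0.0635  0.279 ] yawY -10.52 x-axis [0.183 0.983 0.   ] open 0.0222 F [ 0.1 -1.1 -3.3] j6 -0.06
tip [ 0.5894 -0.0657  0.1145]
d mm [31.7  0.4 14.5] turn None
```

```bash
python3 -m inch '[[[0.02,0,0.003,0,1],[0.009,0,0.003,0,1],[0,0,0,0,1],[0,0,0,0,1]]]' 40 | grep -E "tool_pos|force"; python3 tip.py .5967 -.0348 .09; python3 zoom.py z3
python3 - <<'E'
from h import *
T=tool();c=cams.capture("wrist"); save(c,"w30"); W=cloud(c,T)
E
```

```text
tool_pos: [0.5842, -0.0315, 0.2729]
contact_force: [-0.7, -0.0, -1.6]
zaxis [  76.6  -13.1 -997. ]
t 45.60 p [ 0.5842 -0.0315  0.2729] yawY -10.30 x-axis [0.179 0.984 0.001] open 0.0218 F [-0.7 -0.  -1.6] j6 -0.01
tip [ 0.5968 -0.0337  0.1084]
d mm [-1.1 -1.3 18.4] turn None
```

View pics/z3.png

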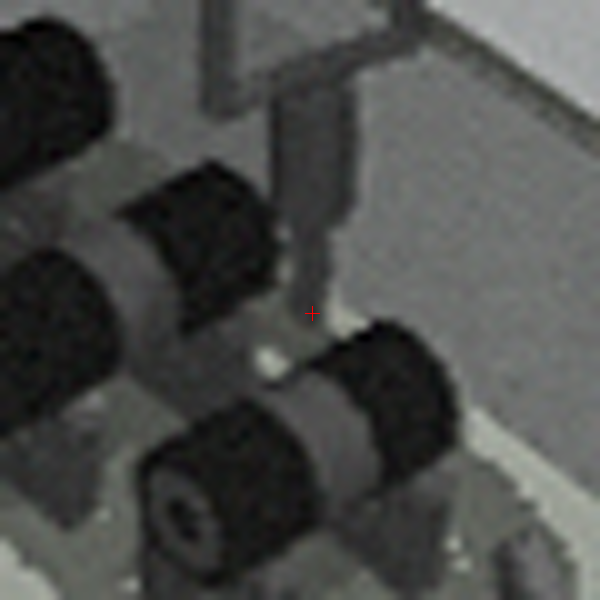

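View pics/w30.png

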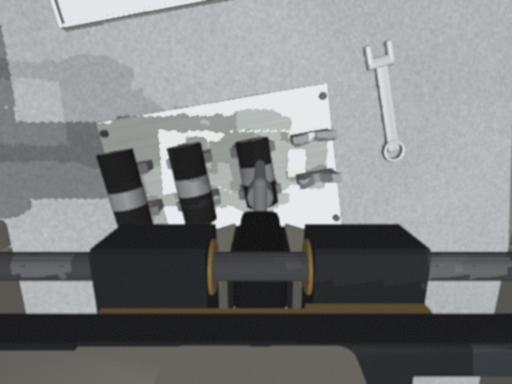

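```bash
python3 -m inch '[[[-0.002,0,0.007,0,1],[0,0,0.005,0,1],[0,0,0.004,0,1],[0,0,0,0,1]]]' 40 | grep -E "tool_pos|force"; python3 tip.py .598 -.036 .082; python3 zoom.py z4
```

```text
tool_pos: [0.5845, -0.0369, 0.2554]
contact_force: [0.0, -0.9, -1.9]
zaxis [  76.   -13.8 -997. ]
t 46.10 p [ 0.5845 -0.0369  0.2554] yawY -10.55 x-axis [0.183 0.983 0.   ] open 0.0221 F [ 0.  -0.9 -1.9] j6 -0.01
tip [ 0.597  -0.0392  0.0909]
d mm [ 3.3 -0.3  8.9] turn None
```

View pics/z4.png

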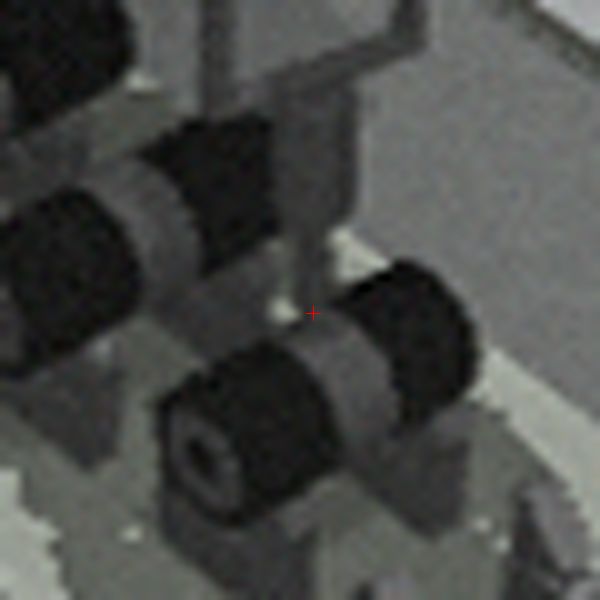

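```bash
python3 -m inch '[[[0.002,0.001,0.003,0,1],[0,0,0.002,0,1]]]' 40 | grep -E "tool_pos|force";  python3 -m inch '[[[0,0,0.002,0,1]]]' 40 | grep -E "tool_pos|force"; python3 tip.py .598 -.036 .082
```

```text
tool_pos: [0.5867, -0.0352, 0.251]
contact_force: [0.6, -0.6, -2.5]
tool_pos: [0.587, -0.0352, 0.2489]
contact_force: [-0.9, 0.2, -2.0]
zaxis [  77.7  -14.1 -996.9]
t 46.45 p [ 0.587  -0.0352  0.2489] yawY -10.55 x-axis [0.183 0.983 0.   ] open 0.0216 F [-0.9  0.2 -2. ] j6 -0.01
tip [ 0.5998 -0.0375  0.0844]
d mm [ 1.1 -2.3  2.3] turn None
```

```bash
python3 -m inch '[[[0,-0.0025,0.001,0,1],[0,0,0.0015,0,1]]]' 40 | grep -E "tool_pos|force";  python3 -m inch '[[[0,0,0.0015,0,1]]]' 40 | grep -E "tool_pos|force"; python3 tip.py .598 -.036 .082
```

```text
tool_pos: [0.5846, -0.0345, 0.2462]
contact_force: [-3.2, 0.5, 8.2]
tool_pos: [0.5846, -0.0345, 0.246]
contact_force: [-4.5, 1.5, 11.1]
zaxis [  78.7  -14.4 -996.8]
t 46.75 p [ 0.5846 -0.0345  0.246 ] yawY -10.52 x-axis [0.183 0.983 0.   ] open 0.0217 F [-4.5  1.5 11.1] j6 -0.01
tip [ 0.5976 -0.0369  0.0816]
d mm [ 0.9  0.3 -0.4] turn None
```

```bash
python3 -m inch '[[[0,0,-0.02,0,1],[0,-0.005,-0.008,0,1],[0.003,-0.025,0,0,1],[0.003,-0.025,0,0,1],[0.002,-0.018,0,0,1]]]' 40 | grep -E "tool_pos|force";  python3 -m inch '[[[0,0,0,0,1],[0,0,0,0,1]]]' 40 | grep -E "tool_pos|force"; python3 tip.py .5195 -.035 .09
```

```text
tool_pos: [0.5107, -0.0128, 0.2679]
contact_force: [0.3, -0.4, -1.7]
tool_pos: [0.5086, -0.0121, 0.268]
contact_force: [0.9, -0.8, -1.7]
zaxis [  79.7  -14.6 -996.7]
t 47.45 p [ 0.5086 -0.0121  0.268 ] yawY -10.52 x-axis [0.183 0.983 0.   ] open 0.0220 F [ 0.9 -0.8 -1.7] j6 0.01
tip [ 0.5217 -0.0145  0.1035]
d mm [-20.6   0.5  13.6] turn None
```

```bash
python3 -m inch '[[[-0.01,0,0.002,0,1],[-0.008,0,0.003,0,1],[-0.001,0,0.002,0,1],[0,0,0,0,1]]]' 40 | grep -E "tool_pos|force"; python3 tip.py .5195 -.035 .086;python3 zoom.py z5
```

```text
tool_pos: [0.5072, -0.0338, 0.2598]
contact_force: [-0.6, 0.2, -2.2]
zaxis [  80.   -15.2 -996.7]
t 47.85 p [ 0.5072 -0.0338  0.2598] yawY -10.57 x-axis [ 0.184  0.983 -0.   ] open 0.0215 F [-0.6  0.2 -2.2] j6 -0.04
tip [ 0.5204 -0.0363  0.0954]
d mm [ 1.2 -1.9  9.2] turn None
```

View pics/z5.png

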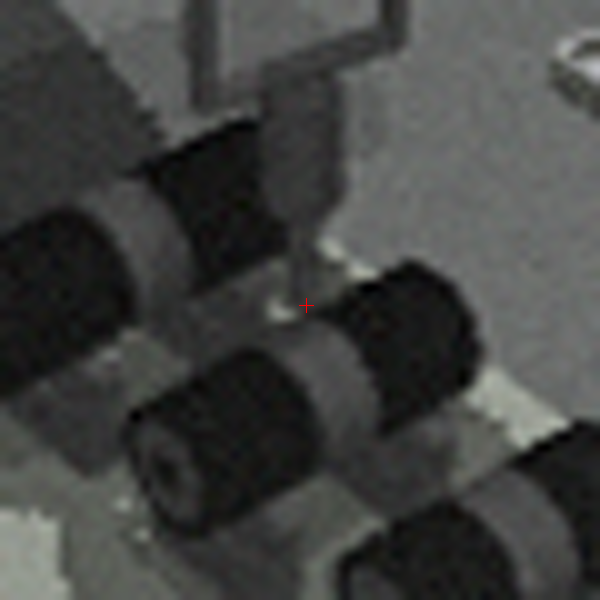

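```bash
python3 -m inch '[[[0,-0.001,0.004,0,1],[0,0,0.003,0,1],[0,0,0.002,0,1]]]' 40 | grep -E "tool_pos|force"; python3 tip.py .5195 -.035 .082
```

```text
tool_pos: [0.5073, -0.0337, 0.2502]
contact_force: [-0.8, -0.1, -2.0]
zaxis [  80.4  -15.1 -996.6]
t 48.20 p [ 0.5073 -0.0337  0.2502] yawY -10.57 x-axis [ 0.184  0.983 -0.   ] open 0.0219 F [-0.8 -0.1 -2. ] j6 -0.04
tip [ 0.5206 -0.0362  0.0858]
d mm [ 0.9 -1.5  3.6] turn None
```

```bash
python3 -m inch '[[[0.001,-0.0015,0.002,0,1],[0,0,0.0015,0,1]]]' 40 | grep -E "tool_pos|force"; for i in 1 2; do python3 -m inch '[[[0,0,0.0012,0,1]]]' 40 | grep -E "tool_pos|force"; done; python3 tip.py .5195 -.035 .082
```

```text
tool_pos: [0.5062, -0.0321, 0.2462]
contact_force: [-1.9, 0.4, 6.4]
tool_pos: [0.5063, -0.032, 0.246]
contact_force: [-3.8, -0.1, 11.7]
tool_pos: [0.5062, -0.0319, 0.246]
contact_force: [-3.7, 0.3, 8.9]
zaxis [  81.6  -15.7 -996.5]
t 48.60 p [ 0.5062 -0.0319  0.246 ] yawY -10.51 x-axis [ 0.182  0.983 -0.001] open 0.0216 F [-3.7  0.3  8.9] j6 -0.03
tip [ 0.5197 -0.0345  0.0816]
d mm [-0.5 -0.  -0.4] turn None
```

```bash
python3 -m inch '[[[0,0,-0.02,0,1],[0,0,-0.01,0,1],[-0.003,-0.02,0,0,1],[-0.005,-0.025,0,0,1],[-0.005,-0.022,0,0,1]]]' 40 | grep -E "tool_pos|force";  python3 -m inch '[[[0,0,0,0,1],[0,0,0,0,1]]]' 40 | grep -E "tool_pos|force"; python3 tip.py .442 -.035 .09
```

```text
tool_pos: [0.4361, -0.0319, 0.2712]
contact_force: [-0.1, 0.0, -2.3]
tool_pos: [0.4341, -0.0317, 0.2713]
contact_force: [-0.8, -0.5, -2.7]
zaxis [  84.3  -16.2 -996.3]
t 49.30 p [ 0.4341 -0.0317  0.2713] yawY -10.45 x-axis [ 0.181  0.983 -0.001] open 0.0219 F [-0.8 -0.5 -2.7] j6 -0.07
tip [ 0.448  -0.0344  0.1069]
d mm [-1.7 -7.2 16.3] turn None
```

```bash
python3 -m inch '[[[-0.001,-0.005,0.004,0,1],[-0.001,-0.003,0.005,0,1],[0,0,0.004,0,1],[0,0,0,0,1]]]' 40 | grep -E "tool_pos|force"; python3 tip.py .442 -.035 .086;python3 zoom.py z6
```

```text
tool_pos: [0.4279, -0.0325, 0.2561]
contact_force: [-0.0, 0.7, -1.7]
zaxis [  84.4  -16.1 -996.3]
t 49.70 p [ 0.4279 -0.0325  0.2561] yawY -10.43 x-axis [ 0.181  0.983 -0.001] open 0.0217 F [-0.   0.7 -1.7] j6 -0.08
tip [ 0.4418 -0.0352  0.0917]
d mm [ 0.2 -0.3  5.7] turn None
```

View pics/z6.png

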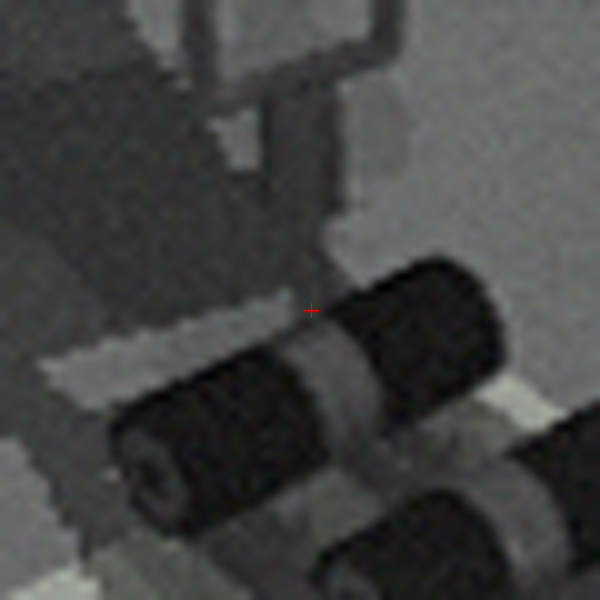

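```bash
python3 -m inch '[[[0,0,0.003,0,1],[0,0,0.003,0,1],[0,0,0.0015,0,1]]]' 40 | grep -E "tool_pos|force"; for i in 1 2; do python3 -m inch '[[[0,0,0.0015,0,1]]]' 40 | grep -E "tool_pos|force"; done; python3 tip.py .442 -.035 .082
```

```text
tool_pos: [0.4293, -0.0328, 0.2484]
contact_force: [0.1, -0.2, -2.5]
tool_pos: [0.4295, -0.0328, 0.2467]
contact_force: [0.2, 0.1, -2.5]
tool_pos: [0.4298, -0.0329, 0.2457]
contact_force: [-4.3, 1.0, 12.3]
zaxis [  85.8  -16.5 -996.2]
t 50.25 p [ 0.4298 -0.0329  0.2457] yawY -10.42 x-axis [ 0.181  0.983 -0.001] open 0.0218 F [-4.3  1.  12.3] j6 -0.08
tip [ 0.444  -0.0356  0.0814]
d mm [ 0.2 -2.  -0.8] turn None
```

```bash
python3 -m inch '[[[0,0,0.0005,0,1],[0,0,-0.02,0,1],[0,0,-0.02,0,1],[-0.02,0.025,0,0,1],[-0.03,0.03,0,0,1]]]' 40 | grep -E "tool_pos|force"; python3 tip.py .5583 -.1285 .06
```

```text
tool_pos: [0.4699, -0.089, 0.2925]
contact_force: [0.4, -0.1, -1.9]
zaxis [  85.6  -14.8 -996.2]
t 50.75 p [ 0.4699 -0.089   0.2925] yawY -10.14 x-axis [0.176 0.984 0.   ] open 0.0220 F [ 0.4 -0.1 -1.9] j6 -0.19
tip [ 0.484  -0.0915  0.1281]
d mm [-23.4  73.4  74.8] turn None
```

```bash
python3 -m inch '[[[-0.01,0.025,0.01,0,1],[-0.008,0.025,0.02,0,1],[-0.004,0.018,0.02,0,1],[0,0,0.008,0,1],[0,0,0,0,1]]]' 40 | grep -E "tool_pos|force"; python3 tip.py .5583 -.1285 .03
```

```text
tool_pos: [0.5428, -0.1296, 0.2392]
contact_force: [-0.4, 0.4, -1.7]
zaxis [  89.   -17.6 -995.9]
t 51.25 p [ 0.5428 -0.1296  0.2392] yawY -10.36 x-axis [ 0.18   0.984 -0.001] open 0.0218 F [-0.4  0.4 -1.7] j6 -0.21
tip [ 0.5574 -0.1325  0.0749]
d mm [ 4.2 -4.  44.7] turn None
```

```bash
python3 -m inch '[[[0.002,-0.002,0.012,0,1],[0.002,-0.002,0.012,0,1],[0,0,0.01,0,1],[0,0,0.004,0,1],[0,0,0,0,1]]]' 40 | grep -E "tool_pos|force"; python3 tip.py .5583 -.1285 .03; python3 zoom.py z7
```

```text
tool_pos: [0.5413, -0.124, 0.2033]
contact_force: [-0.1, -0.1, -1.5]
zaxis [  91.9  -18.6 -995.6]
t 51.75 p [ 0.5413 -0.124   0.2033] yawY -10.27 x-axis [ 0.178  0.984 -0.002] open 0.0219 F [-0.1 -0.1 -1.5] j6 -0.20
tip [ 0.5565 -0.1271  0.039 ]
d mm [-1.   1.2  9.2] turn None
```

View pics/z7.png

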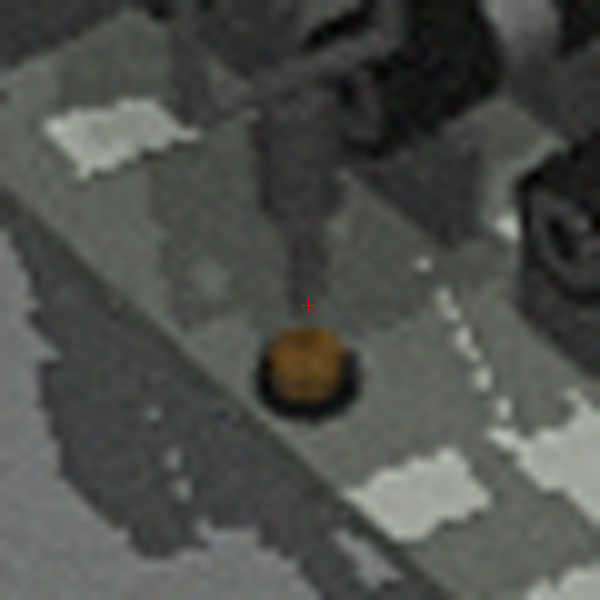

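```bash
python3 -m inch '[[[-0.001,0.001,0.005,0,1],[0,0,0.004,0,1],[0,0,0.002,0,1],[0,0,0,0,1]]]' 40 | grep -E "tool_pos|force"; python3 tip.py .5583 -.1285 .024; for i in 1 2; do python3 -m inch '[[[0,0,0.0015,0,1]]]' 40 | grep -E "tool_pos|force"; done
```

```text
tool_pos: [0.5441, -0.126, 0.1935]
contact_force: [0.8, 0.9, -1.9]
zaxis [  95.   -19.9 -995.3]
t 52.20 p [ 0.5441 -0.126   0.1935] yawY -10.27 x-axis [ 0.179  0.984 -0.003] open 0.0221 F [ 0.8  0.9 -1.9] j6 -0.20
tip [ 0.5598 -0.1293  0.0293]
d mm [ 0.5 -2.1  5.1] turn None
tool_pos: [0.5445, -0.1261, 0.1921]
contact_force: [0.9, 0.6, -2.2]
tool_pos: [0.5446, -0.1261, 0.1905]
contact_force: [-0.4, -0.6, -1.5]
```

```bash
python3 -m inch '[[[0,-0.0015,0.0015,0,1]]]' 40 | grep -E "tool_pos|force"; for i in 1 2 ; do python3 -m inch '[[[0,0,0.0012,0,1]]]' 40 | grep -E "tool_pos|force"; done; python3 tip.py .5583 -.1285 .024
```

```text
tool_pos: [0.5434, -0.126, 0.1888]
contact_force: [0.4, 0.5, -2.7]
tool_pos: [0.5434, -0.126, 0.188]
contact_force: [-3.8, 0.1, 8.0]
tool_pos: [0.5434, -0.126, 0.1879]
contact_force: [-3.9, 0.2, 12.0]
zaxis [  96.4  -20.6 -995.1]
t 52.70 p [ 0.5434 -0.126   0.1879] yawY -10.26 x-axis [ 0.178  0.984 -0.003] open 0.0217 F [-3.9  0.2 12. ] j6 -0.20
tip [ 0.5593 -0.1294  0.0237]
d mm [ 0.7 -1.1 -0.4] turn None
```

```bash
T(){ python3 -c "
from h import *
st()"; }; python3 -m inch '[[[0,0,-0.03,0,1],[0,0,-0.04,0,1],[0,0,-0.04,0,1],[0,0,-0.02,0,1],[0,0,0,0,1]]]' 40 >/dev/null; T;  python3 -m inch '[[[0,-0.01,0,0,1],[0,-0.01,0,0,1],[0,-0.01,0,0,1],[0,-0.01,0,0,1],[0,-0.01,0,0,1]]]' 40 >/dev/null; T; python3 -m inch '[[[0,0,0,0,1],[0,0,0,0,1],[0,0,0,0,1]]]' 40 >/dev/null; T; python3 see.py
```

```text
zaxis [  93.6  -19.5 -995.4]
t 53.20 p [ 0.5297 -0.1229  0.3207] yawY -10.27 x-axis [ 0.178  0.984 -0.003] open 0.0215 F [ 0.5  0.1 -2.3] j6 -0.20
zaxis [  81.9  -14.9 -996.5]
t 53.70 p [ 0.4745 -0.1123  0.3079] yawY -10.26 x-axis [ 0.178  0.984 -0.   ] open 0.0218 F [ 0.7  1.2 -1.6] j6 -0.23
zaxis [  76.2  -12.5 -997. ]
t 54.00 p [ 0.4715 -0.1114  0.3047] yawY -10.30 x-axis [0.179 0.984 0.001] open 0.0220 F [-0.6  0.7 -2.3] j6 -0.23
[156 111  22  23 377] zmax 0.077 [0.712 0.154 0.03 ] [0.768 0.21  0.077]
[230 214  25  19 321] zmax 0.087 [ 0.413 -0.071  0.034] [ 0.464 -0.002  0.087]
```

View pics/tsee.png

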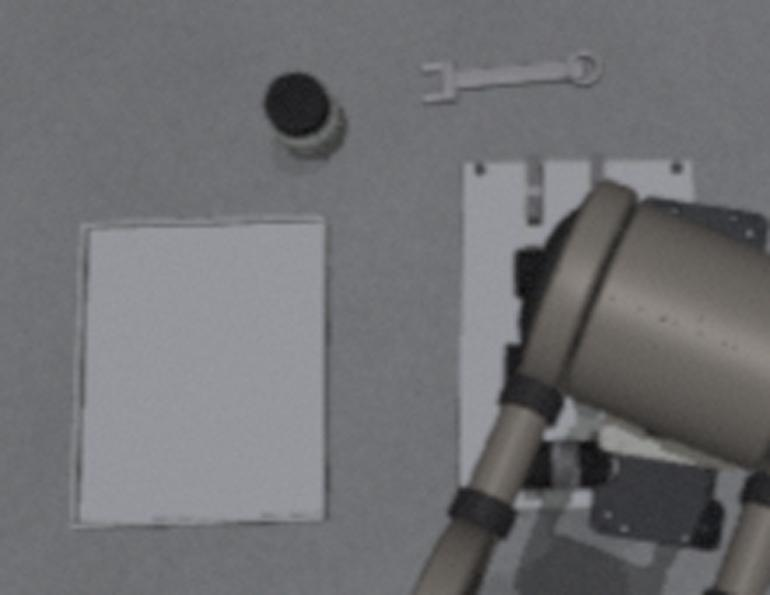

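```bash
T(){ python3 -c "
from h import *
st()"; }; python3 -m inch '[[[0,0.045,0,0,1],[0,0.045,0,0,1],[0,0,0,0,1],[0,0,0,0,1]]]' 40 >/dev/null; T;  python3 -m inch '[[[0,-0.01,0,0,1],[0,-0.01,0,0,1],[0,-0.01,0,0,1],[0,-0.01,0,0,1],[0,-0.01,0,0,1]]]' 40 >/dev/null; T; python3 -m inch '[[[0,-0.01,0,0,1],[0,-0.01,0,0,1],[0,-0.01,0,0,1],[0,0,0,0,1],[0,0,0,0,1]]]' 40 >/dev/null; T
```

```text
zaxis [  69.7  -10.2 -997.5]
t 54.45 p [ 0.5617 -0.1274  0.3078] yawY -10.31 x-axis [0.179 0.984 0.002] open 0.0220 F [-0.5 -0.4 -1.8] j6 -0.19
zaxis [  67.5   -9.6 -997.7]
t 54.95 p [ 0.5055 -0.1167  0.3037] yawY -10.30 x-axis [0.179 0.984 0.003] open 0.0219 F [ 0.3  0.3 -1.9] j6 -0.21
zaxis [  69.9  -11.1 -997.5]
t 55.45 p [ 0.4669 -0.109   0.3039] yawY -10.34 x-axis [0.179 0.984 0.002] open 0.0216 F [ 0.3 -1.  -0.9] j6 -0.22
```

```bash
T(){ python3 -c "
from h import *
st()"; }; python3 -m inch '[[[0,0.045,0,0,1],[0,0.045,0,0,1],[0,0,0,0,1]]]' 40 >/dev/null; T;  python3 -m inch '[[[0,-0.04,0,0,1],[0,-0.04,0,0,1],[0,0,0,0,1]]]' 40 >/dev/null; T; python3 -m inch '[[[0,0,-0.045,0,1],[0,0,-0.045,0,1],[0,0,0,0,1],[0,0,0,0,1]]]' 40 >/dev/null; T; python3 -m inch '[[[0,0,0.01,0,1],[0,0,0.01,0,1],[0,0,0.01,0,1],[0,0,0.01,0,1]]]' 40 >/dev/null; T
```

```text
zaxis [  67.2  -10.3 -997.7]
t 55.75 p [ 0.555  -0.1247  0.3092] yawY -10.39 x-axis [0.18  0.984 0.002] open 0.0218 F [ 1.   0.4 -1.9] j6 -0.18
zaxis [  61.4   -8.  -998.1]
t 56.05 p [ 0.4743 -0.1096  0.3   ] yawY -10.34 x-axis [0.179 0.984 0.003] open 0.0217 F [ 1.2  0.4 -1.5] j6 -0.22
zaxis [  60.2   -7.4 -998.2]
t 56.45 p [ 0.4665 -0.1082  0.3922] yawY -10.37 x-axis [0.18  0.984 0.004] open 0.0220 F [-0.4  0.8 -1.9] j6 -0.22
zaxis [  56.5   -5.9 -998.4]
t 56.85 p [ 0.4684 -0.1082  0.3463] yawY -10.37 x-axis [0.18  0.984 0.004] open 0.0219 F [-0.   0.3 -2.1] j6 -0.22
```

```bash
T(){ python3 -c "
from h import *
st()"; }; python3 -m inch '[[[0,0.045,0,0,1],[0,0.045,0,0,1],[0,-0.04,0,0,1],[0,-0.04,0,0,1],[0,0,0,0,1]]]' 40 >/dev/null; T;  python3 -m inch '[[[0,0.045,0,0,1],[0,0.045,0,0,1],[0,-0.04,0,0,1],[0,-0.04,0,0,1],[0,0,0,0,1]]]' 40 >/dev/null; T; python3 -m inch '[[[0,0.045,0,0,1],[0,0.045,0,0,1],[0,-0.04,0,0,1],[0,-0.04,0,0,1],[0,0,0,0,1]]]' 40 >/dev/null; T
```

```text
zaxis [  14.    10.7 -999.8]
t 57.35 p [ 0.4808 -0.1109  0.3211] yawY -10.39 x-axis [0.18  0.984 0.013] open 0.0218 F [ 0.2  0.3 -2.5] j6 -0.21
zaxis [ -14.2   21.9 -999.7]
t 57.85 p [ 0.497  -0.115   0.3008] yawY -10.45 x-axis [0.182 0.983 0.019] open 0.0219 F [ 0.2 -0.  -1. ] j6 -0.21
zaxis [ -36.5   30.9 -998.9]
t 58.35 p [ 0.5149 -0.1195  0.2818] yawY -10.51 x-axis [0.183 0.983 0.024] open 0.0216 F [-0.1 -0.2 -1.6] j6 -0.20
```

```bash
T(){ python3 -c "
from h import *
st()"; }; python3 -m inch '[[[0,-0.045,0,0,1],[0,-0.045,0,0,1],[0,0.04,0,0,1],[0,0.04,0,0,1],[0,0,0,0,1]]]' 40 >/dev/null; T
```

```text
zaxis [ -49.5   36.9 -998.1]
t 58.85 p [ 0.4962 -0.1138  0.2751] yawY -10.59 x-axis [0.185 0.982 0.027] open 0.0217 F [ 0.5  0.2 -2.5] j6 -0.20
```

```bash
T(){ python3 -c "
from h import *
st()"; }; python3 -m inch '[[[0,0,-0.045,0,1],[0,0,-0.045,0,1],[0,0,0.04,0,1],[0,0,0.04,0,1],[0,0,0,0,1]]]' 40 >/dev/null; T; python3 -m inch '[[[0,0,-0.045,0,1],[0,0,-0.045,0,1],[0,0,0,0,1],[0,0,0.04,0,1],[0,0,0.04,0,1]]]' 40 >/dev/null; T; python3 -m inch '[[[0,0,0,0,1],[0,0,0,0,1]]]' 40 >/dev/null; T
```

```text
zaxis [ -38.5   32.6 -998.7]
t 59.35 p [ 0.501  -0.1152  0.2901] yawY -10.58 x-axis [0.185 0.982 0.025] open 0.0213 F [-1.   0.9 -1.8] j6 -0.20
zaxis [ -21.6   26.  -999.4]
t 59.85 p [ 0.5049 -0.1169  0.3124] yawY -10.60 x-axis [0.184 0.983 0.022] open 0.0220 F [ 0.4 -1.1 -2.6] j6 -0.20
zaxis [ -27.5   28.4 -999.2]
t 60.05 p [ 0.5033 -0.1161  0.3108] yawY -10.59 x-axis [0.185 0.983 0.023] open 0.0218 F [ 0.4  0.6 -1. ] j6 -0.20
```

```bash
T(){ python3 -c "
from h import *
st()"; }; python3 -m inch '[[[0,0,-0.045,0,1],[0,0,-0.045,0,1],[0,0,0.04,0,1],[0,0,0.04,0,1],[0,0,0,0,1]]]' 40 >/dev/null; T; python3 -m inch '[[[0,0,-0.045,0,1],[0,0,-0.045,0,1],[0,0,0.04,0,1],[0,0,0.04,0,1],[0,0,0,0,1]]]' 40 >/dev/null; T; python3 -m inch '[[[0,0,0,0,1],[0,0,0,0,1]]]' 40 >/dev/null; T
```

```text
zaxis [  -9.6   21.2 -999.7]
t 60.55 p [ 0.5076 -0.1182  0.3365] yawY -10.61 x-axis [0.184 0.983 0.019] open 0.0220 F [-1.3 -0.1 -1.4] j6 -0.20
zaxis [  13.2   12.  -999.8]
t 61.05 p [ 0.5118 -0.1203  0.3677] yawY -10.62 x-axis [0.184 0.983 0.014] open 0.0217 F [-0.3  0.5 -2.3] j6 -0.20
zaxis [  18.5    9.9 -999.8]
t 61.25 p [ 0.5127 -0.1207  0.3734] yawY -10.61 x-axis [0.184 0.983 0.013] open 0.0220 F [-0.8  0.  -2.4] j6 -0.20
```

```bash
cat > lt.py <<'E'
from h import *
import sys
t=np.array([float(a) for a in sys.argv[1:4]]); p,R,o=tool(); st(); print("loop_top",(p+.0227*R[:,2]).round(4),"tip",(p+.1647*R[:,2]).round(4)); d(t-.0227*R[:,2],-9.6)
E
python3 lt.py .4265 -.323 .30
python3 -m inch '[[[-0.03,-0.025,0.01,-0.5,1],[-0.035,-0.025,0.01,-0.5,1],[-0.035,-0.02,0.01,0,1],[-0.035,-0.015,0.01,0,1],[-0.03,-0.01,0.005,0,1]]]' 40 >/dev/null;python3 lt.py .4265 -.323 .30
```

```text
zaxis [  18.5    9.9 -999.8]
t 61.25 p [ 0.5127 -0.1207  0.3734] yawY -10.61 x-axis [0.184 0.983 0.013] open 0.0220 F [-0.8  0.  -2.4] j6 -0.20
loop_top [ 0.5131 -0.1205  0.3507] tip [ 0.5158 -0.119   0.2088]
d mm [-215.7  -48.7   47.1] turn -1.0
zaxis [  33.     2.  -999.5]
t 61.75 p [ 0.3933 -0.2696  0.3343] yawY -9.07 x-axis [0.157 0.988 0.007] open 0.0220 F [ 0.   0.4 -2.8] j6 -0.62
loop_top [ 0.3941 -0.2696  0.3116] tip [ 0.3987 -0.2693  0.1697]
d mm [-47.7  40.1  12.6] turn 0.5
```

```bash
python3 -m inch '[[[-0.01,0.02,0,0.3,1],[-0.018,0.015,0.005,0.3,1],[-0.012,0.005,0.005,0,1],[-0.003,0,0,0,1],[0,0,0,0,1]]]' 40 >/dev/null;python3 lt.py .4265 -.323 .214
```

```text
zaxis [  37.6   -4.6 -999.3]
t 62.25 p [ 0.4249 -0.3257  0.3323] yawY -10.06 x-axis [0.175 0.985 0.002] open 0.0219 F [-0.6 -0.2 -2.1] j6 -0.64
loop_top [ 0.4257 -0.3258  0.3096] tip [ 0.431  -0.3264  0.1677]
d mm [ 2.7 -3.3 95.6] turn -0.5
```

```bash
python3 -m inch '[[[0.001,-0.003,0.02,-0.4,1],[0.001,-0.002,0.025,0,1],[0,0,0.025,0,1],[0,0,0.015,0,1],[0,0,0,0,1]]]' 40 >/dev/null;python3 lt.py .4265 -.323 .212
python3 - <<'E'
from h import *
c=cams.capture("scene"); save(c,"s40",(70,230,130,330),4)
T=tool();c=cams.capture("wrist");save(c,"w40");W=cloud(c,T)
X,Y,Z=[np.nan_to_num(W[...,i]) for i in range(3)]
roi=(X>.44)&(X<.56)&(Y<-.28)&(Y>-.40)&(Z>.165)&(Z<.196)
n,l,s,ce=cv2.connectedComponentsWithStats(roi.astype(np.uint8))
for i in range(1,n):
    if s[i,4]>40:
        q=W[l==i]; r=cv2.minAreaRect((q[:,:2]*1000).astype(np.float32)); print(s[i],np.round(r[0],1),np.round(r[1],1),round(r[2],2),np.nanmedian(q[:,2]).round(4))
E
```

```text
zaxis [  41.6   -7.3 -999.1]
t 62.75 p [ 0.4235 -0.3196  0.2492] yawY -9.43 x-axis [ 0.164  0.986 -0.   ] open 0.0216 F [ 0.3 -0.4 -1.4] j6 -0.65
loop_top [ 0.4244 -0.3198  0.2265] tip [ 0.4304 -0.3208  0.0846]
d mm [-2.9  1.9 14.6] turn 0.2
[ 313  186  125   50 2823] [ 514.2 -342.2] [35.7 98. ] 80.86 0.1811
```

View pics/s40.png

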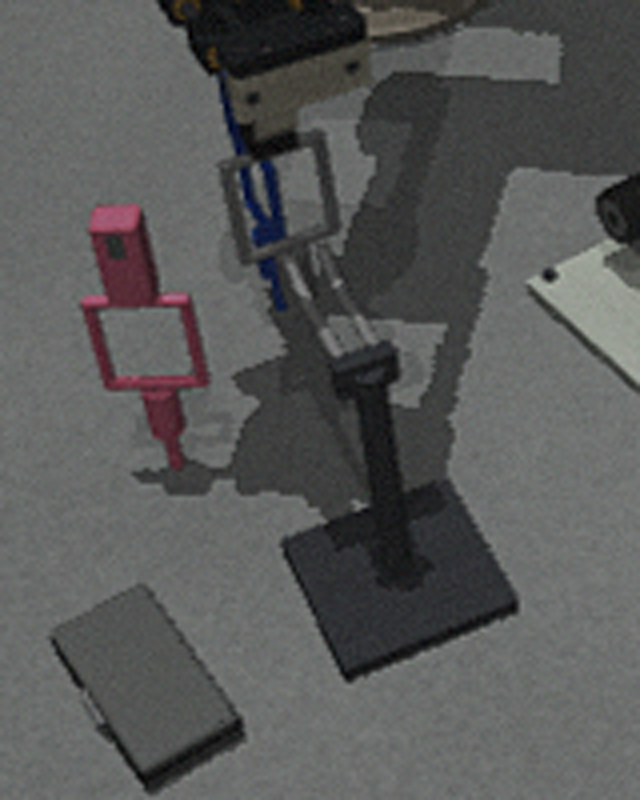

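View pics/w40.png

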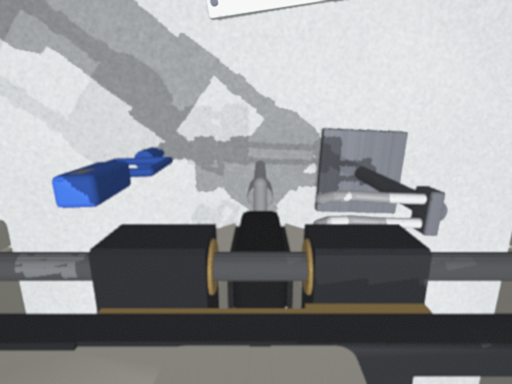

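Run:
```python
from h import *
T=tool();c=cams.capture("wrist");W=cloud(c,T); f=c["frame"]
save(c,"w41",(300,450,170,240),5)
a=np.radians(-9.3); ex=np.array([np.cos(a),np.sin(a)]); ey=np.array([-np.sin(a),np.cos(a)])
for u in (330,345,360,375,390,405):
    col=[]
    for v in range(180,232):
        P=W[v,u]
        if P[2]>.165 and P[2]<.2: col.append((v,round(float(P[2]),3),round(float((P[:2]-[.5004,-.335])@ex)*1000,1),round(float((P[:2]-[.5004,-.335])@ey)*1000,1)))
    print(u,[col[i] for i in range(0,len(col),3)])
```

```text
330 [(190, 0.178, -18.9, 12.3), (193, 0.183, -20.1, 11.2), (196, 0.184, -20.2, 9.0), (199, 0.185, -20.3, 6.9), (216, 0.179, -18.0, -8.4), (219, 0.184, -19.1, -9.4), (222, 0.183, -18.6, -12.3)]
345 [(190, 0.177, -6.8, 11.9), (193, 0.18, -7.5, 10.2), (196, 0.181, -7.7, 8.0), (199, 0.179, -7.1, 5.3), (216, 0.179, -6.0, -8.8), (219, 0.18, -6.2, -10.8), (222, 0.179, -5.7, -13.7)]
360 [(191, 0.178, 4.9, 11.1), (194, 0.18, 4.1, 9.3), (197, 0.179, 4.9, 6.5), (200, 0.179, 5.0, 4.1), (217, 0.178, 6.5, -10.1), (220, 0.18, 6.1, -12.1), (223, 0.18, 6.2, -14.5)]
375 [(192, 0.179, 16.2, 10.5), (195, 0.18, 16.2, 8.2), (198, 0.181, 15.8, 6.2), (216, 0.179, 18.0, -9.1), (219, 0.181, 17.5, -11.0), (222, 0.182, 17.1, -13.0)]
390 [(192, 0.178, 28.5, 10.1), (195, 0.181, 27.5, 8.4), (198, 0.183, 26.7, 6.5), (201, 0.182, 27.5, 3.8), (218, 0.18, 29.8, -10.6), (221, 0.181, 29.6, -12.8)]
405 [(193, 0.18, 39.8, 9.5), (196, 0.182, 39.0, 7.6), (199, 0.181, 39.6, 5.0), (202, 0.18, 40.5, 2.3), (219, 0.18, 42.3, -11.9), (222, 0.182, 41.6, -13.7), (225, 0.182, 41.7, -16.0)]
```

View pics/w41.png

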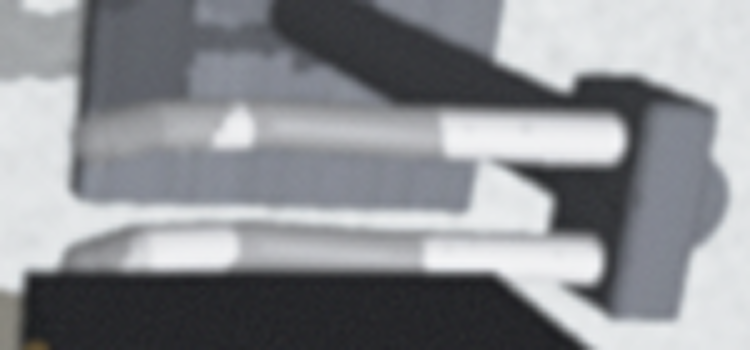

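```bash
python3 -m inch '[[[-0.002,0.001,0.008,0.5,1],[-0.001,0.001,0.005,0,1],[0,0,0.002,0,1],[0,0,0,0,1]]]' 40 >/dev/null;python3 lt.py .501 -.336 .209
```

```text
zaxis [  49.   -15.1 -998.7]
t 63.30 p [ 0.4278 -0.3256  0.2387] yawY -9.97 x-axis [ 0.173  0.985 -0.006] open 0.0217 F [ 0.4  0.2 -3.3] j6 -0.64
loop_top [ 0.4289 -0.3259  0.216 ] tip [ 0.4359 -0.3281  0.0742]
d mm [ 2.6 72.3 10.7] turn -0.4
```

```bash
python3 -m inch '[[[0.001,0.015,0.001,0,1],[0.001,0.018,0.001,0,1],[0,0.015,0.001,0,1],[0,0.0,0,0,1]]]' 40 ;python3 lt.py .501 -.336 .209
```

```text
time: 63.7
tool_pos: [0.4767, -0.3325, 0.2385]
tcp_rot: [0.022, 0.766, 0.642, 0.014]
contact_force: [-0.1, 0.1, -2.4]
opening: 0.0216
zaxis [  49.1  -15.4 -998.7]
t 63.70 p [ 0.4767 -0.3325  0.2385] yawY -10.03 x-axis [ 0.175  0.985 -0.007] open 0.0216 F [-0.1  0.1 -2.4] j6 -0.58
loop_top [ 0.4778 -0.3329  0.2158] tip [ 0.4848 -0.3351  0.074 ]
d mm [ 1. 23.  8.] turn -0.4
```

```bash
python3 -m inch '[[[0.001,0.013,0.001,0,1],[0,0.009,0.001,0,1],[0,0.0,0,0,1]]]' 40 ;python3 lt.py .501 -.336 .182;python3 - <<'E'
from h import *
c=cams.capture("scene"); save(c,"s42",(70,230,130,330),4)
T=tool();c=cams.capture("wrist");save(c,"w42",(180,430,120,240),3)
E
```

```text
time: 64.0
tool_pos: [0.4981, -0.3353, 0.2374]
tcp_rot: [0.021, 0.766, 0.642, 0.013]
contact_force: [-0.2, 0.3, -2.7]
opening: 0.022
zaxis [  47.4  -14.7 -998.8]
t 64.00 p [ 0.4981 -0.3353  0.2374] yawY -10.02 x-axis [ 0.174  0.985 -0.006] open 0.0220 F [-0.2  0.3 -2.7] j6 -0.56
loop_top [ 0.4991 -0.3357  0.2147] tip [ 0.5059 -0.3378  0.0729]
d mm [ 0.2  0.3 32.8] turn -0.4
```

View pics/s42.png

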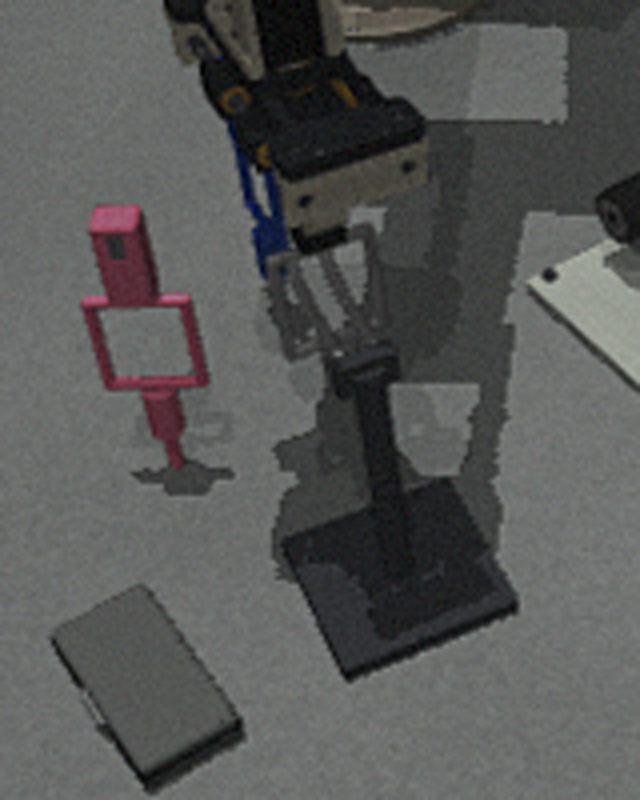

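View pics/w42.png

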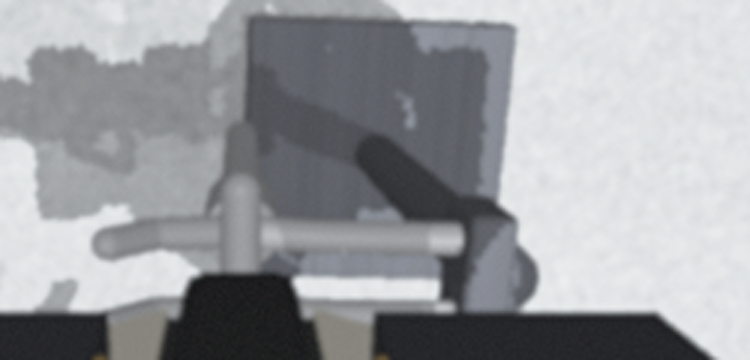

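```bash
python3 -m inch '[[[0,0,0.008,0,1],[0,0,0.008,0,1],[0,0,0.007,0,1],[0,0,0.002,0,1],[0,0,0,0,1]]]' 40 ;python3 lt.py .501 -.336 .182
```

```text
time: 64.6
tool_pos: [0.4966, -0.3354, 0.2099]
tcp_rot: [0.02, 0.766, 0.642, 0.013]
contact_force: [0.3, -0.9, -1.8]
opening: 0.0214
zaxis [  45.1  -13.6 -998.9]
t 64.60 p [ 0.4966 -0.3354  0.2099] yawY -10.10 x-axis [ 0.176  0.984 -0.005] open 0.0214 F [ 0.3 -0.9 -1.8] j6 -0.56
loop_top [ 0.4976 -0.3357  0.1872] tip [ 0.504  -0.3376  0.0454]
d mm [0.3 3.2 5.4] turn -0.5
```

```bash
python3 -m inch '[[[0,0.004,0.002,0,1],[0,0,0.002,0,1],[0,0,0.001,0,1]]]' 40 | grep -E "tool_pos|force"; python3 lt.py .501 -.336 .179; python3 -m inch '[[[0,0.001,0.0015,0,1],[0,0,0,0,1]]]' 40 | grep -E "tool_pos|force"
```

```text
tool_pos: [0.5013, -0.3364, 0.2052]
contact_force: [-0.4, 0.1, -2.4]
zaxis [  45.9  -14.3 -998.8]
t 64.90 p [ 0.5013 -0.3364  0.2052] yawY -10.10 x-axis [ 0.176  0.984 -0.006] open 0.0218 F [-0.4  0.1 -2.4] j6 -0.56
loop_top [ 0.5024 -0.3368  0.1825] tip [ 0.5089 -0.3388  0.0407]
d mm [ 0.5 -1.7  3.4] turn -0.5
tool_pos: [0.5026, -0.3366, 0.2036]
contact_force: [-0.9, 0.0, -2.3]
```

```bash
for i in 1 2; do python3 -m inch '[[[0,-0.0005,0.0015,0,1]]]' 40 | grep -E "tool_pos|force"; done
```

```text
tool_pos: [0.5025, -0.3368, 0.2027]
contact_force: [-0.4, 1.3, 8.5]
tool_pos: [0.5026, -0.3368, 0.2026]
contact_force: [-2.4, 2.6, 9.3]
```

```bash
python3 -m inch '[[[0,0,-0.0005,0,1],[0,0,0,0,1],[0,0,0,0,1]]]' 5 | grep -E "tool_pos|force|open";  python3 -m inch '[[[0,0,0,0,0.4],[0,0,0,0,0.4],[0,0,0,0,0.3],[0,0,0,0,0.2],[0,0,0,0,0.1]]]' 5 | grep -E "tool_pos|force|open"; python3 -m inch '[[[0,0,0,0,-0.1],[0,0,0,0,-0.3],[0,0,0,0,-0.5],[0,0,0,0,-0.5],[0,0,0,0,-0.5]]]' 5 | grep -E "tool_pos|force|open"
python3 - <<'E'
from h import *
T=tool();c=cams.capture("wrist");save(c,"w44",(180,430,120,384),3)
c=cams.capture("scene"); save(c,"s44",(70,230,130,330),4)
E
```

```text
tool_pos: [0.5025, -0.3368, 0.2036]
contact_force: [-0.5, 0.2, -2.0]
opening: 0.0218
tool_pos: [0.5028, -0.3372, 0.204]
contact_force: [-0.4, 0.5, 0.3]
opening: 0.0392
tool_pos: [0.5028, -0.3372, 0.204]
contact_force: [0.4, 0.1, -1.2]
opening: 0.0684
```

View pics/s44.png

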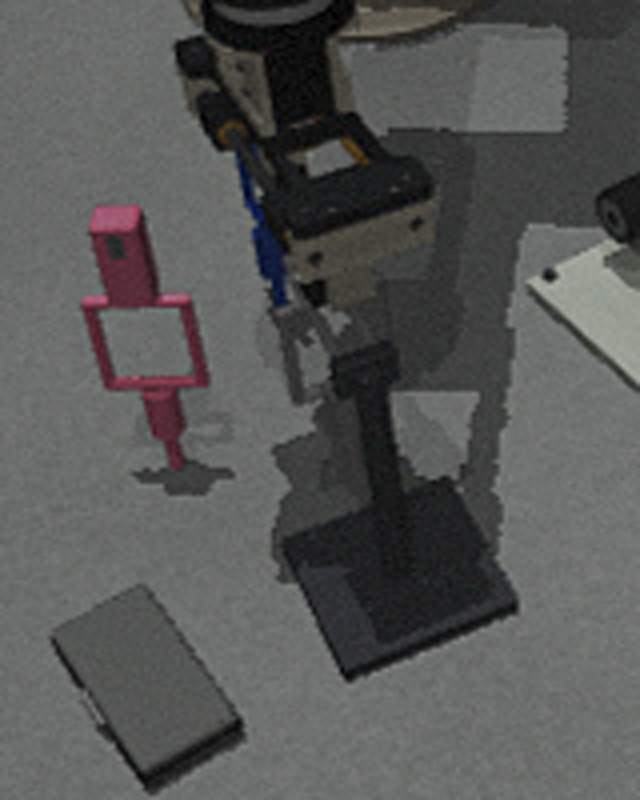

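View pics/w44.png

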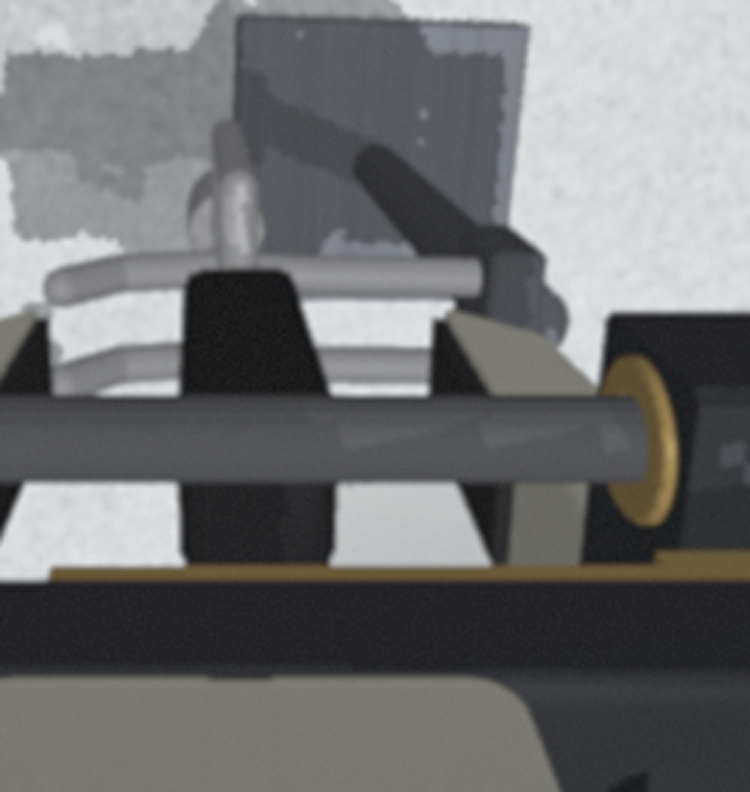

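```bash
python3 -m inch '[[[0,0,-0.015,0,-0.6],[0,0,-0.03,0,-0.6],[0,0,-0.04,0,-0.6],[0,0,-0.04,0,-0.6],[0.03,0,-0.02,0,-0.6]]]' 5 | grep -E "tool_pos|force|open"; python3 -m inch '[[[0.04,0.0,0,0,-0.6],[0.045,0,0,0,-0.6],[0.045,-0.03,0,0,-0.6],[0.045,-0.04,0,0,-0.6],[0.03,-0.04,0,0,-0.6]]]' 5 | grep -E "tool_pos|force|open";  python3 - <<'E'
from h import *
c=cams.capture("scene"); save(c,"s45"); save(c,"s45b",(70,230,130,330),4)
c=cams.capture("top"); save(c,"t45",(90,420,90,290),2.4)
E
python3 see.py
```

```text
tool_pos: [0.4988, -0.3062, 0.3485]
contact_force: [1.0, 0.1, -0.5]
opening: 0.0733
tool_pos: [0.4372, -0.0945, 0.345]
contact_force: [-0.1, 0.9, 1.2]
opening: 0.0734
[156 111  22  23 377] zmax 0.077 [0.713 0.154 0.031] [0.768 0.209 0.077]
```

View pics/s45b.png

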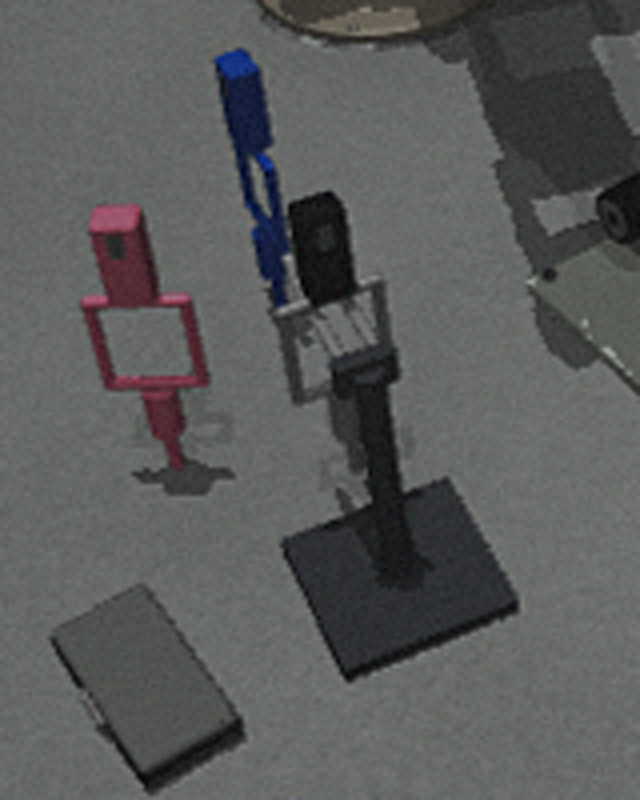

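View pics/s45.png

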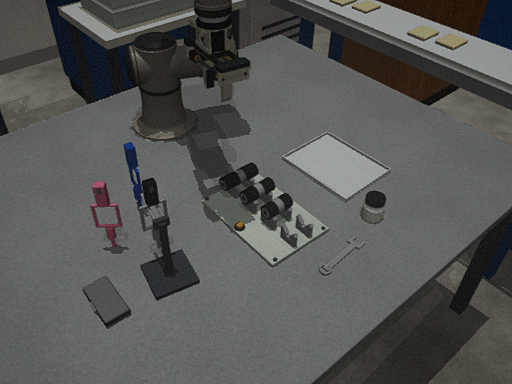

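View pics/t45.png

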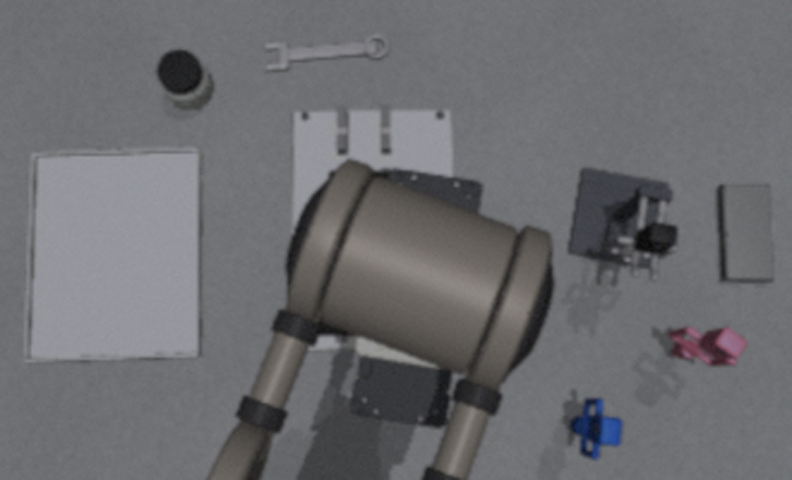

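```bash
python3 -m inch '[[[0.045,0,0,0,-0.6],[0.045,0,0,0,-0.6],[0.045,0,0,0,-0.6],[0.045,0,0,0,-0.6],[0.045,0,0,0,-0.6]]]' 5 | grep -E "tool_pos|force|open"; python3 -m inch '[[[0.045,0,0,0,-0.6],[0.03,0,0,0,-0.6],[0,0,0,0,-0.6],[0,0,0,0,-0.6]]]' 5 | grep -E "tool_pos|force|open"; python3 see.py
python3 - <<'E'
from h import *
c=cams.capture("top");W=cloud(c);Z=W[...,2]
q=W[(np.nan_to_num(Z)>.24)&(W[...,0]>.45)&(W[...,0]<.55)&(W[...,1]<-.28)&(W[...,1]>-.4)]; print("probe top",q.mean(0),len(q))
E
```

```text
tool_pos: [0.4844, 0.1249, 0.3455]
contact_force: [1.1, -1.1, -0.9]
opening: 0.0737
tool_pos: [0.5045, 0.205, 0.3431]
contact_force: [0.1, -0.6, -0.2]
opening: 0.0734
[156 111  22  23 378] zmax 0.076 [0.712 0.154 0.03 ] [0.769 0.209 0.076]
[227 160  29  19 444] zmax 0.087 [ 0.567 -0.077  0.048] [0.622 0.003 0.087]
[225 186  34  20 538] zmax 0.090 [ 0.489 -0.084  0.04 ] [0.545 0.01  0.09 ]
[222 214  40  19 606] zmax 0.088 [ 0.413 -0.09   0.032] [0.465 0.018 0.088]
probe top [ 0.50126442 -0.33704771  0.24992678] 118
```

View pics/tsee.png

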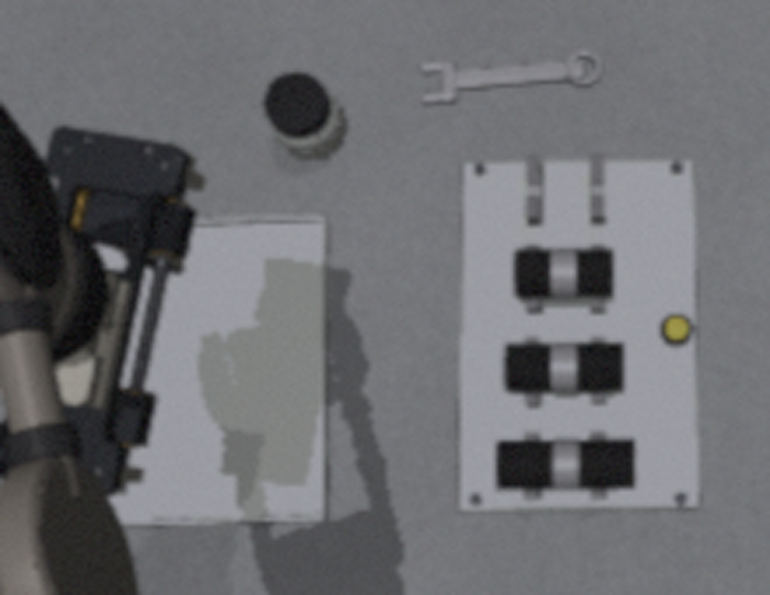

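Run:
```python
from h import *
st(); print(bot.hand_in())
```

```text
zaxis [  59.   -20.8 -998. ]
t 68.85 p [0.5042 0.2041 0.3433] yawY -11.20 x-axis [ 0.195  0.981 -0.009] open 0.0732 F [-0.1 -0.7 -0.3] j6 0.46
the job is handed in; nothing more can be done
None
```

The job is done and handed in at about 69 s of the 210 s allowed; no verdict was reported. Three rollers were in the tray, b, c and d. Roller_a was absent.

- **Rollers:** I tipped each one over in the fingers and re-gripped it at its middle. d is in cradle 0, c in cradle 1 and b in cradle 2. The wrist and top views put each roller's centre within about 2 mm of its cradle.
- **Touches:** The probe touched the stud, then b, c, d, then the stud again. Each contact showed as a jump in wrist force to about 8–13 N at the expected height, with the tip on the stud or within about 2 mm of the band's middle.
- **Probe:** It is back on its hook by its loop. The top of its grip measured (0.501, -0.337, 0.250), within about 3 mm of where it started.
- **Bystanders:** The jar, wrench, caliper case and the two look-alike probes look unmoved in the last pictures, and I saw no roller knocked aside. At hand-in the gripper was open, well above the tray and touching nothing.

**What disagreed:**
- The cameras differed by 2–4 mm, mostly on the stud and the cradle line, so I aimed between them.
- The tool drifted up to 5.5° off vertical over the run. I allowed for it when computing the tip position and partly took it out before hanging the probe.
- The first roller slipped about 13 mm in the fingers while being carried. I set it down and re-gripped it before tipping it.

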